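Set out the model houses on the site board

TASK

Slide the clear cover of the model case fully back, then stand every loose model house squarely on a card plot of its own, ridges and long sides in line with the plots: gabled houses in the row headed by the glued-down gabled sample, flat-roofed houses in the row headed by the flat-roofed sample, any free plots of that row. Then slide the cover fully shut; leave the tower offcut and the other things on the table where they are.

Things in the scene. Friction and masses are not known exactly. Their poses are not given: they have to be found in the camera images.
- case: Plywood presentation case, fixed to the table. Origin: on the table under the middle of the plot area; x away from the robot (at yaw 0), y left. Board 12 mm thick, x -100 to 360 mm, y -205 to 205 mm. Side walls 10 mm thick at y = +-200 mm, tops 70 mm above the table; front (-x) open; behind x = 140 mm a solid rear locker 58 mm high.
- board (a point): Middle of the plot area, on the board's upper face (12 mm above the table), axes as the case. Around it 8 flush card plots (70 x 44 mm, long along x): two rows at x = -58 and +58 mm, each with four plots at y = 112.5, 37.5, -37.5 and -112.5 mm. The leftmost plot (y = 112.5) of each row holds a glued-down sample house.
- cover (a joint): Clear acrylic cover, a flat sheet 215 x 410 x 5 mm sliding over the case, its underside 70 mm above the table; 0 = shut over both rows, grows as it slides back (the case's +x) to 0.24 m = fully back, clear of the plots. It stays where it is left; friction about 2.5 N, hard stops at both ends. It may start up to 60 mm open.
- cover_grip (a point): Middle of the cover's wooden handle bar, 92 mm above the table. The bar is 70 mm long along the case's x, 16 mm wide and 30 mm tall, standing on the sheet from 75 to 105 mm above the table; pinch it across its width (along the case's y) from above and slide it along the case's x.
- gable_sample: Glued-down sample of a gabled house (shape as gable1), on the leftmost plot of one of the two rows, origin in the middle of its underside, axes parallel to the case's. It marks its row as the row for gabled houses: that row's free plots lie at y = -75, -150 and -225 mm in this frame (x = 0, z = 0).
- flat_sample: Glued-down sample of a flat-roofed house (shape as flat1), on the leftmost plot of the other row; marks the row for flat-roofed houses in the same way: free plots at y = -75, -150 and -225 mm in this frame.
- gable1: Loose pale-wood gabled model house, 62 (x) x 36 (y) mm, vertical walls 30 mm high, pitched roof with its ridge along x, 48 mm high in all; about 70 g; origin in the middle of its underside. Looks the same turned by half a turn. May be absent.
- flat1: Loose pale-wood flat-roofed model house, 62 (x) x 36 (y) x 34 mm, with a 20 x 20 x 10 mm stair box on the roof at x = 15 mm; about 80 g; origin in the middle of its underside. Either way round will do on its plot. May be absent.
- gable2: Loose pale-wood gabled model house, 62 (x) x 36 (y) mm, vertical walls 30 mm high, pitched roof with its ridge along x, 48 mm high in all; about 70 g; origin in the middle of its underside. Looks the same turned by half a turn. May be absent.
- flat2: Loose pale-wood flat-roofed model house, 62 (x) x 36 (y) x 34 mm, with a 20 x 20 x 10 mm stair box on the roof at x = 15 mm; about 80 g; origin in the middle of its underside. Either way round will do on its plot. May be absent.
- gable3: Loose pale-wood gabled model house, 62 (x) x 36 (y) mm, vertical walls 30 mm high, pitched roof with its ridge along x, 48 mm high in all; about 70 g; origin in the middle of its underside. Looks the same turned by half a turn. May be absent.
- flat3: Loose pale-wood flat-roofed model house, 62 (x) x 36 (y) x 34 mm, with a 20 x 20 x 10 mm stair box on the roof at x = 15 mm; about 80 g; origin in the middle of its underside. Either way round will do on its plot. May be absent.
- tower: Bystander, to be left alone: 45 x 45 x 85 mm pale-wood tower offcut, no part of the layout; origin in the middle of its underside.
- tape: Bystander, to be left alone: paper tape roll lying flat, 90 mm across, 24 mm high; origin in the middle of its underside.
- glue: Bystander, to be left alone: glue bottle, 64 mm across, 170 mm high; origin in the middle of its underside.
- mug: Bystander, to be left alone: white mug, 80 mm across, 90 mm high; origin in the middle of its underside.
- jar: Bystander, to be left alone: clear jar, 70 mm across, 100 mm high; origin in the middle of its underside.
- sanding_block: Bystander, to be left alone: cork sanding block, 110 x 60 x 35 mm; origin in the middle of its underside.
There are look-alikes about, which are no part of the job. Leave any orange or pink look-alike of the flat3 alone. What is shaped like the gable3 but pink is not meant.

How it is judged:
By the outcome, as a careful person would: the job done as asked, in the order asked, and still so for the second after the job is handed in, with the robot touching nothing.
Of gable1, gable2, gable3, flat1, flat2, flat3 only 4 to 6 are there at a start; the rules pass over those that are not, and their reading is None.
At some moment in a run one of gable1, gable2, gable3, flat1, flat2, flat3 may be knocked a few centimetres aside while the robot is not near it.
It also fails if it takes over 210 s, if anything falls off the work surface, if the arm or the gripper's body presses on something with over 40 N, if the wrist force passes 120 N, or if a joint passes its speed limit or range.

ROBOT

A 7-joint arm with a two-finger parallel gripper is mounted at the origin on the work surface. World frame = base frame: x ahead of the robot, y to its left, z up, the work surface at z = 0. Lengths are in m, angles in degrees, forces in N, time in s.
With the tool pointing down it reaches from about 0.425 to 0.875 m from the base axis. Payload 4.7 kg.
Tool frame: the origin (TCP) lies at the very end of the fingers, on their centre line; the grasp point (between the pads) lies 19 mm behind it; z points along the fingers, y is the direction in which the jaws open and shut (so a half turn about z gives the same grasp; the last joint's range is limited). The gripper opens to 87 mm and grips with 3 to 60 N. Pads are 19 mm wide; open, the fingers measure 117 mm over their backs; the gripper's body (75 mm by 190 mm) begins 51 mm behind the grasp point.
Start: joints at [-73.447, 18.392, -4.016, 83.108, 1.295, 78.541, -3.26], TCP at [0.176, 0.626, 0.189] pointing down, gripper open.
Joint ranges: [-163.93, 163.93], [-17.29, 119.83], [-79.2, 71.16], [3.27, 140.29], [-89.18, 269.18], [5.43, 117.66], [-154.24, 154.24]. Speed limits (degrees/s): [147.25, 147.25, 180, 180, 180, 180, 180].

INTERFACE

Orientations are given as [roll, pitch, yaw] about the fixed x, y, z axes, in that order (R = Rz(yaw) Ry(pitch) Rx(roll)).
In Python, from cell import sensors, imaging, ticket gives the robot as it stands.
- The arm moves only by the tool carry_out, never from a script. Its argument "plan" is a list of rows, each an object of numbers: "fingers": the closure, from -1 (fully open) to 1 (shut); "dx", "dy", "dz": the shift along the tool's x, y, z normalised to -1 to 1, where 1 is 0.03 m; "rx", "ry", "rz": the turn, a rotation vector about the tool's x, y, z normalised to -1 to 1, where 1 is 10 degrees. A call has 1 to 12 rows; each row shifts and turns the commanded pose from where the row before left it, along the tool's axes as they then stand; what a row does not reach is not made up. A row lasts 1/8 s, in which the tool goes at most 62.5 mm and 10.7 degrees, less where a joint would pass 70% of its speed; a pose out of reach is approached as far as the arm can. A call with a number of a shift or a turn outside -1 to 1 is refused whole. A call with a gripper value outside its range is refused whole. The fingers move at their own pace and stop on an object; "force" is the grip in N (left out, the last holds). Time passes only in rows, so rows that do not move let the fingers close. It gives the time, the measured TCP pose, the force and the opening at its end, in the units of the state.
- sensors.get_obs(): the state, without advancing time (a new reading comes with each control period).
- imaging.read_camera(name): name is "scene" or "top" or "wrist"; returns a dict with "color" (420x560x3 uint8, red, green, blue), "mtx" (3x3 intrinsics, pixels), "extrinsics" (4x4, takes a point from world to camera coordinates); the wrist camera has in their place "tool_from_camera" (4x4, takes a point from camera to tool coordinates, whose origin is the TCP and whose axes are the flange's). Camera axes: x right, y down, z forward; pixel columns grow to the right and rows downward; lengths in m; the calibration is good to about 2 mm. The wrist camera is an equidistant fisheye: a pixel r from the principal point sees the ray r / f radians off the axis. A picture is of the moment at which its call begins: read the wrist's pose just before it. There is no depth.
- ticket.sign_off(): hands the job in, once; it reports no verdict.
The state is a dict: "time_s": time; "qpos": joint angles; "joint_velocities": joint speeds; "effort": joint torques, N m; "tool_pos": TCP position; "tool_rot": TCP orientation; "force": force on the tool from outside, world axes, zero at the start; "wrist_torque": the same for the moment, N m; "grip_width": finger opening in m.
Only numpy, scipy, OpenCV 4.12 (cv2) and the standard library are available. Lean on these libraries where they do the work, as an engineer would, in place of code of your own. Each camera call takes 0.05 s, during which the arm holds its last target.

## Working session

There is one attempt and no reset: what is moved stays moved. The work goes in short steps, Python scripts to look and compute and a tool call to move; the robot and the scene stay as the last step left them, time stands still between calls to the robot, and variables do not carry over. Pictures are saved under pics/ and viewed, and the job is handed in when it is done.

Besides the shell and the picture viewer there is one more tool, called after "Request:" as a command line: name --argument value ..., lists and objects as JSON in quotes. carry_out: Moves the arm, as the interface text tells. Scaled input: -1 to 1 covers 0.03 m each way for a shift and 10 degrees each way for a turn. Its arguments: {"type":"object","properties":{"plan":{"type":"array"},"force":{"type":"number"}},"required":["plan"]}

```bash
ls; mkdir -p pics; cat > h.py <<'E'
import numpy as np, cv2
from cell import sensors, imaging
def snap(n,f):
    o=sensors.get_obs(); r=imaging.read_camera(n); cv2.imwrite('pics/'+f,r['color'][:,:,::-1]); return o,r
def ray(r,u,v):
    E=np.array(r['extrinsics']);K=np.array(r['mtx']);R=E[:3,:3];t=E[:3,3]
    d=R.T@np.linalg.solve(K,[u,v,1]);return -R.T@t,d
def toz(r,u,v,z):
    c,d=ray(r,u,v);return c+d*(z-c[2])/d[2]
def proj(r,p):
    E=np.array(r['extrinsics']);q=E[:3,:3]@np.array(p)+E[:3,3];q=np.array(r['mtx'])@q;return q[:2]/q[2]
E
python3 - <<'E'
from h import *
for n in ['scene','top','wrist']:
    o,r=snap(n,n+'0.png'); print(n,r['mtx'],r.get('extrinsics'),r.get('tool_from_camera'))
    cv2.imwrite('pics/'+n+'0.npy.png',r['color'])
print(o)
E
```

```text
pics
scene [[478.96582775   0.         275.63710266]
 [  0.         478.96582775 211.78699665]
 [  0.           0.           1.        ]] [[-0.86916046  0.49446751  0.00787288  0.41761032]
 [ 0.42140995  0.74888535 -0.51145322 -0.20216325]
 [-0.25879288 -0.4412172  -0.85927506  1.68557017]
 [ 0.          0.          0.          1.        ]] None
top [[512.2864872    0.         273.8423494 ]
 [  0.         512.2864872  222.56899162]
 [  0.           0.           1.        ]] [[ 0.01768797 -0.99963242  0.02054642  0.00602928]
 [-0.9936339  -0.01986112 -0.11089276  0.54229802]
 [ 0.11126007 -0.01845415 -0.99361997  1.58908312]
 [ 0.          0.          0.          1.        ]] None
wrist [[325.1922621    0.         281.92071336]
 [  0.         325.1922621  211.51913055]
 [  0.           0.           1.        ]] None [[-1.24988986e-03 -9.55794247e-01 -2.94033663e-01  8.00052378e-02]
 [ 9.99998995e-01 -9.97923543e-04 -1.00695621e-03  2.93475219e-05]
 [ 6.69019834e-04 -2.94034626e-01  9.55794534e-01 -1.95568354e-01]
 [ 0.00000000e+00  0.00000000e+00  0.00000000e+00  1.00000000e+00]]
{'time_s': 0.1, 'qpos': array([-73.44770739,  18.43470479,  -4.01496742,  83.16725082,
         1.29620987,  78.54407098,  -3.25906058]), 'joint_velocities': array([-7.98473696e-02, -1.11859577e-01,  5.60158131e-05, -2.59814970e-01,
       -7.53380386e-02, -1.90304374e-02,  2.29497117e-03]), 'effort': array([-7.12340789e-04, -4.92571235e+01, -4.06148918e-01, -3.13398278e+01,
       -6.42119371e-02,  3.95331520e-02,  7.98062365e-05]), 'tool_pos': array([0.17628701, 0.62504761, 0.18847792]), 'tool_rot': array([-1.79899274e+02,  6.97130977e-03,  1.64257939e+02]), 'force': array([-0.02431488, -0.42397348,  0.2060594 ]), 'wrist_torque': array([ 0.01290012,  0.00907129, -0.03654611]), 'grip_width': 0.08661551807751675}
```

View pics/top0.png

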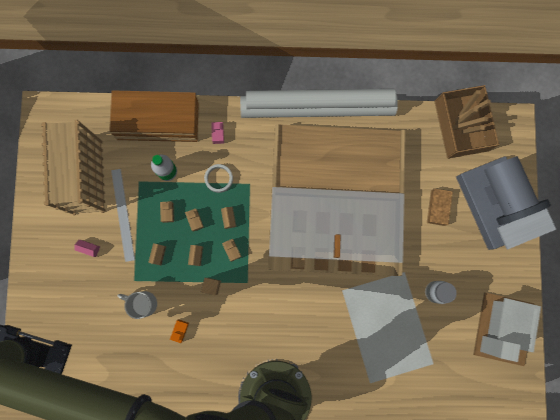

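View pics/scene0.png

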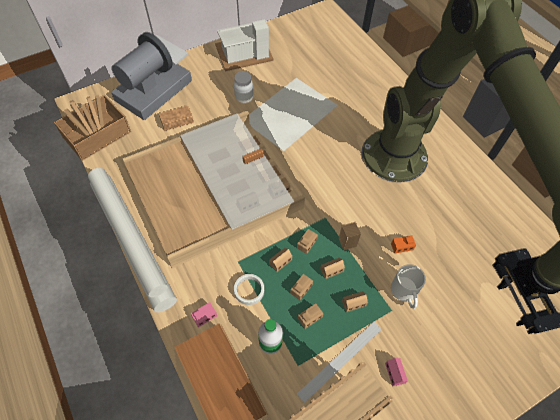

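```bash
python3 - <<'E'
import cv2
a=cv2.imread('pics/top0.png')
cv2.imwrite('pics/topz1.png',cv2.resize(a[130:330,140:400],None,fx=3,fy=3,interpolation=cv2.INTER_CUBIC)[:600,:800])
E
```

```text
(no output)
```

View pics/topz1.png

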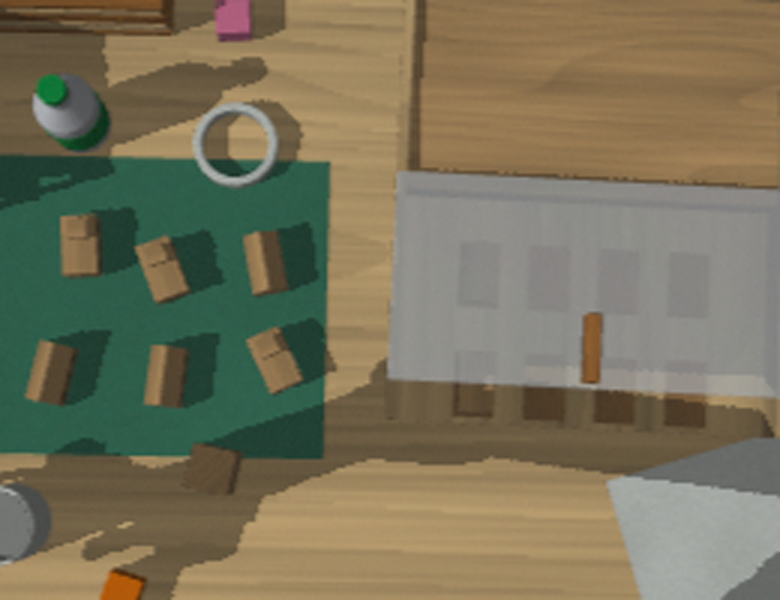

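Top view shows six loose houses on the green mat. Flat-roofed ones with stair boxes are at about (165,211), (193,219) and (231,249). Gabled ones are at about (228,216), (157,253) and (195,255). The tower is at (211,286) and the cover handle at (337,245). The cover is partly open. Measuring next.

```bash
cat >> h.py <<'E'
def seg(r,u0,v0,u1,v1,hsvlo,hsvhi,minA=30):
    im=r['color'][v0:v1,u0:u1]; h=cv2.cvtColor(im,cv2.COLOR_RGB2HSV)
    m=cv2.inRange(h,np.array(hsvlo),np.array(hsvhi))
    cs,_=cv2.findContours(m,cv2.RETR_EXTERNAL,cv2.CHAIN_APPROX_NONE)
    out=[]
    for c in cs:
        if cv2.contourArea(c)>=minA:
            out.append((c[:,0,:]+[u0,v0]))
    return m,out
E
python3 - <<'E'
from h import *
_,r=snap('top','top1.png')
im=r['color'];h=cv2.cvtColor(im,cv2.COLOR_RGB2HSV)
for p in [(337,245),(165,211),(157,253),(195,255),(228,216),(231,249),(193,219),(211,286),(150,235),(240,230),(300,205),(290,160),(240,265)]: print(p,im[p[1],p[0]],h[p[1],p[0]])
m,cs=seg(r,325,225,350,265,(5,110,60),(20,255,255),20)
for c in cs:
    (cx,cy),wh,a=cv2.minAreaRect(c.astype(np.float32)); print(cx,cy,wh,a,toz(r,cx+.0,cy,.1))
# houses: not green within mat
m,cs=seg(r,136,184,249,281,(5,70,60),(22,255,255),40)
for c in cs:
    rr=cv2.minAreaRect(c.astype(np.float32)); print([round(x,1) for x in rr[0]],rr[1],rr[2],toz(r,*rr[0],.03))
a=cv2.resize(im[120:285,260:415,::-1],None,fx=5,fy=5,interpolation=cv2.INTER_CUBIC)
cv2.imwrite('pics/case1.png',cv2.resize(im[120:285,262:412,::-1],None,fx=3.6,fy=3.6,interpolation=cv2.INTER_CUBIC))
E
```

```text
(337, 245) [135  91  49] [ 15 162 135]
(165, 211) [143 116  78] [ 18 116 143]
(157, 253) [84 69 48] [ 17 109  84]
(195, 255) [84 68 46] [ 17 115  84]
(228, 216) [101  82  58] [ 17 109 101]
(231, 249) [136 108  72] [ 17 120 136]
(193, 219) [139 112  75] [ 17 117 139]
(211, 286) [94 77 54] [ 17 109  94]
(150, 235) [46 95 75] [ 78 132  95]
(240, 230) [46 92 74] [ 78 127  92]
(300, 205) [146 145 140] [ 25  10 146]
(290, 160) [154 125  85] [ 17 114 154]
(240, 265) [49 96 77] [ 78 125  96]
343.5 262.5 (3.0, 11.0) 90.0 [ 0.41770009 -0.19396836  0.1       ]
336.5 246.0 (22.0, 5.0) 90.0 [ 0.46695187 -0.1726717   0.1       ]
[194.8, 254.9] (11.737972259521484, 19.657569885253906) 8.13010311126709 [0.43538424 0.26175732 0.03      ]
[156.5, 253.9] (12.12678050994873, 19.402849197387695) 14.03624439239502 [0.43633248 0.38108201 0.03      ]
[231.2, 249.7] (20.117265701293945, 11.53873062133789) 64.98310089111328 [0.45381987 0.14862997 0.03      ]
[193.8, 219.5] (20.248119354248047, 11.938197135925293) 69.44395446777344 [0.54676913 0.26872756 0.03      ]
[227.8, 217.0] (20.392940521240234, 11.090897560119629) 79.69515228271484 [0.55679045 0.16191867 0.03      ]
[166.0, 211.5] (19.0, 12.0) 90.0 [0.57043077 0.35708554 0.03      ]
```

View pics/case1.png

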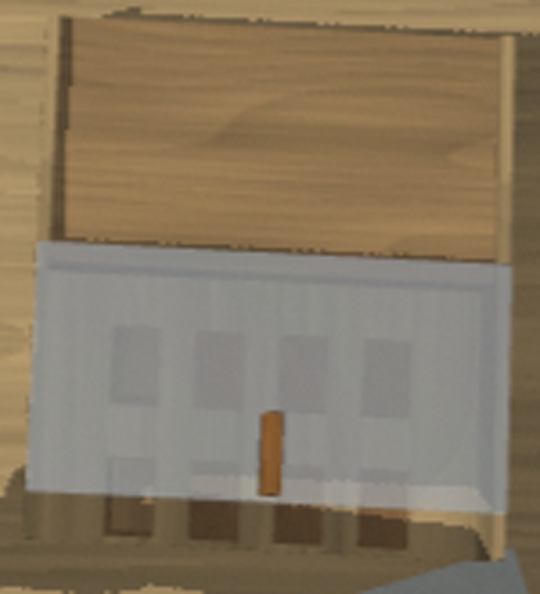

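```bash
python3 - <<'E'
from h import *
_,r=snap('top','top2.png')
f=lambda x,y,z:toz(r,x/3.6+262-.4,y/3.6+120-.4,z)
C=[f(40,242,.075),f(512,265,.075),f(504,514,.075),f(27,490,.075)]
for c in C: print(c)
d=C[1]-C[0];print(np.linalg.norm(d),np.degrees(np.arctan2(-d[0],-d[1]) ))
d=C[2]-C[3];print(np.linalg.norm(d),np.degrees(np.arctan2(-d[0],-d[1])))
d=C[0]-C[3];print(np.linalg.norm(d),np.degrees(np.arctan2(d[1],d[0])))
d=C[1]-C[2];print(np.linalg.norm(d),np.degrees(np.arctan2(d[1],d[0])))
# walls
for p in [(63,17),(506,36)]: print('wall back',f(*p,.07))
# handle
for p in [(272,411),(270,494),(261,412),(259,494),(283,412),(281,495)]: print('h',f(*p,.105))
# plots back row z=.012
for p in [(136,366),(219,370),(304,374),(387,378),(130,498),(384,510)]: print('plot',f(*p,.012))
E
python3 - <<'E'
import sys; sys.path.insert(0,'.')
from h import *
_,r=snap('scene','scene2.png')
im=r['color'];cv2.imwrite('pics/sc2.png',cv2.resize(im[130:290,110:310,::-1],None,fx=3.6,fy=3.6,interpolation=cv2.INTER_CUBIC))
E
```

```text
[0.64834954 0.02254939 0.075     ]
[ 0.63695451 -0.38537236  0.075     ]
[ 0.42225816 -0.37625927  0.075     ]
[0.43508017 0.02974054 0.075     ]
0.4080808738451976 1.6001044778602147
0.4062022299444936 1.808875100613406
0.21339057730197059 -1.9312057185574514
0.2148896749916197 -2.4305427301039777
wall back [0.8493435  0.00592906 0.07      ]
wall back [ 0.84155063 -0.38361222  0.07      ]
h [ 0.50356287 -0.17379068  0.105     ]
h [ 0.43412396 -0.1723944   0.105     ]
h [ 0.50254226 -0.16456278  0.105     ]
h [ 0.43395304 -0.16320914  0.105     ]
h [ 0.50290275 -0.1830275   0.105     ]
h [ 0.43346281 -0.18158476  0.105     ]
plot [ 0.54994215 -0.06574644  0.012     ]
plot [ 0.54784205 -0.13970678  0.012     ]
plot [ 0.54577468 -0.21555497  0.012     ]
plot [ 0.54366876 -0.28972268  0.012     ]
plot [ 0.4326736 -0.0618739  0.012    ]
plot [ 0.42625582 -0.28670763  0.012     ]
```

View pics/sc2.png

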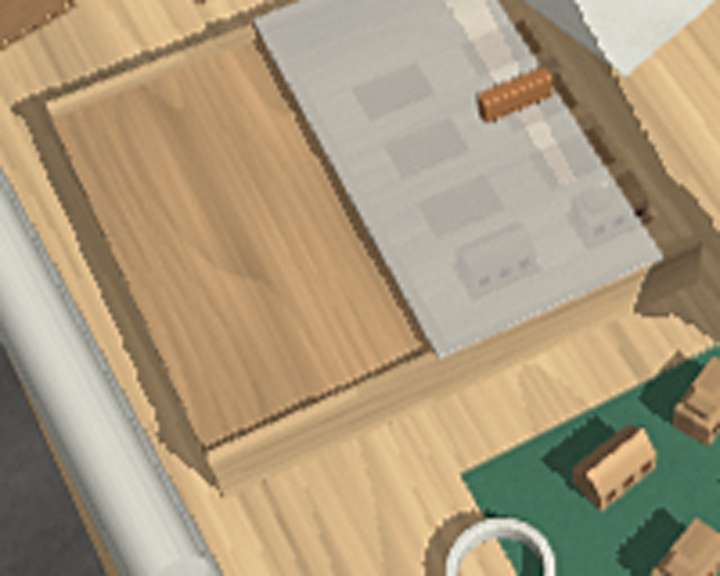

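```bash
cat >> h.py <<'E'
def go(x,y,z,yaw):
    """print rotation first, then shift in new tool axes in units"""
    o=sensors.get_obs(); p=o['tool_pos']; rr=o['tool_rot']
    dy=(yaw-rr[2]+180)%360-180
    s=np.radians(yaw); d=np.array([x,y,z])-p
    tx=np.array([np.cos(s),np.sin(s),0]); ty=np.array([np.sin(s),-np.cos(s),0])
    print('t',round(o['time_s'],2),'pos',p.round(4),'rot',rr.round(2),'F',o['force'].round(1),'w',round(o['grip_width'],4))
    print('rz total',round(-dy/10,3),' dx',round(d@tx/.03,3),'dy',round(d@ty/.03,3),'dz',round(-d[2]/.03,3))
E
python3 -c "
from h import *
go(.5,.3,.22,178.3)
go(.468,-.173,.22,178.3)"
```

```text
t 0.3 pos [0.1764 0.6254 0.1891] rot [-1.7997e+02  1.0000e-02  1.6426e+02] F [-0.4  0.6  0.1] w 0.087
rz total -1.404  dx -11.105 dy -10.523 dz -1.029
t 0.3 pos [0.1764 0.6254 0.1891] rot [-1.7997e+02  1.0000e-02  1.6426e+02] F [-0.4  0.6  0.1] w 0.087
rz total -1.404  dx -10.506 dy -26.314 dz -1.029
```

Request:
carry_out --plan '[{"rz":-0.7,"dz":-0.5},{"rz":-0.7,"dz":-0.5},{"dx":-1,"dy":-1},{"dx":-1,"dy":-1},{"dx":-1,"dy":-1},{"dx":-1,"dy":-1},{"dx":-1,"dy":-1},{"dx":-1,"dy":-1},{"dx":-1,"dy":-1},{"dx":-1,"dy":-1},{"dx":-1,"dy":-1},{"dx":-1,"dy":-1}]'

```text
validation failed for argument at $.pl...
```

```bash
python3 -c "
from h import *
go(.468,-.173,.18,178.3)"
```

```text
t 0.3 pos [0.1764 0.6254 0.1891] rot [-1.7997e+02  1.0000e-02  1.6426e+02] F [-0.4  0.6  0.1] w 0.087
rz total -1.404  dx -10.506 dy -26.314 dz 0.304
```

Request:
carry_out --plan '[{"fingers":-1,"dx":0,"dy":0,"dz":-0.5,"rx":0,"ry":0,"rz":-0.7},{"fingers":-1,"dx":0,"dy":0,"dz":-0.5,"rx":0,"ry":0,"rz":-0.7},{"fingers":-1,"dx":-1,"dy":-1,"dz":0,"rx":0,"ry":0,"rz":0},{"fingers":-1,"dx":-1,"dy":-1,"dz":0,"rx":0,"ry":0,"rz":0},{"fingers":-1,"dx":-1,"dy":-1,"dz":0,"rx":0,"ry":0,"rz":0},{"fingers":-1,"dx":-1,"dy":-1,"dz":0,"rx":0,"ry":0,"rz":0}]'

```text
time_s: 1.05
tool_pos: [0.2936, 0.5009, 0.2196]
tool_rot: [180.0, 0.0, 178.3]
force: [0.0, -0.5, -0.3]
grip_width: 0.0867
```

```bash
python3 -c "
from h import *
go(.5,.3,.22,178.3)
go(.468,-.173,.18,178.3)"
```

```text
t 1.05 pos [0.2936 0.5009 0.2196] rot [1.7998e+02 1.0000e-02 1.7826e+02] F [ 0.  -0.5 -0.3] w 0.0867
rz total -0.004  dx -7.075 dy -6.49 dz -0.014
t 1.05 pos [0.2936 0.5009 0.2196] rot [1.7998e+02 1.0000e-02 1.7826e+02] F [ 0.  -0.5 -0.3] w 0.0867
rz total -0.004  dx -6.477 dy -22.282 dz 1.319
```

Request:
carry_out --plan '[{"fingers":-1,"dx":-1,"dy":-1,"dz":0,"rx":0,"ry":0,"rz":0},{"fingers":-1,"dx":-1,"dy":-1,"dz":0,"rx":0,"ry":0,"rz":0},{"fingers":-1,"dx":-1,"dy":-1,"dz":0,"rx":0,"ry":0,"rz":0},{"fingers":-1,"dx":-1,"dy":-1,"dz":0,"rx":0,"ry":0,"rz":0},{"fingers":-1,"dx":-1,"dy":-1,"dz":0,"rx":0,"ry":0,"rz":0},{"fingers":-1,"dx":-1,"dy":-1,"dz":0,"rx":0,"ry":0,"rz":0},{"fingers":-1,"dx":0,"dy":-1,"dz":0,"rx":0,"ry":0,"rz":0},{"fingers":-1,"dx":0,"dy":-1,"dz":0,"rx":0,"ry":0,"rz":0},{"fingers":-1,"dx":0,"dy":-1,"dz":0,"rx":0,"ry":0,"rz":0},{"fingers":-1,"dx":0,"dy":-1,"dz":0,"rx":0,"ry":0,"rz":0},{"fingers":-1,"dx":0,"dy":-1,"dz":0,"rx":0,"ry":0,"rz":0},{"fingers":-1,"dx":0,"dy":-1,"dz":0,"rx":0,"ry":0,"rz":0}]'

```text
time_s: 2.55
tool_pos: [0.4616, 0.1357, 0.2196]
tool_rot: [180.0, 0.0, 178.3]
force: [0.7, 0.5, 0.6]
grip_width: 0.0872
```

```bash
python3 -c "
from h import *
go(.468,-.173,.18,178.3)"
```

```text
t 2.55 pos [0.4616 0.1357 0.2196] rot [1.7998e+02 2.0000e-02 1.7826e+02] F [0.7 0.5 0.6] w 0.0872
rz total -0.004  dx -0.519 dy -10.28 dz 1.32
```

Request:
carry_out --plan '[{"fingers":-1,"dx":0,"dy":-1,"dz":0,"rx":0,"ry":0,"rz":0},{"fingers":-1,"dx":0,"dy":-1,"dz":0,"rx":0,"ry":0,"rz":0},{"fingers":-1,"dx":0,"dy":-1,"dz":0,"rx":0,"ry":0,"rz":0},{"fingers":-1,"dx":0,"dy":-1,"dz":0,"rx":0,"ry":0,"rz":0},{"fingers":-1,"dx":0,"dy":-1,"dz":0,"rx":0,"ry":0,"rz":0},{"fingers":-1,"dx":0,"dy":-1,"dz":0.2,"rx":0,"ry":0,"rz":0},{"fingers":-1,"dx":0,"dy":-1,"dz":0.2,"rx":0,"ry":0,"rz":0},{"fingers":-1,"dx":0,"dy":-1,"dz":0.2,"rx":0,"ry":0,"rz":0},{"fingers":-1,"dx":-0.2,"dy":-1,"dz":0.2,"rx":0,"ry":0,"rz":0},{"fingers":-1,"dx":-0.2,"dy":-1,"dz":0.2,"rx":0,"ry":0,"rz":0},{"fingers":-1,"dx":0,"dy":0,"dz":0,"rx":0,"ry":0,"rz":0}]'

```text
time_s: 3.92
tool_pos: [0.4639, -0.166, 0.1892]
tool_rot: [-179.9, -0.0, 178.0]
force: [-0.1, 0.5, -0.0]
grip_width: 0.0871
```

```bash
cat >> h.py <<'E'
def wray(o,r,u,v):
    from scipy.spatial.transform import Rotation as Ro
    K=np.array(r['mtx']);a=np.array([u-K[0,2],v-K[1,2]])/K[0,0];th=np.linalg.norm(a)
    d=np.array([*(a/th*np.sin(th)),np.cos(th)]) if th>1e-9 else np.array([0,0,1.])
    T=np.array(r['tool_from_camera']);R=Ro.from_euler('xyz',o['tool_rot'],degrees=True).as_matrix()
    return R@T[:3,3]+o['tool_pos'],R@T[:3,:3]@d
def wz(o,r,u,v,z):
    c,d=wray(o,r,u,v);return c+d*(z-c[2])/d[2]
E
python3 -c "
from h import *
go(.468,-.173,.09,178.3)
o,r=snap('wrist','w1.png')
go(.468,-.173,.09,178.3)"
```

```text
t 3.92 pos [ 0.4639 -0.166   0.1892] rot [-1.7995e+02 -3.0000e-02  1.7799e+02] F [-0.1  0.5 -0. ] w 0.0871
rz total -0.031  dx -0.143 dy -0.228 dz 3.307
t 3.98 pos [ 0.4642 -0.1641  0.1893] rot [ 1.7999e+02 -2.0000e-02  1.7813e+02] F [0.6 1.1 0.3] w 0.087
rz total -0.017  dx -0.135 dy -0.292 dz 3.311
```

View pics/w1.png

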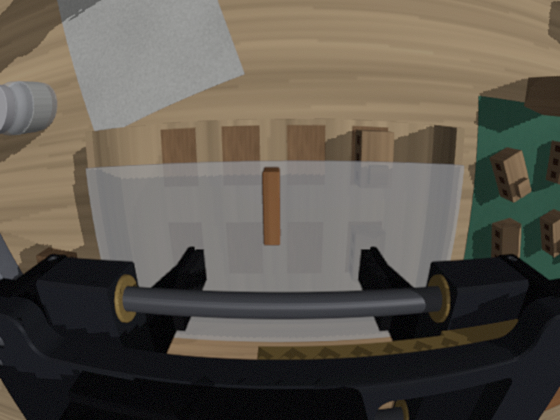

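```bash
python3 -c "
from h import *
o,r=snap('wrist','w2.png')
m,cs=seg(r,250,150,295,255,(5,120,40),(20,255,255),40)
for c in cs:
  print(cv2.minAreaRect(c.astype(np.float32)))
  print([wz(o,r,*p,.105).round(4) for p in [(c[:,0].min(),200),(c[:,0].max(),200),(c[:,0].min(),240),(c[:,0].max(),240),(271,c[:,1].min()),(271,c[:,1].max())]], c.min(0),c.max(0))
go(.468,-.173,.09,178.3)"
```

```text
((268.5, 205.5), (75.0, 15.0), 90.0)
[array([ 0.4588, -0.1831,  0.105 ]), array([ 0.4593, -0.1697,  0.105 ]), array([ 0.4972, -0.1852,  0.105 ]), array([ 0.4976, -0.1713,  0.105 ]), array([ 0.4303, -0.173 ,  0.105 ]), array([ 0.5005, -0.176 ,  0.105 ])] [261 168] [276 243]
t 4.03 pos [ 0.4644 -0.163   0.1894] rot [ 1.7996e+02 -1.0000e-02  1.7824e+02] F [0.4 0.8 0.2] w 0.0866
rz total -0.006  dx -0.128 dy -0.328 dz 3.314
```

Request:
carry_out --plan '[{"fingers":-1,"dx":-0.1,"dy":-0.38,"dz":0.8,"rx":0,"ry":0,"rz":0},{"fingers":-1,"dx":0,"dy":0,"dz":0.8,"rx":0,"ry":0,"rz":0},{"fingers":-1,"dx":0,"dy":0,"dz":0.8,"rx":0,"ry":0,"rz":0},{"fingers":-1,"dx":0,"dy":0,"dz":0.7,"rx":0,"ry":0,"rz":0},{"fingers":-1,"dx":0,"dy":0,"dz":0.4,"rx":0,"ry":0,"rz":0},{"fingers":-1,"dx":0,"dy":0,"dz":0.1,"rx":0,"ry":0,"rz":0},{"fingers":-1,"dx":0,"dy":0,"dz":0,"rx":0,"ry":0,"rz":0},{"fingers":-1,"dx":0,"dy":0,"dz":0,"rx":0,"ry":0,"rz":0}]'

```text
time_s: 5.03
tool_pos: [0.4679, -0.1751, 0.0822]
tool_rot: [180.0, 0.1, 178.3]
force: [-0.2, 0.3, -0.3]
grip_width: 0.0872
```

```bash
python3 -c "
from h import *
go(.468,-.1745,.08,178.3)
o,r=snap('wrist','w3.png')"
```

```text
t 5.03 pos [ 0.4679 -0.1751  0.0822] rot [1.8000e+02 9.0000e-02 1.7826e+02] F [-0.2  0.3 -0.3] w 0.0872
rz total -0.004  dx -0.004 dy 0.019 dz 0.075
```

View pics/w3.png

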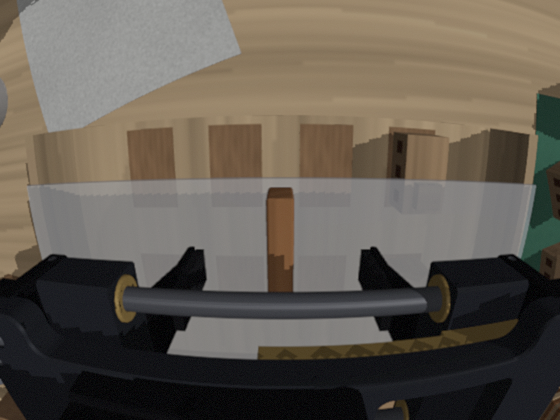

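The handle (columns 267–294) sits centred between the fingers, so I'll close on it.

Request:
carry_out --plan '[{"fingers":0.3,"dx":0,"dy":0,"dz":0,"rx":0,"ry":0,"rz":0},{"fingers":1,"dx":0,"dy":0,"dz":0,"rx":0,"ry":0,"rz":0},{"fingers":1,"dx":0,"dy":0,"dz":0,"rx":0,"ry":0,"rz":0},{"fingers":1,"dx":0,"dy":0,"dz":0,"rx":0,"ry":0,"rz":0},{"fingers":1,"dx":0,"dy":0,"dz":0,"rx":0,"ry":0,"rz":0},{"fingers":1,"dx":0,"dy":0,"dz":0,"rx":0,"ry":0,"rz":0}]' --force 20

```text
time_s: 5.82
tool_pos: [0.4672, -0.175, 0.0814]
tool_rot: [180.0, 0.0, 178.3]
force: [0.1, -0.1, 1.3]
grip_width: 0.0343
```

Request:
carry_out --plan '[{"fingers":1,"dx":0,"dy":0,"dz":0,"rx":0,"ry":0,"rz":0},{"fingers":1,"dx":0,"dy":0,"dz":0,"rx":0,"ry":0,"rz":0},{"fingers":1,"dx":0,"dy":0,"dz":0,"rx":0,"ry":0,"rz":0},{"fingers":1,"dx":0,"dy":0,"dz":0,"rx":0,"ry":0,"rz":0}]'

```text
time_s: 6.32
tool_pos: [0.4672, -0.175, 0.0815]
tool_rot: [180.0, 0.0, 178.3]
force: [-0.0, 0.5, 0.3]
grip_width: 0.0018
```

```bash
python3 -c "
from h import *
o,r=snap('wrist','w4.png')
o,r=snap('scene','s4.png')
o,r2=snap('top','t4.png')
cv2.imwrite('pics/s4z.png',cv2.resize(r['color'][100:260,160:360,::-1],None,fx=3.6,fy=3.6))
go(.468,-.1745,.08,178.3)"
```

```text
t 6.47 pos [ 0.4672 -0.175   0.0815] rot [180.     0.   178.25] F [ 0.6 -0.3 -0.2] w 0.0004
rz total -0.005  dx -0.026 dy 0.018 dz 0.049
```

View pics/w4.png

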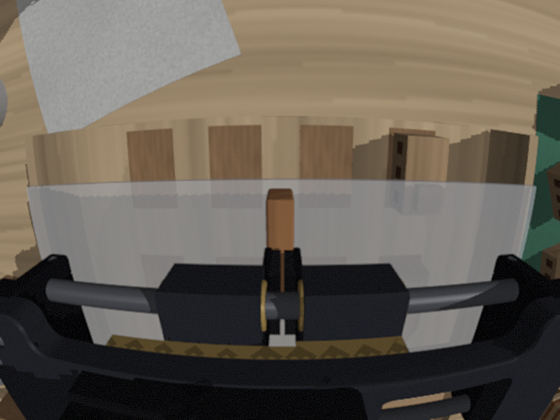

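View pics/s4z.png

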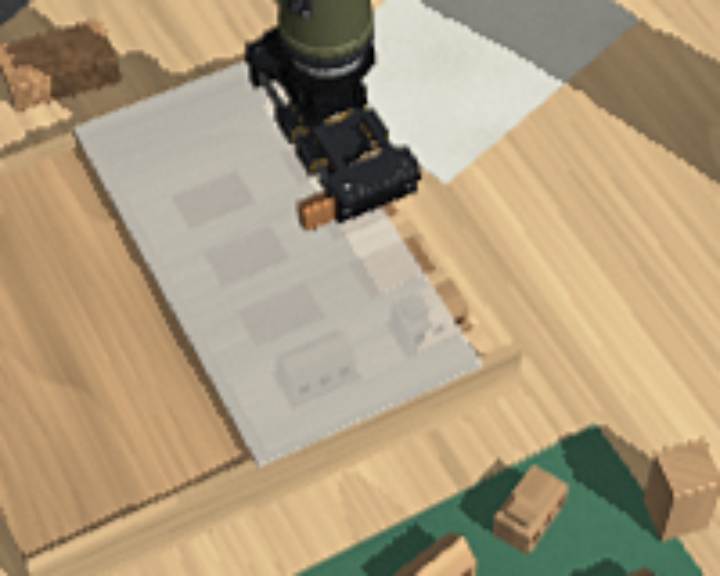

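```bash
python3 -c "
import cv2
a=cv2.imread('pics/w4.png');cv2.imwrite('pics/w4z.png',cv2.resize(a[170:350,180:400],None,fx=3.3,fy=3.3,interpolation=cv2.INTER_CUBIC))
a=cv2.imread('pics/s4.png');cv2.imwrite('pics/s4y.png',cv2.resize(a[100:180,220:300],None,fx=7,fy=7,interpolation=cv2.INTER_CUBIC))
"
```

```text
(no output)
```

View pics/w4z.png

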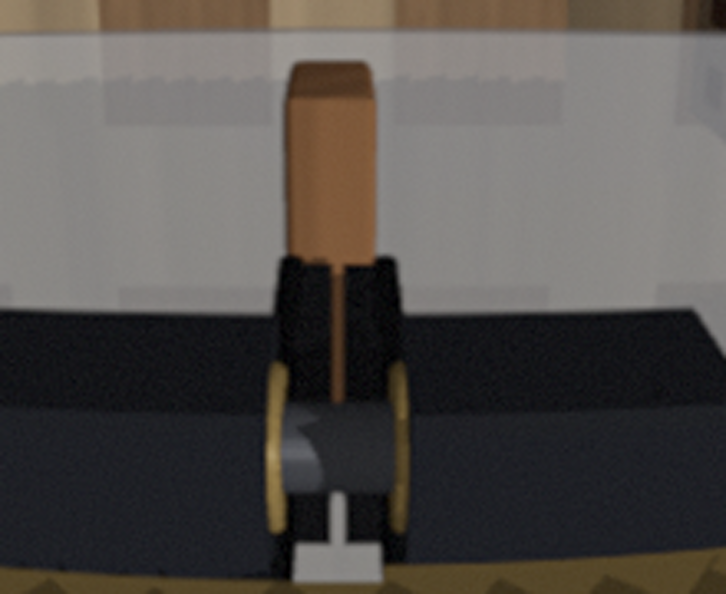

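View pics/s4y.png

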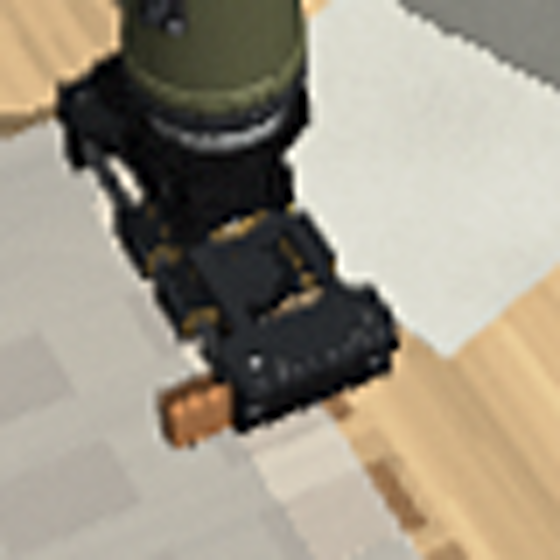

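```bash
cat >> h.py <<'E'
def wproj(o,r,p,tool=False):
    from scipy.spatial.transform import Rotation as Ro
    T=np.array(r['tool_from_camera']);R=Ro.from_euler('xyz',o['tool_rot'],degrees=True).as_matrix()
    q=np.array(p,float)
    if not tool: q=R.T@(q-o['tool_pos'])
    c=T[:3,:3].T@(q-T[:3,3]);th=np.arctan2(np.hypot(c[0],c[1]),c[2]);K=np.array(r['mtx'])
    return K[0,0]*th*c[:2]/np.hypot(c[0],c[1])+K[:2,2]
E
python3 -c "
from h import *
o,r=snap('wrist','w5.png')
for p in [(0,0,0),(.0095,0,0),(.0095,0,-.019),(.0095,0,-.04),(.0095,0,-.07)]: print(p,wproj(o,r,p,True))
for p in [(.4335,-.164,.105),(.4335,-.18,.105),(.4335,-.164,.085),(.4335,-.18,.085),(.4335,-.172,.075)]: print(p,wproj(o,r,p))
print(o['grip_width'],o['force'])
"
```

```text
(0, 0, 0) [282.63660766 240.83291117]
(0.0095, 0, 0) [282.62905095 227.07620094]
(0.0095, 0, -0.019) [282.67983835 238.10334544]
(0.0095, 0, -0.04) [282.74739888 252.93983523]
(0.0095, 0, -0.07) [282.87250426 280.9458313 ]
(0.4335, -0.164, 0.105) [300.87244964 199.50375137]
(0.4335, -0.18, 0.105) [271.6948382  200.38476257]
(0.4335, -0.164, 0.085) [299.03722483 190.99644678]
(0.4335, -0.18, 0.085) [272.70771126 191.7920214 ]
(0.4335, -0.172, 0.075) [285.69662932 187.70771417]
0.00043717272288012164 [ 0.64028415 -0.28613447 -0.17574967]
```

```bash
python3 -c "
from h import *
o,r=snap('wrist','w5.png')
for s in (1,-1):
  for z in (0,-.01,-.019,-.03,-.036,-.045): print(s,z,wproj(o,r,(.0095,s*.0435,z),True).round(0),wproj(o,r,(.0095,s*.0585,z),True).round(0))
import cv2
a=cv2.imread('pics/w1.png');cv2.imwrite('pics/w1z.png',cv2.resize(a[200:320,140:420],None,fx=2.8,fy=2.8,interpolation=cv2.INTER_CUBIC))
"
```

```text
1 0 [350. 227.] [372. 227.]
1 -0.01 [353. 232.] [376. 232.]
1 -0.019 [356. 238.] [380. 237.]
1 -0.03 [360. 245.] [385. 244.]
1 -0.036 [362. 249.] [388. 248.]
1 -0.045 [366. 256.] [393. 255.]
-1 0 [216. 227.] [193. 227.]
-1 -0.01 [212. 232.] [189. 232.]
-1 -0.019 [209. 238.] [185. 237.]
-1 -0.03 [205. 245.] [180. 244.]
-1 -0.036 [203. 249.] [177. 249.]
-1 -0.045 [199. 256.] [172. 255.]
```

View pics/w1z.png

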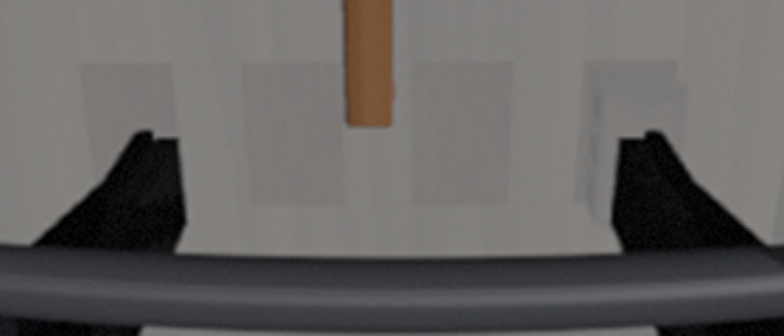

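```bash
python3 -c "
from h import *
o,r=snap('scene','s5.png')
a=r['color'][100:180,220:300,::-1]
a=cv2.resize(a,None,fx=7,fy=7,interpolation=cv2.INTER_CUBIC)
p=o['tool_pos']
for dz,c in ((0,(0,0,255)),(.033,(0,255,0)),(.07,(255,0,0))):
  for dx in (-.0095,.0095):
    q=(proj(r,p+[dx,0,dz])-[220,100])*7+3; cv2.circle(a,tuple(int(v) for v in q),4,c,-1)
for y in (-.165,-.181):
  for x in (.434,.503):
    for z in (.075,.105):
      q=(proj(r,[x,y,z])-[220,100])*7+3; cv2.circle(a,tuple(int(v) for v in q),3,(255,255,0),-1)
cv2.imwrite('pics/s5z.png',a)
"
```

```text
(no output)
```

View pics/s5z.png

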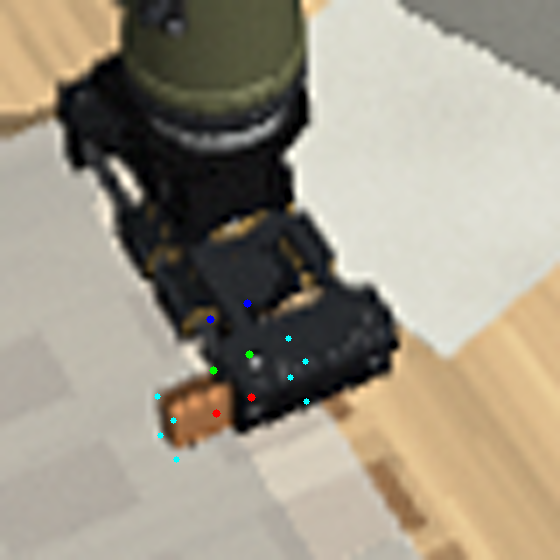

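The visible fingertips sit about 32 mm behind the reported TCP. They must have closed above the handle. I'll open and go down gently, watching the force.

Request:
carry_out --plan '[{"fingers":-1,"dx":0,"dy":0,"dz":0,"rx":0,"ry":0,"rz":0},{"fingers":-1,"dx":0,"dy":0,"dz":0,"rx":0,"ry":0,"rz":0},{"fingers":-1,"dx":0,"dy":0,"dz":0,"rx":0,"ry":0,"rz":0},{"fingers":-1,"dx":0,"dy":0,"dz":0,"rx":0,"ry":0,"rz":0},{"fingers":-1,"dx":0,"dy":0,"dz":0,"rx":0,"ry":0,"rz":0},{"fingers":-1,"dx":0,"dy":0,"dz":0,"rx":0,"ry":0,"rz":0},{"fingers":-1,"dx":0,"dy":0,"dz":0.05,"rx":0,"ry":0,"rz":0},{"fingers":-1,"dx":0,"dy":0,"dz":0.05,"rx":0,"ry":0,"rz":0},{"fingers":-1,"dx":0,"dy":0,"dz":0.05,"rx":0,"ry":0,"rz":0},{"fingers":-1,"dx":0,"dy":0,"dz":0.05,"rx":0,"ry":0,"rz":0},{"fingers":-1,"dx":0,"dy":0,"dz":0.05,"rx":0,"ry":0,"rz":0},{"fingers":-1,"dx":0,"dy":0,"dz":0.05,"rx":0,"ry":0,"rz":0}]'

```text
time_s: 8.12
tool_pos: [0.4672, -0.175, 0.0723]
tool_rot: [180.0, 0.0, 178.3]
force: [-0.0, 1.1, -0.3]
grip_width: 0.0868
```

Request:
carry_out --plan '[{"fingers":-1,"dx":0,"dy":0,"dz":0.1,"rx":0,"ry":0,"rz":0},{"fingers":-1,"dx":0,"dy":0,"dz":0.1,"rx":0,"ry":0,"rz":0},{"fingers":-1,"dx":0,"dy":0,"dz":0.1,"rx":0,"ry":0,"rz":0},{"fingers":-1,"dx":0,"dy":0,"dz":0.1,"rx":0,"ry":0,"rz":0},{"fingers":-1,"dx":0,"dy":0,"dz":0.1,"rx":0,"ry":0,"rz":0},{"fingers":-1,"dx":0,"dy":0,"dz":0.1,"rx":0,"ry":0,"rz":0},{"fingers":-1,"dx":0,"dy":0,"dz":0,"rx":0,"ry":0,"rz":0}]'

```text
time_s: 9.0
tool_pos: [0.467, -0.175, 0.0542]
tool_rot: [180.0, -0.0, 178.3]
force: [-0.6, -0.5, -0.3]
grip_width: 0.0871
```

```bash
python3 -c "
from h import *
o,r=snap('wrist','w6.png')
cv2.imwrite('pics/w6z.png',cv2.resize(r['color'][170:350,140:420,::-1],None,fx=2.8,fy=2.8,interpolation=cv2.INTER_CUBIC))
print(o['tool_pos'],o['force'])"
```

```text
[ 0.46697544 -0.17495908  0.05418845] [-0.55889555 -0.47196177 -0.28681695]
```

View pics/w6z.png

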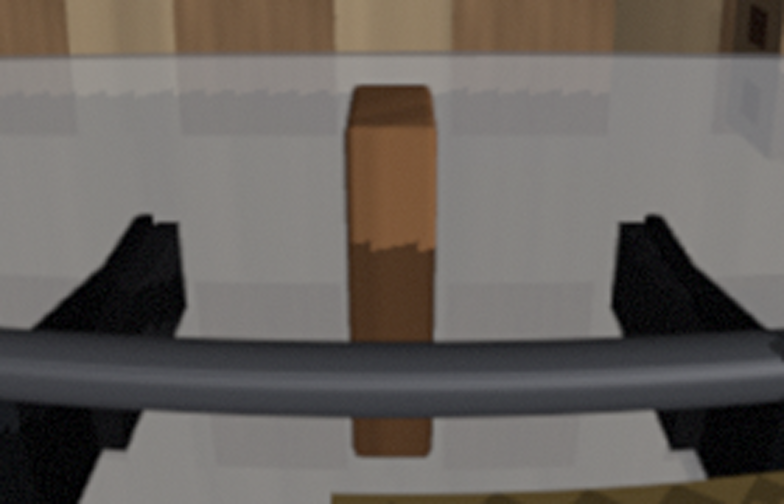

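Request:
carry_out --plan '[{"fingers":1,"dx":0,"dy":0,"dz":0,"rx":0,"ry":0,"rz":0},{"fingers":1,"dx":0,"dy":0,"dz":0,"rx":0,"ry":0,"rz":0},{"fingers":1,"dx":0,"dy":0,"dz":0,"rx":0,"ry":0,"rz":0},{"fingers":1,"dx":0,"dy":0,"dz":0,"rx":0,"ry":0,"rz":0},{"fingers":1,"dx":0,"dy":0,"dz":0,"rx":0,"ry":0,"rz":0},{"fingers":1,"dx":0,"dy":0,"dz":0,"rx":0,"ry":0,"rz":0},{"fingers":1,"dx":0,"dy":0,"dz":0,"rx":0,"ry":0,"rz":0},{"fingers":1,"dx":0,"dy":0,"dz":0,"rx":0,"ry":0,"rz":0},{"fingers":1,"dx":0,"dy":0,"dz":0,"rx":0,"ry":0,"rz":0}]' --force 20

```text
time_s: 10.18
tool_pos: [0.4672, -0.1764, 0.0545]
tool_rot: [-179.9, 0.0, 178.2]
force: [0.2, -4.9, -2.0]
grip_width: 0.0158
```

Request:
carry_out --plan '[{"fingers":1,"dx":-0.3,"dy":-0.05,"dz":0,"rx":0,"ry":0,"rz":0},{"fingers":1,"dx":-0.6,"dy":0,"dz":0,"rx":0,"ry":0,"rz":0},{"fingers":1,"dx":-0.7,"dy":0,"dz":0,"rx":0,"ry":0,"rz":0},{"fingers":1,"dx":-0.7,"dy":0,"dz":0,"rx":0,"ry":0,"rz":0},{"fingers":1,"dx":-0.7,"dy":0,"dz":0,"rx":0,"ry":0,"rz":0},{"fingers":1,"dx":-0.7,"dy":0,"dz":0,"rx":0,"ry":0,"rz":0},{"fingers":1,"dx":-0.7,"dy":0,"dz":0,"rx":0,"ry":0,"rz":0},{"fingers":1,"dx":-0.6,"dy":0,"dz":0,"rx":0,"ry":0,"rz":0},{"fingers":1,"dx":-0.5,"dy":0,"dz":0,"rx":0,"ry":0,"rz":0},{"fingers":1,"dx":-0.4,"dy":0,"dz":0,"rx":0,"ry":0,"rz":0},{"fingers":1,"dx":-0.2,"dy":0,"dz":0,"rx":0,"ry":0,"rz":0},{"fingers":1,"dx":0,"dy":0,"dz":0,"rx":0,"ry":0,"rz":0}]'

```text
time_s: 11.68
tool_pos: [0.6515, -0.1817, 0.0545]
tool_rot: [180.0, 0.1, 178.3]
force: [2.4, -1.1, 1.2]
grip_width: 0.0158
```

Request:
carry_out --plan '[{"fingers":1,"dx":-0.1,"dy":0,"dz":0,"rx":0,"ry":0,"rz":0},{"fingers":1,"dx":-0.1,"dy":0,"dz":0,"rx":0,"ry":0,"rz":0},{"fingers":1,"dx":-0.1,"dy":0,"dz":0,"rx":0,"ry":0,"rz":0},{"fingers":1,"dx":-0.05,"dy":0,"dz":0,"rx":0,"ry":0,"rz":0},{"fingers":1,"dx":0,"dy":0,"dz":0,"rx":0,"ry":0,"rz":0}]'

```text
time_s: 12.3
tool_pos: [0.6609, -0.182, 0.0545]
tool_rot: [180.0, 0.0, 178.3]
force: [-2.0, 1.8, 4.0]
grip_width: 0.016
```

Request:
carry_out --plan '[{"fingers":1,"dx":-0.1,"dy":0,"dz":0,"rx":0,"ry":0,"rz":0},{"fingers":1,"dx":-0.1,"dy":0,"dz":0,"rx":0,"ry":0,"rz":0},{"fingers":1,"dx":-0.1,"dy":0,"dz":0,"rx":0,"ry":0,"rz":0},{"fingers":1,"dx":0,"dy":0,"dz":0,"rx":0,"ry":0,"rz":0}]'

```text
time_s: 12.8
tool_pos: [0.667, -0.1821, 0.0545]
tool_rot: [179.9, -0.3, 178.2]
force: [-9.9, 4.2, 10.6]
grip_width: 0.0162
```

Request:
carry_out --plan '[{"fingers":1,"dx":-0.1,"dy":0,"dz":0,"rx":0,"ry":0,"rz":0},{"fingers":1,"dx":0,"dy":0,"dz":0,"rx":0,"ry":0,"rz":0},{"fingers":1,"dx":0,"dy":0,"dz":0,"rx":0,"ry":0,"rz":0}]'

```text
time_s: 13.18
tool_pos: [0.6671, -0.182, 0.0544]
tool_rot: [179.8, -0.6, 178.2]
force: [-16.3, 5.6, 14.6]
grip_width: 0.0159
```

Request:
carry_out --plan '[{"fingers":1,"dx":0.15,"dy":0,"dz":0,"rx":0,"ry":0,"rz":0},{"fingers":-1,"dx":0,"dy":0,"dz":0,"rx":0,"ry":0,"rz":0},{"fingers":-1,"dx":0,"dy":0,"dz":0,"rx":0,"ry":0,"rz":0},{"fingers":-1,"dx":0,"dy":0,"dz":0,"rx":0,"ry":0,"rz":0},{"fingers":-1,"dx":0,"dy":0,"dz":-0.6,"rx":0,"ry":0,"rz":0},{"fingers":-1,"dx":0,"dy":0,"dz":-1,"rx":0,"ry":0,"rz":0},{"fingers":-1,"dx":0,"dy":0,"dz":-1,"rx":0,"ry":0,"rz":0},{"fingers":-1,"dx":0,"dy":1,"dz":-1,"rx":0,"ry":0,"rz":0},{"fingers":-1,"dx":0.5,"dy":1,"dz":-1,"rx":0,"ry":0,"rz":0},{"fingers":-1,"dx":0.5,"dy":1,"dz":0,"rx":0,"ry":0,"rz":0},{"fingers":-1,"dx":0.5,"dy":1,"dz":0,"rx":0,"ry":0,"rz":0},{"fingers":-1,"dx":0.5,"dy":1,"dz":0,"rx":0,"ry":0,"rz":0}]'

```text
time_s: 14.68
tool_pos: [0.6127, -0.0302, 0.1941]
tool_rot: [180.0, 0.1, 178.2]
force: [1.2, 0.1, 0.1]
grip_width: 0.0867
```

```bash
python3 -c "
from h import *
o,r=snap('top','t7.png')
cv2.imwrite('pics/t7z.png',cv2.resize(r['color'][120:300,130:410,::-1],None,fx=2.8,fy=2.8,interpolation=cv2.INTER_CUBIC))
o,r=snap('scene','s7.png')
go(.55,.05,.1,178.3)"
```

```text
t 14.78 pos [ 0.6123 -0.0259  0.1939] rot [1.7979e+02 6.0000e-02 1.7860e+02] F [ 0.4  0.1 -0.1] w 0.0866
rz total 0.03  dx 2.152 dy 2.467 dz 3.129
```

View pics/t7z.png

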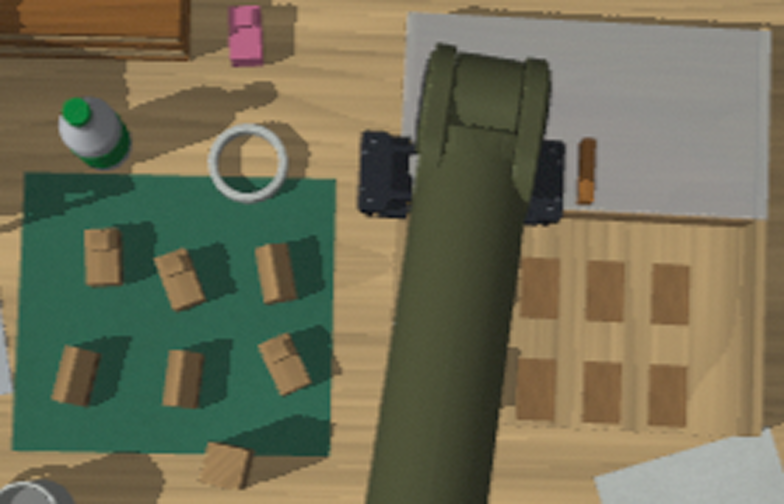

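View pics/s7.png

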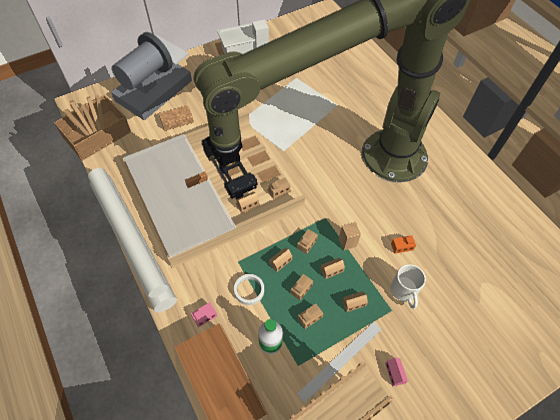

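```bash
python3 -c "
from h import *
go(.454,.149,.13,178.3)"
```

```text
t 14.78 pos [ 0.6123 -0.0259  0.1939] rot [1.7979e+02 6.0000e-02 1.7860e+02] F [ 0.4  0.1 -0.1] w 0.0866
rz total 0.03  dx 5.449 dy 5.671 dz 2.129
```

Request:
carry_out --plan '[{"fingers":-1,"dx":0.9,"dy":0.9,"dz":0,"rx":0,"ry":0,"rz":0},{"fingers":-1,"dx":0.9,"dy":0.9,"dz":0,"rx":0,"ry":0,"rz":0},{"fingers":-1,"dx":0.9,"dy":1,"dz":0.3,"rx":0,"ry":0,"rz":0},{"fingers":-1,"dx":0.9,"dy":1,"dz":0.6,"rx":0,"ry":0,"rz":0},{"fingers":-1,"dx":0.9,"dy":1,"dz":0.6,"rx":0,"ry":0,"rz":0},{"fingers":-1,"dx":0.9,"dy":0.8,"dz":0.6,"rx":0,"ry":0,"rz":0},{"fingers":-1,"dx":0,"dy":0,"dz":0,"rx":0,"ry":0,"rz":0},{"fingers":-1,"dx":0,"dy":0,"dz":0,"rx":0,"ry":0,"rz":0}]'

```text
time_s: 15.78
tool_pos: [0.4574, 0.141, 0.1306]
tool_rot: [180.0, 0.1, 178.2]
force: [0.4, 0.3, -0.5]
grip_width: 0.0868
```

```bash
python3 -c "
from h import *
o,r=snap('wrist','w8.png')
o,r=snap('top','t8.png')
cv2.imwrite('pics/t8z.png',cv2.resize(r['color'][120:300,250:410,::-1],None,fx=3.3,fy=3.3,interpolation=cv2.INTER_CUBIC))
go(.454,.149,.13,178.3)"
```

```text
t 15.88 pos [0.4576 0.1408 0.1306] rot [1.7997e+02 1.3000e-01 1.7810e+02] F [-0.6  0.7 -0.7] w 0.0871
rz total -0.02  dx 0.128 dy 0.27 dz 0.019
```

View pics/w8.png

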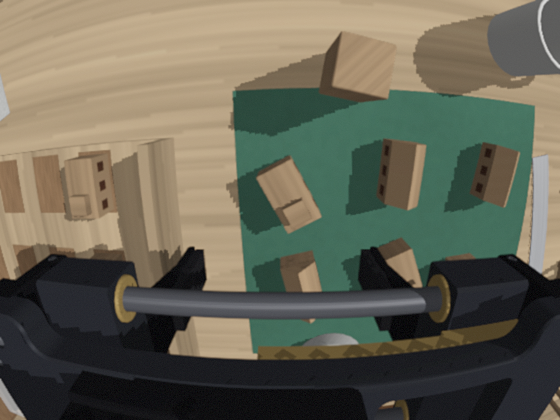

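View pics/t8z.png

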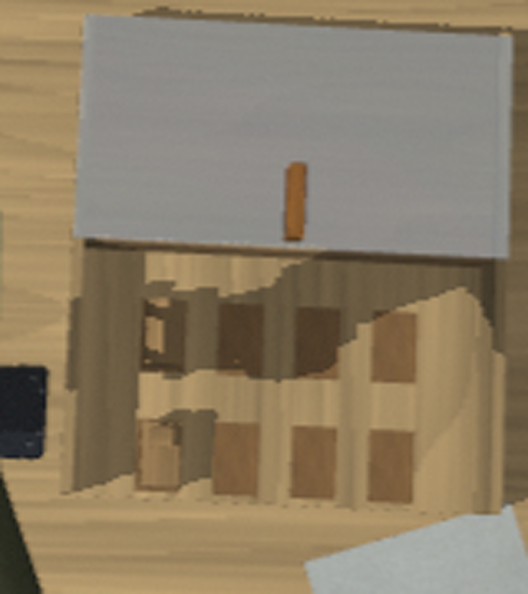

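```bash
cat >> h.py <<'E'
def zoom(r,f,u0,v0,u1,v1,s):
    a=cv2.resize(r['color'][v0:v1,u0:u1,::-1],None,fx=s,fy=s,interpolation=cv2.INTER_CUBIC); cv2.imwrite('pics/'+f,a)
E
python3 -c "
from h import *
o,r=snap('wrist','w9.png')
zoom(r,'w9z.png',240,140,330,245,5)
"
```

```text
(no output)
```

View pics/w9z.png

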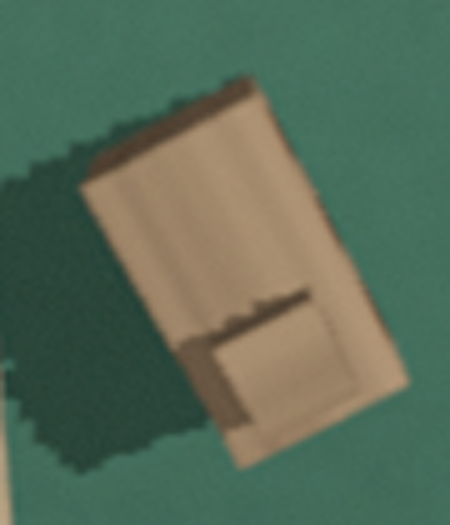

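```bash
cat >> h.py <<'E'
def house(o,r,pts,u0,v0,s,z):
    P=np.array([wz(o,r,u0+(x+.5)/s-.5,v0+(y+.5)/s-.5,z)[:2] for x,y in pts])
    c=P.mean(0); L=[np.linalg.norm(P[i]-P[(i+1)%4]) for i in range(4)]
    # long edges: 1-2,3-0
    e=(P[2]-P[1])+(P[3]-P[0]); w=(P[1]-P[0])+(P[2]-P[3])
    yw=np.degrees(np.arctan2(e[1],e[0])); 
    print('centre',c.round(4),'sides',np.round(L,4),'long yaw',round((yw+90)%180-90,1),'(from w',round((np.degrees(np.arctan2(w[1],w[0])))%180-90,1),')')
    return c
E
python3 -c "
from h import *
o=sensors.get_obs();r=imaging.read_camera('wrist')
c=house(o,r,[(82,187),(258,95),(408,382),(241,467)],240,140,5,.034)
t=imaging.read_camera('top')
print(proj(t,[*c,.034]))
for (x,y) in [(.4538,.1486)]: pass
go(c[0],c[1],.1,180+25)
"
```

```text
centre [0.4532 0.1474] sides [0.0363 0.0616 0.0359 0.062 ] long yaw 26.1 (from w 26.2 )
[231.4514709  249.81595026]
t 16.02 pos [0.4568 0.1412 0.13  ] rot [1.7999e+02 6.0000e-02 1.7815e+02] F [ 0.3 -0.   0.4] w 0.0869
rz total -2.685  dx 0.02 dy 0.238 dz 0.999
```

```bash
python3 -c "
from h import *
o=sensors.get_obs();r=imaging.read_camera('wrist')
for p in [(341,33),(396,45),(385,98),(322,95)]: print(wz(o,r,*p,.085 if p[1]!=98 else .085).round(3))
go(.4532,.1474,.03,206.1)
"; python3 -c "
import sys;sys.path.insert(0,'.')
from h import *
a=cv2.imread('pics/w9.png');cv2.imwrite('pics/tow.png',cv2.resize(a[10:120,300:420],None,fx=5,fy=5))"
```

```text
[0.315 0.189 0.085]
[0.322 0.231 0.085]
[0.364 0.221 0.085]
[0.363 0.173 0.085]
t 16.07 pos [0.4566 0.1414 0.1298] rot [1.7999e+02 4.0000e-02 1.7817e+02] F [0.2 0.1 0.2] w 0.0868
rz total -2.793  dx 0.013 dy 0.229 dz 3.328
```

View pics/tow.png

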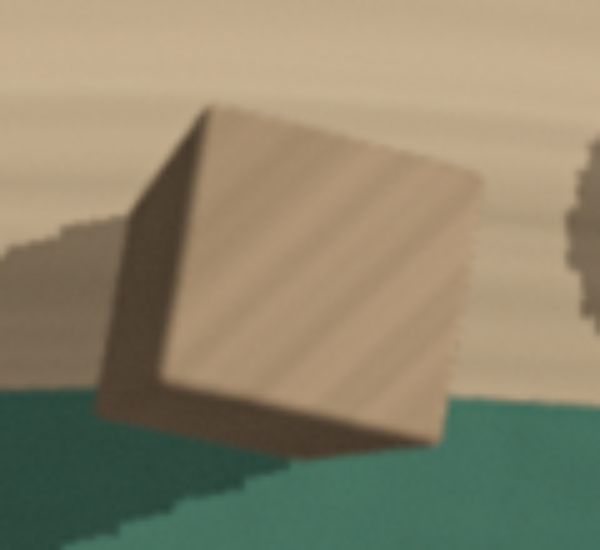

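Request:
carry_out --plan '[{"fingers":-1,"dx":0,"dy":0,"dz":0,"rx":0,"ry":0,"rz":-0.9},{"fingers":-1,"dx":0,"dy":0,"dz":0,"rx":0,"ry":0,"rz":-1},{"fingers":-1,"dx":0,"dy":0,"dz":0,"rx":0,"ry":0,"rz":-0.9},{"fingers":-1,"dx":0.01,"dy":0.23,"dz":0.5,"rx":0,"ry":0,"rz":0},{"fingers":-1,"dx":0,"dy":0,"dz":1,"rx":0,"ry":0,"rz":0},{"fingers":-1,"dx":0,"dy":0,"dz":1,"rx":0,"ry":0,"rz":0},{"fingers":-1,"dx":0,"dy":0,"dz":0.8,"rx":0,"ry":0,"rz":0},{"fingers":-1,"dx":0,"dy":0,"dz":0,"rx":0,"ry":0,"rz":0}]'

```text
time_s: 17.08
tool_pos: [0.4502, 0.1472, 0.0281]
tool_rot: [-180.0, -0.3, -153.9]
force: [-0.4, -0.3, 0.2]
grip_width: 0.0872
```

```bash
python3 -c "
from h import *
o,r=snap('wrist','w10.png')
zoom(r,'w10z.png',180,120,380,340,2.7)
go(.4532,.1474,-.028,206.1)
"
```

```text
t 17.12 pos [0.4515 0.1478 0.0295] rot [-1.7998e+02 -1.4000e-01 -1.5385e+02] F [-0.1  0.4  0.2] w 0.0868
rz total 0.005  dx -0.045 dy -0.036 dz 1.917
```

View pics/w10z.png

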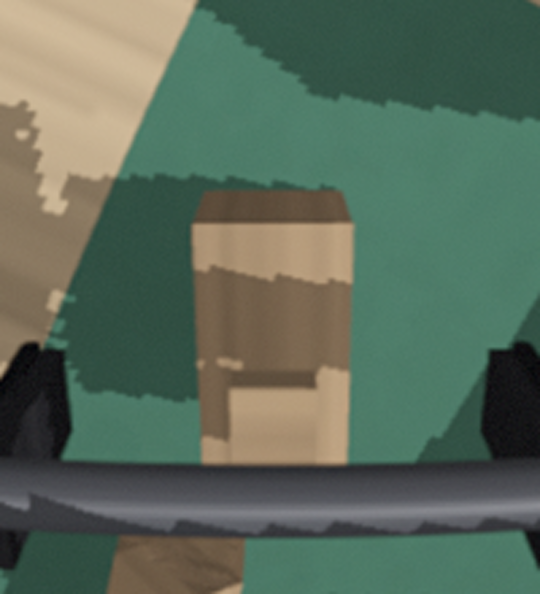

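Request:
carry_out --plan '[{"fingers":-1,"dx":-0.03,"dy":0,"dz":0.7,"rx":0,"ry":0,"rz":0},{"fingers":-1,"dx":0,"dy":0,"dz":0.7,"rx":0,"ry":0,"rz":0},{"fingers":-1,"dx":0,"dy":0,"dz":0.3,"rx":0,"ry":0,"rz":0},{"fingers":-1,"dx":0,"dy":0,"dz":0,"rx":0,"ry":0,"rz":0},{"fingers":-1,"dx":0,"dy":0,"dz":0.07,"rx":0,"ry":0,"rz":0},{"fingers":-1,"dx":0,"dy":0,"dz":0,"rx":0,"ry":0,"rz":0}]'

```text
time_s: 17.88
tool_pos: [0.4538, 0.1487, -0.0221]
tool_rot: [180.0, 0.1, -153.8]
force: [-0.8, -0.6, -0.2]
grip_width: 0.0872
```

Request:
carry_out --plan '[{"fingers":-1,"dx":0,"dy":0,"dz":0.13,"rx":0,"ry":0,"rz":0},{"fingers":1,"dx":0,"dy":0,"dz":0,"rx":0,"ry":0,"rz":0},{"fingers":1,"dx":0,"dy":0,"dz":0,"rx":0,"ry":0,"rz":0},{"fingers":1,"dx":0,"dy":0,"dz":0,"rx":0,"ry":0,"rz":0},{"fingers":1,"dx":0,"dy":0,"dz":0,"rx":0,"ry":0,"rz":0},{"fingers":1,"dx":0,"dy":0,"dz":0,"rx":0,"ry":0,"rz":0},{"fingers":1,"dx":0,"dy":0,"dz":0,"rx":0,"ry":0,"rz":0}]' --force 15

```text
time_s: 18.75
tool_pos: [0.4534, 0.1485, -0.0265]
tool_rot: [-180.0, 0.0, -153.7]
force: [0.2, 0.1, 0.5]
grip_width: 0.0356
```

Request:
carry_out --plan '[{"fingers":1,"dx":0,"dy":0,"dz":-0.4,"rx":0,"ry":0,"rz":0},{"fingers":1,"dx":0,"dy":0,"dz":-1,"rx":0,"ry":0,"rz":0},{"fingers":1,"dx":0,"dy":0,"dz":-1,"rx":0,"ry":0,"rz":0},{"fingers":1,"dx":0,"dy":0,"dz":-1,"rx":0,"ry":0,"rz":0},{"fingers":1,"dx":0,"dy":0,"dz":-0.6,"rx":0,"ry":0,"rz":0.8},{"fingers":1,"dx":0,"dy":0,"dz":0,"rx":0,"ry":0,"rz":1},{"fingers":1,"dx":0,"dy":0,"dz":0,"rx":0,"ry":0,"rz":0.99},{"fingers":1,"dx":0,"dy":0,"dz":0,"rx":0,"ry":0,"rz":0},{"fingers":1,"dx":0,"dy":0,"dz":0,"rx":0,"ry":0,"rz":0}]'

```text
time_s: 19.88
tool_pos: [0.4533, 0.1484, 0.0937]
tool_rot: [180.0, 0.0, 178.5]
force: [0.1, 0.2, -0.3]
grip_width: 0.0363
```

```bash
cat >> h.py <<'E'
CO=np.array([.4888,-.1760]); CY=-1.65
def case(x,y):
    s=np.radians(CY); return CO+np.array([x*np.cos(s)-y*np.sin(s),x*np.sin(s)+y*np.cos(s)])
E
python3 -c "
from h import *
for x in(-.058,.058):
  for y in (.1125,.0375,-.0375,-.1125): print(x,y,case(x,y))
p=case(-.058,-.1125)
go(*p,.093,178.3)
"
```

```text
-0.058 0.1125 [ 0.43406337 -0.0618766 ]
-0.058 0.0375 [ 0.43190382 -0.1368455 ]
-0.058 -0.0375 [ 0.42974428 -0.2118144 ]
-0.058 -0.1125 [ 0.42758473 -0.2867833 ]
0.058 0.1125 [ 0.55001527 -0.0652167 ]
0.058 0.0375 [ 0.54785572 -0.1401856 ]
0.058 -0.0375 [ 0.54569618 -0.2151545 ]
0.058 -0.1125 [ 0.54353663 -0.2901234 ]
t 19.88 pos [0.4533 0.1484 0.0937] rot [1.7999e+02 1.0000e-02 1.7851e+02] F [ 0.1  0.2 -0.3] w 0.0363
rz total 0.021  dx 0.426 dy -14.524 dz 0.024
```

Request:
carry_out --plan '[{"fingers":1,"dx":0,"dy":-0.6,"dz":0,"rx":0,"ry":0,"rz":0},{"fingers":1,"dx":0,"dy":-1,"dz":0,"rx":0,"ry":0,"rz":0},{"fingers":1,"dx":0,"dy":-1,"dz":0,"rx":0,"ry":0,"rz":0},{"fingers":1,"dx":0,"dy":-1,"dz":0,"rx":0,"ry":0,"rz":0},{"fingers":1,"dx":0,"dy":-1,"dz":0,"rx":0,"ry":0,"rz":0},{"fingers":1,"dx":0,"dy":-1,"dz":0,"rx":0,"ry":0,"rz":0},{"fingers":1,"dx":0,"dy":-1,"dz":0,"rx":0,"ry":0,"rz":0},{"fingers":1,"dx":0,"dy":-1,"dz":0,"rx":0,"ry":0,"rz":0},{"fingers":1,"dx":0.2,"dy":-1,"dz":0,"rx":0,"ry":0,"rz":0},{"fingers":1,"dx":0.2,"dy":-1,"dz":0,"rx":0,"ry":0,"rz":0},{"fingers":1,"dx":0,"dy":-1,"dz":0,"rx":0,"ry":0,"rz":0},{"fingers":1,"dx":0,"dy":-1,"dz":0,"rx":0,"ry":0,"rz":0}]'

```text
time_s: 21.38
tool_pos: [0.4302, -0.201, 0.0935]
tool_rot: [180.0, 0.0, 178.4]
force: [0.6, -0.4, -0.7]
grip_width: 0.0359
```

Request:
carry_out --plan '[{"fingers":1,"dx":0,"dy":-0.6,"dz":0,"rx":0,"ry":0,"rz":0},{"fingers":1,"dx":0,"dy":0,"dz":0,"rx":0,"ry":0,"rz":0},{"fingers":1,"dx":0,"dy":0,"dz":0,"rx":0,"ry":0,"rz":0}]'

```text
time_s: 21.75
tool_pos: [0.4304, -0.2165, 0.0933]
tool_rot: [179.9, -0.0, 178.4]
force: [-0.5, 0.7, -0.6]
grip_width: 0.0359
```

```bash
python3 -c "
from h import *
o,r=snap('wrist','w11.png')
p=case(-.058,-.1125)
go(*p,.093,178.3)
for x in(-.058,.058):
  for y in (.1125,.0375,-.0375,-.1125): print(x,y,wproj(o,r,[*case(x,y),.012]).round(0))
"
```

```text
t 21.8 pos [ 0.4306 -0.2162  0.0933] rot [ 1.7995e+02 -2.0000e-02  1.7843e+02] F [ 0.5 -0.  -1.2] w 0.0359
rz total 0.013  dx 0.03 dy -2.355 dz 0.009
-0.058 0.1125 [443. 206.]
-0.058 0.0375 [370. 205.]
-0.058 -0.0375 [288. 205.]
-0.058 -0.1125 [204. 205.]
0.058 0.1125 [424. 308.]
0.058 0.0375 [359. 312.]
0.058 -0.0375 [287. 314.]
0.058 -0.1125 [215. 313.]
```

View pics/w11.png

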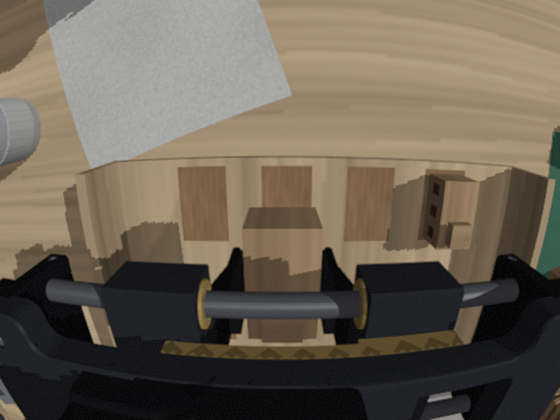

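```bash
python3 -c "
from h import *
o,r=snap('wrist','w12.png')
zoom(r,'w12z.png',170,155,400,250,3.4)
"
```

```text
(no output)
```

View pics/w12z.png

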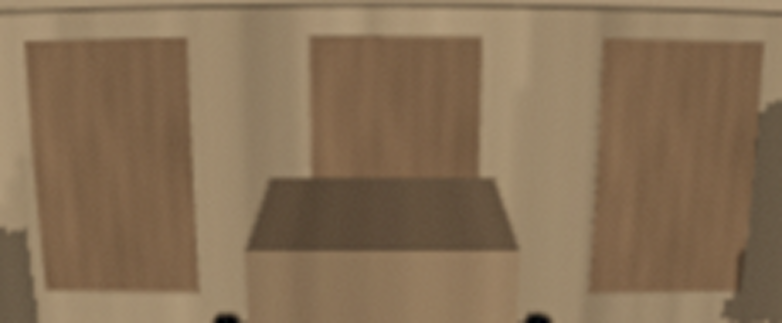

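```bash
python3 -c "
from h import *
o=sensors.get_obs();r=imaging.read_camera('wrist')
a=house(o,r,[(25,41),(187,38),(199,290),(45,291)],170,155,3.4,.012)
b=house(o,r,[(603,41),(764,42),(743,290),(590,291)],170,155,3.4,.012)
d=b-a;print(np.linalg.norm(d),np.degrees(np.arctan2(-d[0],d[1])))
print((a+b)/2, case(-.058,-.1125),case(-.058,.0375),case(-.058,-.0375))
t,rt=snap('top','t12.png');zoom(rt,'t12z.png',265,190,410,280,5)
"
```

```text
centre [ 0.427  -0.2881] sides [0.0436 0.069  0.0442 0.0702] long yaw -1.9 (from w -1.2 )
centre [ 0.4315 -0.1376] sides [0.0439 0.07   0.0443 0.0688] long yaw -1.2 (from w -1.4 )
0.15058379765732607 -1.7146483805122819
[ 0.42928355 -0.21285282] [ 0.42758473 -0.2867833 ] [ 0.43190382 -0.1368455 ] [ 0.42974428 -0.2118144 ]
```

View pics/t12z.png

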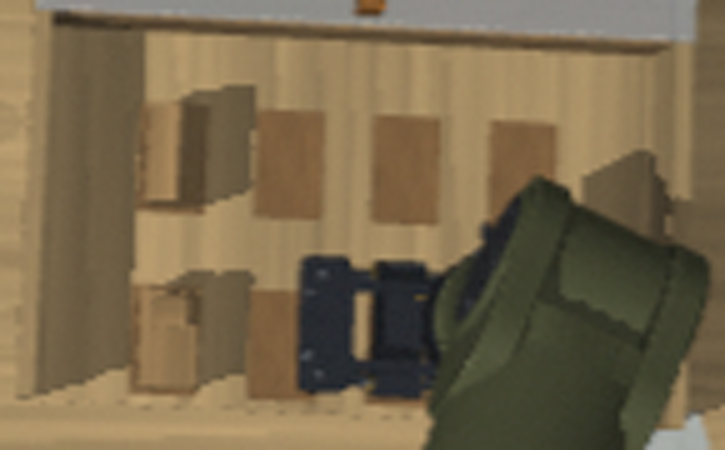

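```bash
sed -i 's/^CO=.*/CO=np.array([.4885,-.1768]); CY=-1.7/' h.py; python3 -c "
from h import *
go(*case(-.058,-.1125),-.0115,178.3)"
```

```text
t 21.95 pos [ 0.4309 -0.2162  0.0934] rot [179.97   0.   178.45] F [-0.6 -0.  -0.9] w 0.0363
rz total 0.015  dx 0.054 dy -2.381 dz 3.497
```

Request:
carry_out --plan '[{"fingers":1,"dx":0.05,"dy":-0.8,"dz":0,"rx":0,"ry":0,"rz":0.015},{"fingers":1,"dx":0,"dy":-0.8,"dz":0,"rx":0,"ry":0,"rz":0},{"fingers":1,"dx":0,"dy":-0.78,"dz":0,"rx":0,"ry":0,"rz":0},{"fingers":1,"dx":0,"dy":0,"dz":0.7,"rx":0,"ry":0,"rz":0},{"fingers":1,"dx":0,"dy":0,"dz":1,"rx":0,"ry":0,"rz":0},{"fingers":1,"dx":0,"dy":0,"dz":1,"rx":0,"ry":0,"rz":0},{"fingers":1,"dx":0,"dy":0,"dz":0.5,"rx":0,"ry":0,"rz":0},{"fingers":1,"dx":0,"dy":0,"dz":0.2,"rx":0,"ry":0,"rz":0},{"fingers":1,"dx":0,"dy":0,"dz":0,"rx":0,"ry":0,"rz":0},{"fingers":1,"dx":0,"dy":0,"dz":0,"rx":0,"ry":0,"rz":0}]'

```text
time_s: 23.2
tool_pos: [0.428, -0.2887, -0.0076]
tool_rot: [-180.0, 0.1, 178.2]
force: [1.2, -0.7, -0.5]
grip_width: 0.0359
```

```bash
python3 -c "
from h import *
go(*case(-.058,-.1125),-.0140,178.3)"
```

```text
t 23.2 pos [ 0.428  -0.2887 -0.0076] rot [-1.7998e+02  1.1000e-01  1.7822e+02] F [ 1.2 -0.7 -0.5] w 0.0359
rz total -0.008  dx 0.029 dy 0.04 dz 0.213
```

Request:
carry_out --plan '[{"fingers":1,"dx":0.03,"dy":0.04,"dz":0.1,"rx":0,"ry":0,"rz":0},{"fingers":1,"dx":0,"dy":0,"dz":0.07,"rx":0,"ry":0,"rz":0},{"fingers":1,"dx":0,"dy":0,"dz":0,"rx":0,"ry":0,"rz":0},{"fingers":1,"dx":0,"dy":0,"dz":0,"rx":0,"ry":0,"rz":0}]'

```text
time_s: 23.7
tool_pos: [0.4263, -0.2872, -0.0136]
tool_rot: [-180.0, 0.0, 178.2]
force: [1.3, 0.1, -0.4]
grip_width: 0.0357
```

Request:
carry_out --plan '[{"fingers":1,"dx":-0.03,"dy":0,"dz":0.03,"rx":0,"ry":0,"rz":0},{"fingers":1,"dx":0,"dy":0,"dz":0,"rx":0,"ry":0,"rz":0},{"fingers":-0.3,"dx":0,"dy":0,"dz":0,"rx":0,"ry":0,"rz":0},{"fingers":-0.3,"dx":0,"dy":0,"dz":0,"rx":0,"ry":0,"rz":0},{"fingers":-0.3,"dx":0,"dy":0,"dz":0,"rx":0,"ry":0,"rz":0},{"fingers":-0.3,"dx":0,"dy":0,"dz":0,"rx":0,"ry":0,"rz":0}]'

```text
time_s: 24.45
tool_pos: [0.4272, -0.2872, -0.0145]
tool_rot: [180.0, 0.0, 178.2]
force: [-0.0, -0.3, -0.1]
grip_width: 0.0563
```

Request:
carry_out --plan '[{"fingers":-0.3,"dx":0,"dy":0,"dz":-0.4,"rx":0,"ry":0,"rz":0},{"fingers":-0.3,"dx":0,"dy":0,"dz":-1,"rx":0,"ry":0,"rz":0},{"fingers":-0.3,"dx":0,"dy":0,"dz":-1,"rx":0,"ry":0,"rz":0},{"fingers":-1,"dx":0,"dy":0,"dz":-1,"rx":0,"ry":0,"rz":0},{"fingers":-1,"dx":0,"dy":0.8,"dz":-0.3,"rx":0,"ry":0,"rz":0},{"fingers":-1,"dx":0,"dy":1,"dz":0,"rx":0,"ry":0,"rz":0},{"fingers":-1,"dx":0,"dy":0.5,"dz":0,"rx":0,"ry":0,"rz":0},{"fingers":-1,"dx":0,"dy":0,"dz":0,"rx":0,"ry":0,"rz":0}]'

```text
time_s: 25.45
tool_pos: [0.4298, -0.2172, 0.0971]
tool_rot: [179.9, 0.1, 178.3]
force: [0.8, 0.1, 0.2]
grip_width: 0.0862
```

```bash
python3 -c "
from h import *
o,r=snap('wrist','w13.png');zoom(r,'w13z.png',160,150,420,270,3)
go(.547,.269,.10,178.3)
t,rt=snap('top','t13.png');zoom(rt,'t13z.png',130,170,410,285,2.8)"
```

```text
t 25.5 pos [ 0.4296 -0.2183  0.097 ] rot [1.7998e+02 7.0000e-02 1.7825e+02] F [ 0.7  0.2 -0. ] w 0.0864
rz total -0.005  dx -3.429 dy 16.354 dz -0.1
```

View pics/w13z.png

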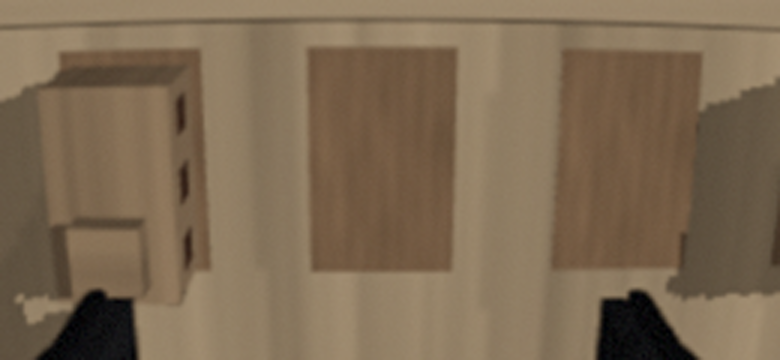

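View pics/t13z.png

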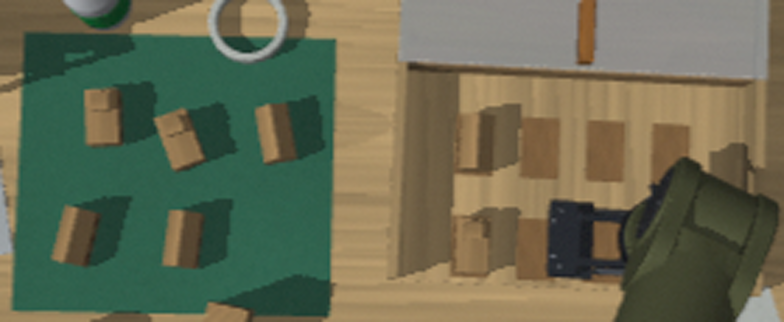

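```bash
python3 -c "
from h import *
o=sensors.get_obs();r=imaging.read_camera('wrist')
house(o,r,[(41,87),(168,87),(180,304),(58,298)],160,150,3,.046)
house(o,r,[(307,47),(457,47),(452,271),(312,271)],160,150,3,.012)
house(o,r,[(562,50),(702,53),(684,269),(553,270)],160,150,3,.012)
print(case(-.058,-.1125),case(-.058,-.0375),case(-.058,.0375))"
```

```text
centre [ 0.4264 -0.2892] sides [0.0352 0.0616 0.0359 0.0611] long yaw -2.6 (from w -3.3 )
centre [ 0.4287 -0.2149] sides [0.0436 0.07   0.0435 0.0699] long yaw -1.6 (from w -1.9 )
centre [ 0.4314 -0.1398] sides [0.0438 0.07   0.0435 0.0694] long yaw -1.2 (from w -2.0 )
[ 0.42718808 -0.28752984] [ 0.42941304 -0.21256285] [ 0.43163801 -0.13759586]
```

Request:
carry_out --plan '[{"fingers":-1,"dx":-0.3,"dy":0.8,"dz":0,"rx":0,"ry":0,"rz":0},{"fingers":-1,"dx":-0.3,"dy":1,"dz":0,"rx":0,"ry":0,"rz":0},{"fingers":-1,"dx":-0.3,"dy":1,"dz":0,"rx":0,"ry":0,"rz":0},{"fingers":-1,"dx":-0.3,"dy":1,"dz":0,"rx":0,"ry":0,"rz":0},{"fingers":-1,"dx":-0.3,"dy":1,"dz":0,"rx":0,"ry":0,"rz":0},{"fingers":-1,"dx":-0.3,"dy":1,"dz":0,"rx":0,"ry":0,"rz":0},{"fingers":-1,"dx":-0.3,"dy":1,"dz":0,"rx":0,"ry":0,"rz":0},{"fingers":-1,"dx":-0.3,"dy":1,"dz":0,"rx":0,"ry":0,"rz":0},{"fingers":-1,"dx":-0.2,"dy":1,"dz":0,"rx":0,"ry":0,"rz":0},{"fingers":-1,"dx":-0.2,"dy":1,"dz":0,"rx":0,"ry":0,"rz":0},{"fingers":-1,"dx":-0.2,"dy":1,"dz":0,"rx":0,"ry":0,"rz":0},{"fingers":-1,"dx":-0.2,"dy":1,"dz":0,"rx":0,"ry":0,"rz":0}]'

```text
time_s: 27.1
tool_pos: [0.5372, 0.1326, 0.0964]
tool_rot: [-180.0, 0.0, 178.1]
force: [0.6, -0.4, -0.0]
grip_width: 0.0869
```

Request:
carry_out --plan '[{"fingers":-1,"dx":0,"dy":1,"dz":0,"rx":0,"ry":0,"rz":-0.6},{"fingers":-1,"dx":0,"dy":1,"dz":0,"rx":0,"ry":0,"rz":-0.8},{"fingers":-1,"dx":0,"dy":1,"dz":0,"rx":0,"ry":0,"rz":-0.7},{"fingers":-1,"dx":0,"dy":0.4,"dz":0,"rx":0,"ry":0,"rz":0},{"fingers":-1,"dx":0,"dy":0,"dz":0,"rx":0,"ry":0,"rz":0},{"fingers":-1,"dx":0,"dy":0,"dz":0,"rx":0,"ry":0,"rz":0}]'

```text
time_s: 27.85
tool_pos: [0.5254, 0.2314, 0.0965]
tool_rot: [-179.9, 0.0, -161.0]
force: [0.0, 0.9, -0.0]
grip_width: 0.0868
```

```bash
python3 -c "
from h import *
o,r=snap('wrist','w14.png');zoom(r,'w14z.png',180,100,380,300,3)
go(.547,.269,.10,200)"
```

```text
t 27.9 pos [0.5254 0.2314 0.0966] rot [-1.7996e+02  1.0000e-02 -1.6098e+02] F [ 0.5 -0.7  0.7] w 0.0869
rz total -0.098  dx -1.104 dy 0.933 dz -0.115
```

View pics/w14z.png

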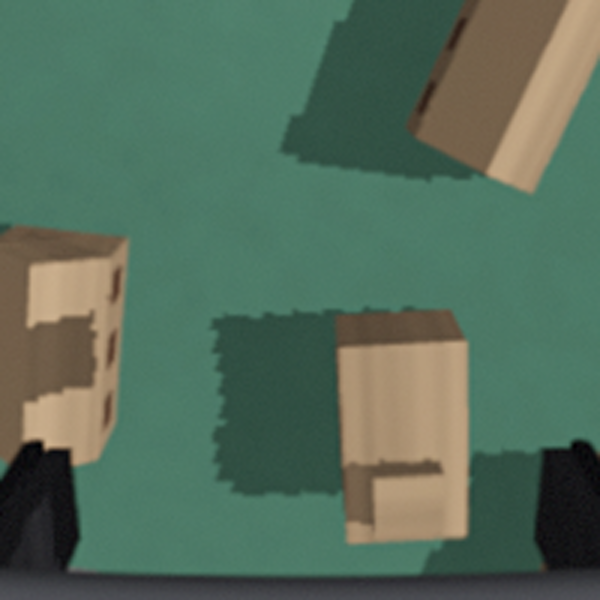

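```bash
python3 -c "
from h import *
o=sensors.get_obs();r=imaging.read_camera('wrist')
c=house(o,r,[(339,348),(468,341),(468,538),(347,543)],180,100,3,.034)
go(*c,.03,201)"
```

```text
centre [0.5474 0.2684] sides [0.0362 0.0627 0.0368 0.0618] long yaw 22.1 (from w 21.4 )
t 27.95 pos [0.5254 0.2316 0.0966] rot [-1.7998e+02  1.0000e-02 -1.6097e+02] F [ 0.2 -0.1  0.3] w 0.0869
rz total -0.197  dx -1.127 dy 0.883 dz 2.22
```

Request:
carry_out --plan '[{"fingers":-1,"dx":0,"dy":0,"dz":0,"rx":0,"ry":0,"rz":-0.27},{"fingers":-1,"dx":-0.6,"dy":0.45,"dz":0,"rx":0,"ry":0,"rz":0},{"fingers":-1,"dx":-0.52,"dy":0.45,"dz":0.2,"rx":0,"ry":0,"rz":0},{"fingers":-1,"dx":0,"dy":0,"dz":1,"rx":0,"ry":0,"rz":0},{"fingers":-1,"dx":0,"dy":0,"dz":1,"rx":0,"ry":0,"rz":0},{"fingers":-1,"dx":0,"dy":0,"dz":0,"rx":0,"ry":0,"rz":0},{"fingers":-1,"dx":0,"dy":0,"dz":0,"rx":0,"ry":0,"rz":0}]'

```text
time_s: 28.82
tool_pos: [0.5469, 0.2704, 0.0317]
tool_rot: [180.0, 0.1, -158.2]
force: [0.5, 0.1, 0.0]
grip_width: 0.087
```

```bash
python3 -c "
from h import *
o,r=snap('wrist','w15.png');zoom(r,'w15z.png',180,100,380,300,3)
go(.5474,.2684,-.0265,201.7)"
```

```text
t 28.88 pos [0.5472 0.2708 0.0321] rot [ 1.7998e+02  1.4000e-01 -1.5814e+02] F [ 0.6 -0.1 -0.8] w 0.0871
rz total 0.016  dx 0.024 dy -0.077 dz 1.954
```

View pics/w15z.png

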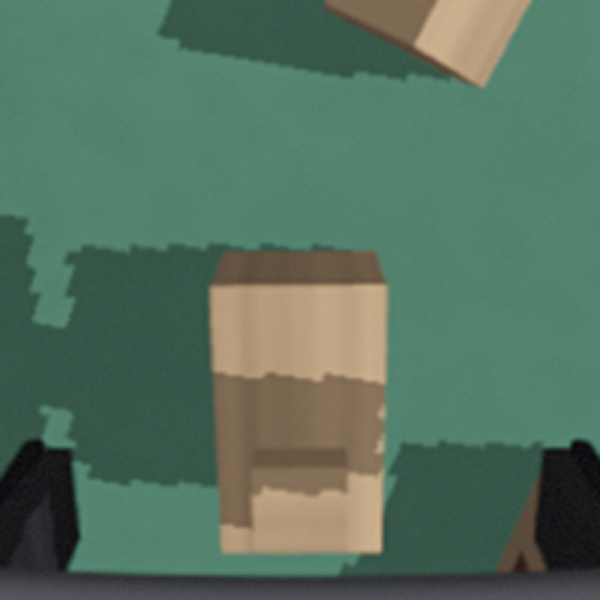

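Request:
carry_out --plan '[{"fingers":-0.4,"dx":0.02,"dy":-0.08,"dz":0,"rx":0,"ry":0,"rz":0},{"fingers":-0.4,"dx":0,"dy":0,"dz":0.4,"rx":0,"ry":0,"rz":0},{"fingers":-0.4,"dx":0,"dy":0,"dz":0.7,"rx":0,"ry":0,"rz":0},{"fingers":-0.4,"dx":0,"dy":0,"dz":0.6,"rx":0,"ry":0,"rz":0},{"fingers":-0.4,"dx":0,"dy":0,"dz":0.23,"rx":0,"ry":0,"rz":0},{"fingers":-0.4,"dx":0,"dy":0,"dz":0,"rx":0,"ry":0,"rz":0},{"fingers":1,"dx":0,"dy":0,"dz":0,"rx":0,"ry":0,"rz":0},{"fingers":1,"dx":0,"dy":0,"dz":0,"rx":0,"ry":0,"rz":0},{"fingers":1,"dx":0,"dy":0,"dz":0,"rx":0,"ry":0,"rz":0},{"fingers":1,"dx":0,"dy":0,"dz":0,"rx":0,"ry":0,"rz":0},{"fingers":1,"dx":0,"dy":0,"dz":0,"rx":0,"ry":0,"rz":0}]'

```text
time_s: 30.25
tool_pos: [0.5465, 0.2685, -0.027]
tool_rot: [180.0, 0.0, -158.1]
force: [-0.7, 0.8, 1.9]
grip_width: 0.036
```

Request:
carry_out --plan '[{"fingers":1,"dx":0,"dy":0,"dz":-0.5,"rx":0,"ry":0,"rz":0},{"fingers":1,"dx":0,"dy":0,"dz":-1,"rx":0,"ry":0,"rz":0},{"fingers":1,"dx":0,"dy":0,"dz":-1,"rx":0,"ry":0,"rz":0},{"fingers":1,"dx":0,"dy":0,"dz":-1,"rx":0,"ry":0,"rz":0},{"fingers":1,"dx":0,"dy":0,"dz":-0.5,"rx":0,"ry":0,"rz":0.7},{"fingers":1,"dx":0,"dy":0,"dz":0,"rx":0,"ry":0,"rz":0.9},{"fingers":1,"dx":0,"dy":0,"dz":0,"rx":0,"ry":0,"rz":0.76},{"fingers":1,"dx":0,"dy":0,"dz":0,"rx":0,"ry":0,"rz":0}]'

```text
time_s: 31.25
tool_pos: [0.5462, 0.2683, 0.0931]
tool_rot: [180.0, 0.0, 178.4]
force: [-0.0, 0.2, -1.4]
grip_width: 0.0359
```

```bash
python3 -c "
from h import *
go(*case(-.058,-.0375),.093,178.3)"
```

```text
t 31.25 pos [0.5462 0.2683 0.0931] rot [1.7999e+02 2.0000e-02 1.7838e+02] F [-0.   0.2 -1.4] w 0.0359
rz total 0.008  dx 3.417 dy -16.136 dz 0.005
```

Request:
carry_out --plan '[{"fingers":1,"dx":0.1,"dy":-0.6,"dz":0,"rx":0,"ry":0,"rz":0},{"fingers":1,"dx":0.2,"dy":-1,"dz":0,"rx":0,"ry":0,"rz":0},{"fingers":1,"dx":0.2,"dy":-1,"dz":0,"rx":0,"ry":0,"rz":0},{"fingers":1,"dx":0.3,"dy":-1,"dz":0,"rx":0,"ry":0,"rz":0},{"fingers":1,"dx":0.3,"dy":-1,"dz":0,"rx":0,"ry":0,"rz":0},{"fingers":1,"dx":0.3,"dy":-1,"dz":0,"rx":0,"ry":0,"rz":0},{"fingers":1,"dx":0.3,"dy":-1,"dz":0,"rx":0,"ry":0,"rz":0},{"fingers":1,"dx":0.3,"dy":-1,"dz":0,"rx":0,"ry":0,"rz":0},{"fingers":1,"dx":0.3,"dy":-1,"dz":0,"rx":0,"ry":0,"rz":0},{"fingers":1,"dx":0.3,"dy":-1,"dz":0,"rx":0,"ry":0,"rz":0},{"fingers":1,"dx":0.3,"dy":-1,"dz":0,"rx":0,"ry":0,"rz":0},{"fingers":1,"dx":0.3,"dy":-1,"dz":0,"rx":0,"ry":0,"rz":0}]'

```text
time_s: 32.75
tool_pos: [0.4389, -0.0787, 0.0925]
tool_rot: [180.0, 0.0, 178.3]
force: [-0.5, -1.1, -0.1]
grip_width: 0.0355
```

Request:
carry_out --plan '[{"fingers":1,"dx":0.1,"dy":-1,"dz":0,"rx":0,"ry":0,"rz":0},{"fingers":1,"dx":0.1,"dy":-1,"dz":0,"rx":0,"ry":0,"rz":0},{"fingers":1,"dx":0,"dy":-1,"dz":0,"rx":0,"ry":0,"rz":0},{"fingers":1,"dx":0,"dy":-1,"dz":0,"rx":0,"ry":0,"rz":0},{"fingers":1,"dx":0,"dy":-0.5,"dz":0,"rx":0,"ry":0,"rz":0},{"fingers":1,"dx":0,"dy":0,"dz":0,"rx":0,"ry":0,"rz":0},{"fingers":1,"dx":0,"dy":0,"dz":0,"rx":0,"ry":0,"rz":0}]'

```text
time_s: 33.62
tool_pos: [0.4296, -0.2109, 0.0924]
tool_rot: [179.9, -0.0, 178.3]
force: [-1.2, -0.2, -1.1]
grip_width: 0.0357
```

```bash
python3 -c "
from h import *
go(*case(-.058,-.0375),-.015,178.3)"
```

```text
t 33.62 pos [ 0.4296 -0.2109  0.0924] rot [ 1.7994e+02 -2.0000e-02  1.7834e+02] F [-1.2 -0.2 -1.1] w 0.0357
rz total 0.004  dx 0.004 dy -0.055 dz 3.579
```

Request:
carry_out --plan '[{"fingers":1,"dx":0,"dy":-0.05,"dz":0.7,"rx":0,"ry":0,"rz":0},{"fingers":1,"dx":0,"dy":0,"dz":1,"rx":0,"ry":0,"rz":0},{"fingers":1,"dx":0,"dy":0,"dz":1,"rx":0,"ry":0,"rz":0},{"fingers":1,"dx":0,"dy":0,"dz":0.5,"rx":0,"ry":0,"rz":0},{"fingers":1,"dx":0,"dy":0,"dz":0.2,"rx":0,"ry":0,"rz":0},{"fingers":1,"dx":0,"dy":0,"dz":0,"rx":0,"ry":0,"rz":0},{"fingers":1,"dx":0,"dy":0,"dz":0,"rx":0,"ry":0,"rz":0},{"fingers":1,"dx":0,"dy":0,"dz":0,"rx":0,"ry":0,"rz":0}]'

```text
time_s: 34.62
tool_pos: [0.4307, -0.2129, -0.0088]
tool_rot: [180.0, 0.1, 178.3]
force: [-0.1, -0.7, -1.3]
grip_width: 0.0357
```

```bash
python3 -c "
from h import *
go(*case(-.058,-.0375),-.015,178.3)"
```

```text
t 34.62 pos [ 0.4307 -0.2129 -0.0088] rot [1.7998e+02 9.0000e-02 1.7832e+02] F [-0.1 -0.7 -1.3] w 0.0357
rz total 0.002  dx 0.042 dy 0.011 dz 0.206
```

Request:
carry_out --plan '[{"fingers":1,"dx":0.04,"dy":0.01,"dz":0.1,"rx":0,"ry":0,"rz":0},{"fingers":1,"dx":0,"dy":0,"dz":0.08,"rx":0,"ry":0,"rz":0},{"fingers":1,"dx":0,"dy":0,"dz":0.02,"rx":0,"ry":0,"rz":0},{"fingers":1,"dx":0,"dy":0,"dz":0,"rx":0,"ry":0,"rz":0},{"fingers":-0.3,"dx":0,"dy":0,"dz":0,"rx":0,"ry":0,"rz":0},{"fingers":-0.3,"dx":0,"dy":0,"dz":0,"rx":0,"ry":0,"rz":0},{"fingers":-0.3,"dx":0,"dy":0,"dz":0,"rx":0,"ry":0,"rz":0},{"fingers":-0.3,"dx":0,"dy":0,"dz":0,"rx":0,"ry":0,"rz":0}]'

```text
time_s: 35.62
tool_pos: [0.4288, -0.2126, -0.0155]
tool_rot: [-180.0, -0.0, 178.3]
force: [-0.4, -0.1, 0.3]
grip_width: 0.0559
```

Request:
carry_out --plan '[{"fingers":-0.3,"dx":0,"dy":0,"dz":-0.4,"rx":0,"ry":0,"rz":0},{"fingers":-0.3,"dx":0,"dy":0,"dz":-1,"rx":0,"ry":0,"rz":0},{"fingers":-0.3,"dx":0,"dy":0,"dz":-1,"rx":0,"ry":0,"rz":0},{"fingers":-0.4,"dx":0,"dy":0,"dz":-1,"rx":0,"ry":0,"rz":0},{"fingers":-0.4,"dx":-0.3,"dy":0.8,"dz":-0.4,"rx":0,"ry":0,"rz":0},{"fingers":-0.4,"dx":-0.3,"dy":1,"dz":0,"rx":0,"ry":0,"rz":0},{"fingers":-0.4,"dx":-0.3,"dy":1,"dz":0,"rx":0,"ry":0,"rz":0},{"fingers":-0.4,"dx":-0.3,"dy":1,"dz":0,"rx":0,"ry":0,"rz":0},{"fingers":-0.4,"dx":-0.3,"dy":1,"dz":0,"rx":0,"ry":0,"rz":0},{"fingers":-0.4,"dx":-0.3,"dy":1,"dz":0,"rx":0,"ry":0,"rz":0},{"fingers":-0.4,"dx":-0.3,"dy":1,"dz":0,"rx":0,"ry":0,"rz":0},{"fingers":-0.4,"dx":-0.3,"dy":1,"dz":0,"rx":0,"ry":0,"rz":0}]'

```text
time_s: 37.12
tool_pos: [0.5082, 0.0199, 0.0994]
tool_rot: [180.0, 0.1, 178.3]
force: [-0.4, -0.0, 0.6]
grip_width: 0.0609
```

Request:
carry_out --plan '[{"fingers":-0.4,"dx":-0.2,"dy":1,"dz":0,"rx":0,"ry":0,"rz":0},{"fingers":-0.4,"dx":-0.2,"dy":1,"dz":0,"rx":0,"ry":0,"rz":0},{"fingers":-0.4,"dx":-0.2,"dy":1,"dz":0,"rx":0,"ry":0,"rz":0},{"fingers":-0.4,"dx":-0.2,"dy":1,"dz":0,"rx":0,"ry":0,"rz":0},{"fingers":-0.4,"dx":-0.2,"dy":1,"dz":0,"rx":0,"ry":0,"rz":0},{"fingers":-0.4,"dx":-0.2,"dy":1,"dz":0,"rx":0,"ry":0,"rz":0},{"fingers":-0.4,"dx":-0.2,"dy":1,"dz":0,"rx":0,"ry":0,"rz":0},{"fingers":-0.4,"dx":-0.2,"dy":1,"dz":0,"rx":0,"ry":0,"rz":0},{"fingers":-0.4,"dx":0,"dy":1,"dz":0,"rx":0,"ry":0,"rz":0},{"fingers":-0.4,"dx":0,"dy":0.7,"dz":0,"rx":0,"ry":0,"rz":0},{"fingers":-0.4,"dx":0,"dy":0,"dz":0,"rx":0,"ry":0,"rz":0},{"fingers":-0.4,"dx":0,"dy":0,"dz":0,"rx":0,"ry":0,"rz":0}]'

```text
time_s: 38.62
tool_pos: [0.5645, 0.307, 0.0986]
tool_rot: [-179.9, 0.0, 178.2]
force: [1.0, -0.9, -0.4]
grip_width: 0.0607
```

```bash
python3 -c "
from h import *
o,r=snap('wrist','w16.png');zoom(r,'w16z.png',180,100,400,300,3)
t,rt=snap('top','t16.png');zoom(rt,'t16z.png',130,170,410,285,2.8)
go(.570,.357,.1,180)"
```

```text
t 38.73 pos [0.5647 0.3067 0.0988] rot [-1.7998e+02  1.0000e-02  1.7817e+02] F [ 0.1 -0.   0.1] w 0.0604
rz total -0.183  dx -0.177 dy 1.676 dz -0.039
```

View pics/w16z.png

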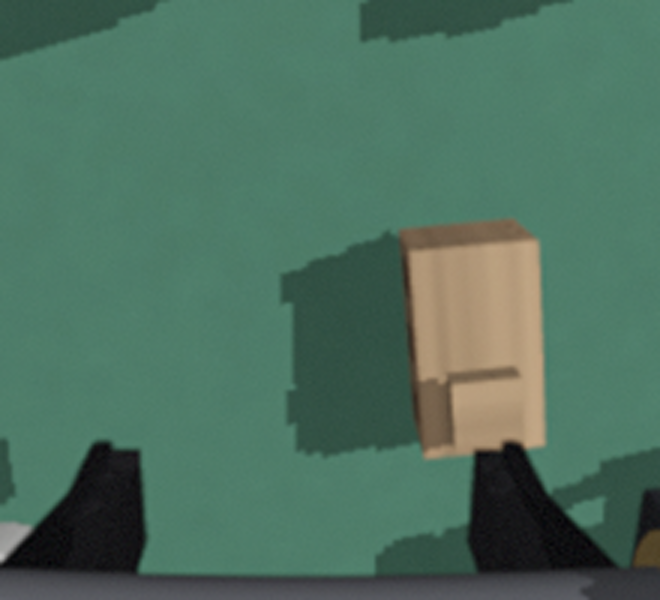

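View pics/t16z.png

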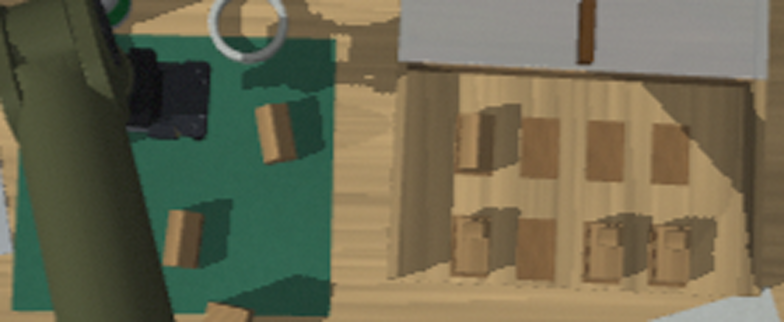

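```bash
python3 -c "
from h import *
o=sensors.get_obs();r=imaging.read_camera('wrist')
c=house(o,r,[(408,249),(539,239),(545,447),(425,458)],180,100,3,.034)
go(*c,-.0265,184)
go(*c,-.0265,180)"
```

```text
centre [0.5712 0.3554] sides [0.0368 0.0629 0.0361 0.0628] long yaw 4.2 (from w 3.0 )
t 38.77 pos [0.5647 0.307  0.0989] rot [-1.8000e+02  1.0000e-02  1.7818e+02] F [0.2 0.2 0.7] w 0.0608
rz total -0.582  dx -0.33 dy 1.595 dz 4.179
t 38.77 pos [0.5647 0.307  0.0989] rot [-1.8000e+02  1.0000e-02  1.7818e+02] F [0.2 0.2 0.7] w 0.0608
rz total -0.182  dx -0.218 dy 1.614 dz 4.179
```

Request:
carry_out --plan '[{"fingers":-0.4,"dx":0,"dy":0,"dz":0,"rx":0,"ry":0,"rz":-0.55},{"fingers":-0.4,"dx":-0.16,"dy":0.8,"dz":0,"rx":0,"ry":0,"rz":0},{"fingers":-0.4,"dx":-0.16,"dy":0.8,"dz":0,"rx":0,"ry":0,"rz":0},{"fingers":-0.4,"dx":0,"dy":0,"dz":1,"rx":0,"ry":0,"rz":0},{"fingers":-0.4,"dx":0,"dy":0,"dz":1,"rx":0,"ry":0,"rz":0},{"fingers":-0.4,"dx":0,"dy":0,"dz":0,"rx":0,"ry":0,"rz":0},{"fingers":-0.4,"dx":0,"dy":0,"dz":0,"rx":0,"ry":0,"rz":0}]'

```text
time_s: 39.65
tool_pos: [0.5716, 0.3568, 0.0399]
tool_rot: [180.0, 0.1, -176.2]
force: [0.7, 0.5, 0.7]
grip_width: 0.061
```

```bash
python3 -c "
from h import *
o,r=snap('wrist','w17.png');zoom(r,'w17z.png',180,100,400,300,3)
go(.5712,.3554,-.0265,183.7)"
```

```text
t 39.7 pos [0.5719 0.3572 0.0404] rot [ 1.7992e+02  1.3000e-01 -1.7624e+02] F [-0.1  0.2  0.5] w 0.0609
rz total 0.006  dx 0.027 dy -0.058 dz 2.23
```

View pics/w17z.png

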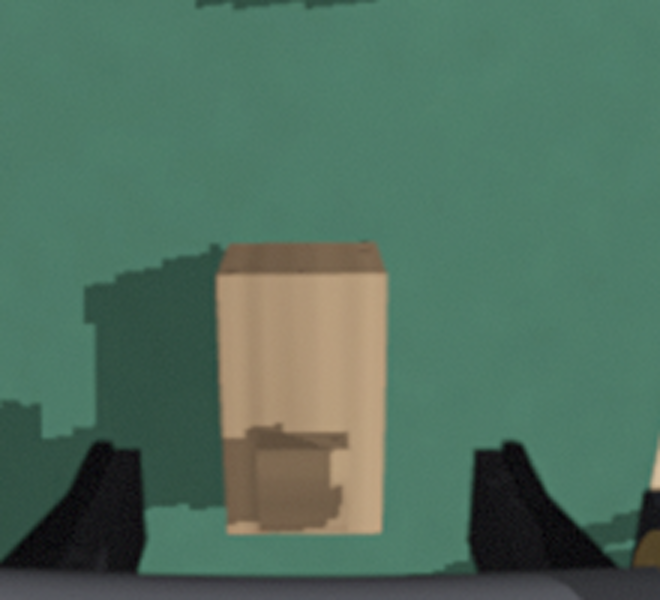

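Well aligned. Descend and grip.

Request:
carry_out --plan '[{"fingers":-0.4,"dx":0.03,"dy":-0.04,"dz":0.6,"rx":0,"ry":0,"rz":0},{"fingers":-0.4,"dx":0,"dy":0,"dz":0.8,"rx":0,"ry":0,"rz":0},{"fingers":-0.4,"dx":0,"dy":0,"dz":0.6,"rx":0,"ry":0,"rz":0},{"fingers":-0.4,"dx":0,"dy":0,"dz":0.2,"rx":0,"ry":0,"rz":0},{"fingers":-0.4,"dx":0,"dy":0,"dz":0,"rx":0,"ry":0,"rz":0},{"fingers":1,"dx":0,"dy":0,"dz":0,"rx":0,"ry":0,"rz":0},{"fingers":1,"dx":0,"dy":0,"dz":0,"rx":0,"ry":0,"rz":0},{"fingers":1,"dx":0,"dy":0,"dz":0,"rx":0,"ry":0,"rz":0},{"fingers":1,"dx":0,"dy":0,"dz":0,"rx":0,"ry":0,"rz":0},{"fingers":1,"dx":0,"dy":0,"dz":0,"rx":0,"ry":0,"rz":0}]'

```text
time_s: 40.95
tool_pos: [0.5701, 0.356, -0.027]
tool_rot: [180.0, 0.0, -176.2]
force: [-0.7, 0.2, 3.0]
grip_width: 0.036
```

Request:
carry_out --plan '[{"fingers":1,"dx":0,"dy":0,"dz":-0.5,"rx":0,"ry":0,"rz":0},{"fingers":1,"dx":0,"dy":0,"dz":-1,"rx":0,"ry":0,"rz":0},{"fingers":1,"dx":0,"dy":0,"dz":-1,"rx":0,"ry":0,"rz":0},{"fingers":1,"dx":0,"dy":0,"dz":-1,"rx":0,"ry":0,"rz":0},{"fingers":1,"dx":0,"dy":0,"dz":-0.5,"rx":0,"ry":0,"rz":0.55},{"fingers":1,"dx":0,"dy":0,"dz":0,"rx":0,"ry":0,"rz":0}]'

```text
time_s: 41.7
tool_pos: [0.5709, 0.3563, 0.0947]
tool_rot: [179.9, 0.2, 178.4]
force: [-0.4, 0.6, -0.3]
grip_width: 0.0356
```

```bash
python3 -c "
from h import *
go(*case(-.058,.0375),.093,178.3)"
```

```text
t 41.7 pos [0.5709 0.3563 0.0947] rot [1.7988e+02 1.6000e-01 1.7836e+02] F [-0.4  0.6 -0.3] w 0.0356
rz total 0.006  dx 4.152 dy -16.595 dz 0.057
```

Request:
carry_out --plan '[{"fingers":1,"dx":0.1,"dy":-0.6,"dz":0,"rx":0,"ry":0,"rz":0},{"fingers":1,"dx":0.3,"dy":-1,"dz":0,"rx":0,"ry":0,"rz":0},{"fingers":1,"dx":0.3,"dy":-1,"dz":0,"rx":0,"ry":0,"rz":0},{"fingers":1,"dx":0.3,"dy":-1,"dz":0,"rx":0,"ry":0,"rz":0},{"fingers":1,"dx":0.3,"dy":-1,"dz":0,"rx":0,"ry":0,"rz":0},{"fingers":1,"dx":0.3,"dy":-1,"dz":0,"rx":0,"ry":0,"rz":0},{"fingers":1,"dx":0.3,"dy":-1,"dz":0,"rx":0,"ry":0,"rz":0},{"fingers":1,"dx":0.3,"dy":-1,"dz":0,"rx":0,"ry":0,"rz":0},{"fingers":1,"dx":0.3,"dy":-1,"dz":0,"rx":0,"ry":0,"rz":0},{"fingers":1,"dx":0.3,"dy":-1,"dz":0,"rx":0,"ry":0,"rz":0},{"fingers":1,"dx":0.3,"dy":-1,"dz":0,"rx":0,"ry":0,"rz":0},{"fingers":1,"dx":0.3,"dy":-1,"dz":0,"rx":0,"ry":0,"rz":0}]'

```text
time_s: 43.2
tool_pos: [0.4554, 0.009, 0.0912]
tool_rot: [-180.0, -0.1, 178.3]
force: [-1.1, -1.3, -0.6]
grip_width: 0.036
```

Request:
carry_out --plan '[{"fingers":1,"dx":0.3,"dy":-1,"dz":0,"rx":0,"ry":0,"rz":0},{"fingers":1,"dx":0.3,"dy":-1,"dz":0,"rx":0,"ry":0,"rz":0},{"fingers":1,"dx":0.2,"dy":-1,"dz":0,"rx":0,"ry":0,"rz":0},{"fingers":1,"dx":0,"dy":-1,"dz":0,"rx":0,"ry":0,"rz":0},{"fingers":1,"dx":0,"dy":-1,"dz":0,"rx":0,"ry":0,"rz":0},{"fingers":1,"dx":0,"dy":0,"dz":0,"rx":0,"ry":0,"rz":0},{"fingers":1,"dx":0,"dy":0,"dz":0,"rx":0,"ry":0,"rz":0}]'

```text
time_s: 44.08
tool_pos: [0.4284, -0.1379, 0.0921]
tool_rot: [180.0, -0.1, 178.3]
force: [-0.4, -0.2, -0.8]
grip_width: 0.0362
```

```bash
python3 -c "
from h import *
go(*case(-.058,.0375),-.015,178.3)"
```

```text
t 44.08 pos [ 0.4284 -0.1379  0.0921] rot [ 1.7996e+02 -5.0000e-02  1.7832e+02] F [-0.4 -0.2 -0.8] w 0.0362
rz total 0.002  dx -0.107 dy 0.012 dz 3.569
```

Request:
carry_out --plan '[{"fingers":1,"dx":-0.08,"dy":0,"dz":0.7,"rx":0,"ry":0,"rz":0},{"fingers":1,"dx":0,"dy":0,"dz":1,"rx":0,"ry":0,"rz":0},{"fingers":1,"dx":0,"dy":0,"dz":1,"rx":0,"ry":0,"rz":0},{"fingers":1,"dx":0,"dy":0,"dz":0.5,"rx":0,"ry":0,"rz":0},{"fingers":1,"dx":0,"dy":0,"dz":0.2,"rx":0,"ry":0,"rz":0},{"fingers":1,"dx":0,"dy":0,"dz":0,"rx":0,"ry":0,"rz":0},{"fingers":1,"dx":0,"dy":0,"dz":0,"rx":0,"ry":0,"rz":0},{"fingers":1,"dx":0,"dy":0,"dz":0,"rx":0,"ry":0,"rz":0}]'

```text
time_s: 45.08
tool_pos: [0.4323, -0.138, -0.0089]
tool_rot: [180.0, 0.1, 178.3]
force: [-1.0, -0.3, -1.1]
grip_width: 0.036
```

```bash
python3 -c "
from h import *
go(*case(-.058,.0375),-.015,178.3)"
```

```text
t 45.08 pos [ 0.4323 -0.138  -0.0089] rot [1.7995e+02 9.0000e-02 1.7832e+02] F [-1.  -0.3 -1.1] w 0.036
rz total 0.002  dx 0.021 dy 0.014 dz 0.205
```

Request:
carry_out --plan '[{"fingers":1,"dx":0.03,"dy":0.01,"dz":0.1,"rx":0,"ry":0,"rz":0},{"fingers":1,"dx":0,"dy":0,"dz":0.08,"rx":0,"ry":0,"rz":0},{"fingers":1,"dx":0,"dy":0,"dz":0.02,"rx":0,"ry":0,"rz":0},{"fingers":1,"dx":0,"dy":0,"dz":0,"rx":0,"ry":0,"rz":0},{"fingers":-0.3,"dx":0,"dy":0,"dz":0,"rx":0,"ry":0,"rz":0},{"fingers":-0.3,"dx":0,"dy":0,"dz":0,"rx":0,"ry":0,"rz":0},{"fingers":-0.3,"dx":0,"dy":0,"dz":0,"rx":0,"ry":0,"rz":0},{"fingers":-0.3,"dx":0,"dy":0,"dz":0,"rx":0,"ry":0,"rz":0}]'

```text
time_s: 46.08
tool_pos: [0.4306, -0.138, -0.0155]
tool_rot: [-180.0, -0.0, 178.3]
force: [-0.4, 0.4, 0.1]
grip_width: 0.056
```

Request:
carry_out --plan '[{"fingers":-0.3,"dx":0,"dy":0,"dz":-0.4,"rx":0,"ry":0,"rz":0},{"fingers":-0.3,"dx":0,"dy":0,"dz":-1,"rx":0,"ry":0,"rz":0},{"fingers":-0.3,"dx":0,"dy":0,"dz":-1,"rx":0,"ry":0,"rz":0},{"fingers":-0.4,"dx":0,"dy":0,"dz":-1,"rx":0,"ry":0,"rz":0},{"fingers":-0.4,"dx":-0.4,"dy":0.8,"dz":-0.5,"rx":0,"ry":0,"rz":0},{"fingers":-0.4,"dx":-0.4,"dy":1,"dz":0,"rx":0,"ry":0,"rz":0},{"fingers":-0.4,"dx":-0.4,"dy":1,"dz":0,"rx":0,"ry":0,"rz":0},{"fingers":-0.4,"dx":-0.4,"dy":1,"dz":0,"rx":0,"ry":0,"rz":0},{"fingers":-0.4,"dx":-0.4,"dy":1,"dz":0,"rx":0,"ry":0,"rz":0},{"fingers":-0.4,"dx":-0.4,"dy":1,"dz":0,"rx":0,"ry":0,"rz":0},{"fingers":-0.4,"dx":-0.4,"dy":1,"dz":0,"rx":0,"ry":0,"rz":0},{"fingers":-0.4,"dx":-0.4,"dy":1,"dz":0,"rx":0,"ry":0,"rz":0}]'

```text
time_s: 47.58
tool_pos: [0.5338, 0.0941, 0.1014]
tool_rot: [-180.0, -0.0, 178.3]
force: [0.1, -0.8, 0.5]
grip_width: 0.061
```

Request:
carry_out --plan '[{"fingers":-0.4,"dx":-0.3,"dy":0.6,"dz":0,"rx":0,"ry":0,"rz":-0.6},{"fingers":-0.4,"dx":0,"dy":0.4,"dz":0,"rx":0,"ry":0,"rz":-0.6},{"fingers":-0.4,"dx":0,"dy":0,"dz":0,"rx":0,"ry":0,"rz":0},{"fingers":-0.4,"dx":0,"dy":0,"dz":0,"rx":0,"ry":0,"rz":0},{"fingers":-0.4,"dx":0,"dy":0,"dz":0,"rx":0,"ry":0,"rz":0}]'

```text
time_s: 48.2
tool_pos: [0.5422, 0.122, 0.1017]
tool_rot: [180.0, 0.0, -169.8]
force: [0.1, 0.6, 0.5]
grip_width: 0.0606
```

```bash
python3 -c "
from h import *
o,r=snap('wrist','w18.png');zoom(r,'w18z.png',180,100,400,300,3)
t,rt=snap('top','t18.png');zoom(rt,'t18z.png',130,170,410,285,2.8)
go(.5568,.1619,.1,190)"
```

```text
t 48.3 pos [0.5422 0.1222 0.1017] rot [ 1.7999e+02  1.0000e-02 -1.6978e+02] F [-0.5 -0.2  1.3] w 0.0611
rz total 0.022  dx -0.709 dy 1.218 dz 0.055
```

View pics/w18z.png

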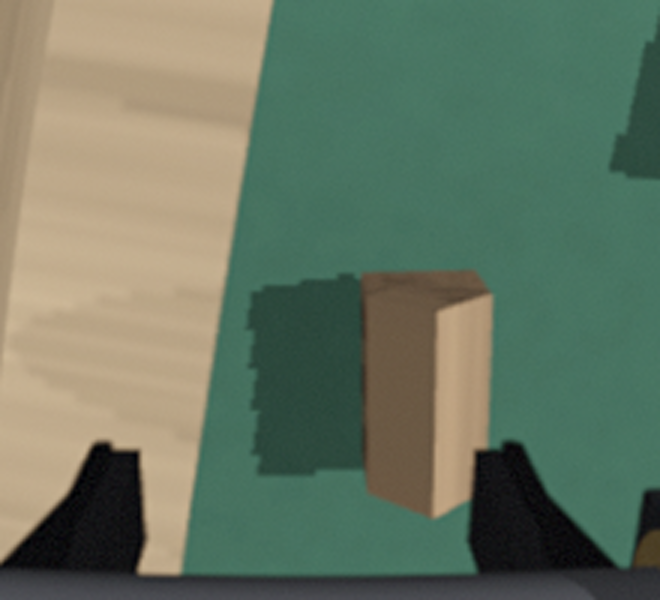

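View pics/t18z.png

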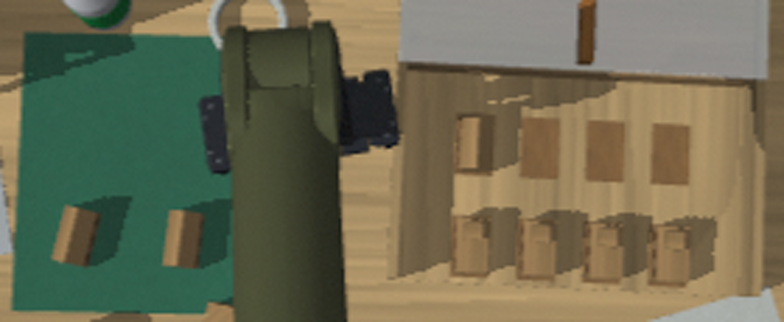

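```bash
cat >> h.py <<'E'
def ridge(o,r,a,b,u0,v0,s,z=.048):
    P=[wz(o,r,u0+(x+.5)/s-.5,v0+(y+.5)/s-.5,z)[:2] for x,y in (a,b)]
    d=P[1]-P[0];c=(P[0]+P[1])/2
    print('centre',c.round(4),'len',np.linalg.norm(d).round(4),'yaw',round((np.degrees(np.arctan2(d[1],d[0]))+90)%180-90,1)); return c
E
python3 -c "
from h import *
o=sensors.get_obs();r=imaging.read_camera('wrist')
c=ridge(o,r,(437,312),(433,519),180,100,3)
for p in [(363,284),(493,293),(368,492)]: print(wz(o,r,180+p[0]/3,100+p[1]/3,.03))
go(*c,-.0265,190)"
```

```text
centre [0.5567 0.1603] len 0.0621 yaw 11.7
[0.52675606 0.13520919 0.03      ]
[0.52260611 0.17252922 0.03      ]
[0.59039514 0.1494367  0.03      ]
t 48.35 pos [0.5422 0.1224 0.1017] rot [ 1.7999e+02  1.0000e-02 -1.6976e+02] F [ 0.1 -0.2 -0.2] w 0.0609
rz total 0.024  dx -0.694 dy 1.161 dz 4.272
```

Request:
carry_out --plan '[{"fingers":-0.4,"dx":0,"dy":0,"dz":0,"rx":0,"ry":0,"rz":-0.15},{"fingers":-0.4,"dx":-0.36,"dy":0.57,"dz":0,"rx":0,"ry":0,"rz":0},{"fingers":-0.4,"dx":-0.36,"dy":0.57,"dz":0,"rx":0,"ry":0,"rz":0},{"fingers":-0.4,"dx":0,"dy":0,"dz":1,"rx":0,"ry":0,"rz":0},{"fingers":-0.4,"dx":0,"dy":0,"dz":0.8,"rx":0,"ry":0,"rz":0},{"fingers":-0.4,"dx":0,"dy":0,"dz":0,"rx":0,"ry":0,"rz":0},{"fingers":-0.4,"dx":0,"dy":0,"dz":0,"rx":0,"ry":0,"rz":0}]'

```text
time_s: 49.22
tool_pos: [0.5572, 0.1616, 0.0483]
tool_rot: [-180.0, 0.1, -168.2]
force: [-0.1, -0.2, 0.5]
grip_width: 0.0607
```

```bash
python3 -c "
from h import *
o,r=snap('wrist','w19.png');zoom(r,'w19z.png',180,100,400,300,3)
go(.5567,.1603,-.0255,191.7)"
```

```text
t 49.27 pos [0.5574 0.1614 0.0486] rot [ 1.7999e+02  1.0000e-01 -1.6817e+02] F [-0.1  0.7  0.1] w 0.0611
rz total 0.013  dx 0.03 dy -0.032 dz 2.47
```

View pics/w19z.png

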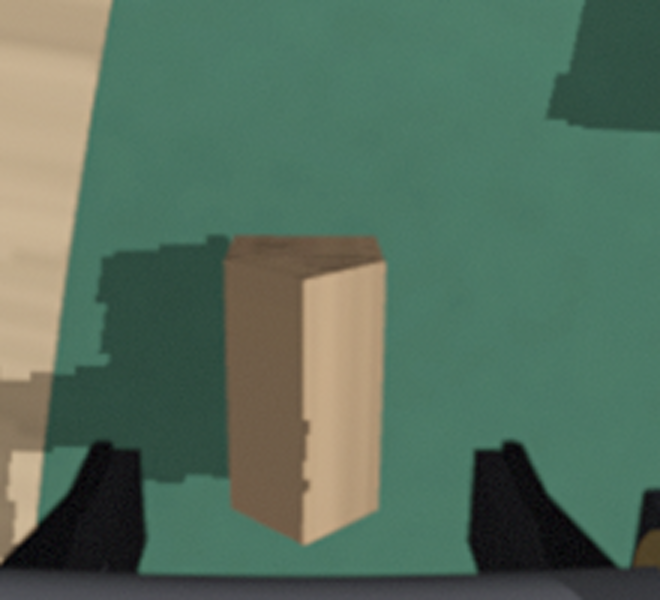

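Aligned and centred. Descend, grip and lift.

Request:
carry_out --plan '[{"fingers":-0.4,"dx":0.03,"dy":-0.03,"dz":0.7,"rx":0,"ry":0,"rz":0},{"fingers":-0.4,"dx":0,"dy":0,"dz":0.9,"rx":0,"ry":0,"rz":0},{"fingers":-0.4,"dx":0,"dy":0,"dz":0.6,"rx":0,"ry":0,"rz":0},{"fingers":-0.4,"dx":0,"dy":0,"dz":0.22,"rx":0,"ry":0,"rz":0},{"fingers":-0.4,"dx":0,"dy":0,"dz":0,"rx":0,"ry":0,"rz":0},{"fingers":1,"dx":0,"dy":0,"dz":0,"rx":0,"ry":0,"rz":0},{"fingers":1,"dx":0,"dy":0,"dz":0,"rx":0,"ry":0,"rz":0},{"fingers":1,"dx":0,"dy":0,"dz":0,"rx":0,"ry":0,"rz":0},{"fingers":1,"dx":0,"dy":0,"dz":0,"rx":0,"ry":0,"rz":0},{"fingers":1,"dx":0,"dy":0,"dz":0,"rx":0,"ry":0,"rz":0}]'

```text
time_s: 50.52
tool_pos: [0.5559, 0.1599, -0.0246]
tool_rot: [180.0, 0.0, -168.2]
force: [0.2, 0.4, 3.3]
grip_width: 0.0362
```

Request:
carry_out --plan '[{"fingers":1,"dx":0,"dy":0,"dz":-0.5,"rx":0,"ry":0,"rz":0},{"fingers":1,"dx":0,"dy":0,"dz":-1,"rx":0,"ry":0,"rz":0},{"fingers":1,"dx":0,"dy":0,"dz":-1,"rx":0,"ry":0,"rz":0},{"fingers":1,"dx":0,"dy":0,"dz":-1,"rx":0,"ry":0,"rz":0},{"fingers":1,"dx":0,"dy":0,"dz":-0.5,"rx":0,"ry":0,"rz":0.6},{"fingers":1,"dx":0,"dy":0,"dz":0,"rx":0,"ry":0,"rz":0.74},{"fingers":1,"dx":0,"dy":0,"dz":0,"rx":0,"ry":0,"rz":0}]'

```text
time_s: 51.4
tool_pos: [0.5557, 0.1596, 0.0957]
tool_rot: [180.0, 0.0, 178.5]
force: [0.2, 0.5, -0.2]
grip_width: 0.0354
```

```bash
python3 -c "
from h import *
go(*case(.058,-.1125),.093,178.3)"
```

```text
t 51.4 pos [0.5557 0.1596 0.0957] rot [1.7998e+02 3.0000e-02 1.7848e+02] F [ 0.2  0.5 -0.2] w 0.0354
rz total 0.018  dx -0.026 dy -15.025 dz 0.089
```

Request:
carry_out --plan '[{"fingers":1,"dx":0,"dy":-0.6,"dz":0,"rx":0,"ry":0,"rz":0},{"fingers":1,"dx":0,"dy":-1,"dz":0,"rx":0,"ry":0,"rz":0},{"fingers":1,"dx":0,"dy":-1,"dz":0,"rx":0,"ry":0,"rz":0},{"fingers":1,"dx":0,"dy":-1,"dz":0,"rx":0,"ry":0,"rz":0},{"fingers":1,"dx":0,"dy":-1,"dz":0,"rx":0,"ry":0,"rz":0},{"fingers":1,"dx":0,"dy":-1,"dz":0,"rx":0,"ry":0,"rz":0},{"fingers":1,"dx":0,"dy":-1,"dz":0,"rx":0,"ry":0,"rz":0},{"fingers":1,"dx":0,"dy":-1,"dz":0,"rx":0,"ry":0,"rz":0},{"fingers":1,"dx":0,"dy":-1,"dz":0,"rx":0,"ry":0,"rz":0},{"fingers":1,"dx":0,"dy":-1,"dz":0,"rx":0,"ry":0,"rz":0},{"fingers":1,"dx":0,"dy":-1,"dz":0,"rx":0,"ry":0,"rz":0},{"fingers":1,"dx":0,"dy":-1,"dz":0,"rx":0,"ry":0,"rz":0}]'

```text
time_s: 52.9
tool_pos: [0.5446, -0.1906, 0.0949]
tool_rot: [-180.0, -0.0, 178.4]
force: [-0.2, -0.3, -0.0]
grip_width: 0.0357
```

Request:
carry_out --plan '[{"fingers":1,"dx":0,"dy":-1,"dz":0,"rx":0,"ry":0,"rz":0.02},{"fingers":1,"dx":0,"dy":-1,"dz":0,"rx":0,"ry":0,"rz":0},{"fingers":1,"dx":0,"dy":-1,"dz":0,"rx":0,"ry":0,"rz":0},{"fingers":1,"dx":0,"dy":-0.5,"dz":0,"rx":0,"ry":0,"rz":0},{"fingers":1,"dx":0,"dy":0,"dz":0,"rx":0,"ry":0,"rz":0},{"fingers":1,"dx":0,"dy":0,"dz":0,"rx":0,"ry":0,"rz":0},{"fingers":1,"dx":0,"dy":0,"dz":0,"rx":0,"ry":0,"rz":0}]'

```text
time_s: 53.78
tool_pos: [0.5433, -0.2916, 0.0948]
tool_rot: [179.9, 0.0, 178.3]
force: [-1.0, -0.2, -0.5]
grip_width: 0.0359
```

```bash
python3 -c "
from h import *
go(*case(.058,-.1125),-.0125,178.3)
o,r=snap('wrist','w20.png');zoom(r,'w20z.png',130,130,430,330,2.6)"
```

```text
t 53.77 pos [ 0.5433 -0.2916  0.0948] rot [179.94   0.   178.34] F [-1.  -0.2 -0.5] w 0.0359
rz total 0.004  dx 0.005 dy 0.019 dz 3.578
```

View pics/w20z.png

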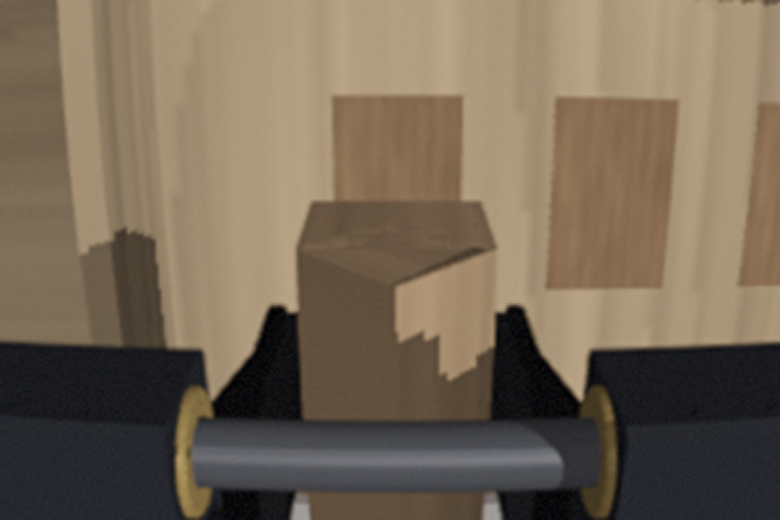

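```bash
python3 -c "
from h import *
o=sensors.get_obs();r=imaging.read_camera('wrist')
house(o,r,[(555,97),(678,99),(663,288),(547,287)],130,130,2.6,.012)
print(case(.058,-.0375))"
```

```text
centre [ 0.5449 -0.2163] sides [0.0439 0.0701 0.044  0.0686] long yaw -1.1 (from w -2.2 )
[ 0.54536199 -0.21600414]
```

Plot location agrees within 0.5 mm. Lower.

Request:
carry_out --plan '[{"fingers":1,"dx":0,"dy":0.01,"dz":0.7,"rx":0,"ry":0,"rz":0},{"fingers":1,"dx":0,"dy":0,"dz":1,"rx":0,"ry":0,"rz":0},{"fingers":1,"dx":0,"dy":0,"dz":1,"rx":0,"ry":0,"rz":0},{"fingers":1,"dx":0,"dy":0,"dz":0.5,"rx":0,"ry":0,"rz":0},{"fingers":1,"dx":0,"dy":0,"dz":0.2,"rx":0,"ry":0,"rz":0},{"fingers":1,"dx":0,"dy":0,"dz":0,"rx":0,"ry":0,"rz":0},{"fingers":1,"dx":0,"dy":0,"dz":0,"rx":0,"ry":0,"rz":0},{"fingers":1,"dx":0,"dy":0,"dz":0,"rx":0,"ry":0,"rz":0}]'

```text
time_s: 54.88
tool_pos: [0.5434, -0.2931, -0.0062]
tool_rot: [-180.0, 0.1, 178.2]
force: [-0.4, -0.6, -0.8]
grip_width: 0.0354
```

```bash
python3 -c "
from h import *
go(*case(.058,-.1125),-.0125,178.3)"
```

```text
t 54.88 pos [ 0.5434 -0.2931 -0.0062] rot [-1.7998e+02  9.0000e-02  1.7821e+02] F [-0.4 -0.6 -0.8] w 0.0354
rz total -0.009  dx 0.012 dy 0.072 dz 0.211
```

Request:
carry_out --plan '[{"fingers":1,"dx":0.01,"dy":0.05,"dz":0.1,"rx":0,"ry":0,"rz":0},{"fingers":1,"dx":0,"dy":0,"dz":0.08,"rx":0,"ry":0,"rz":0},{"fingers":1,"dx":0,"dy":0,"dz":0.02,"rx":0,"ry":0,"rz":0},{"fingers":1,"dx":0,"dy":0,"dz":0,"rx":0,"ry":0,"rz":0}]'

```text
time_s: 55.38
tool_pos: [0.5427, -0.291, -0.0126]
tool_rot: [180.0, 0.0, 178.2]
force: [-2.0, 2.4, 6.4]
grip_width: 0.0359
```

Request:
carry_out --plan '[{"fingers":-0.3,"dx":0,"dy":0,"dz":-0.02,"rx":0,"ry":0,"rz":0},{"fingers":-0.3,"dx":0,"dy":0,"dz":0,"rx":0,"ry":0,"rz":0},{"fingers":-0.3,"dx":0,"dy":0,"dz":0,"rx":0,"ry":0,"rz":0},{"fingers":-0.3,"dx":0,"dy":0,"dz":0,"rx":0,"ry":0,"rz":0},{"fingers":-0.3,"dx":0,"dy":0,"dz":-0.4,"rx":0,"ry":0,"rz":0},{"fingers":-0.3,"dx":0,"dy":0,"dz":-1,"rx":0,"ry":0,"rz":0},{"fingers":-0.3,"dx":0,"dy":0,"dz":-1,"rx":0,"ry":0,"rz":0},{"fingers":-0.4,"dx":0,"dy":0,"dz":-1,"rx":0,"ry":0,"rz":0},{"fingers":-0.4,"dx":0,"dy":0.7,"dz":-0.3,"rx":0,"ry":0,"rz":0},{"fingers":-0.4,"dx":0,"dy":1,"dz":0,"rx":0,"ry":0,"rz":0},{"fingers":-0.4,"dx":0,"dy":0.5,"dz":0,"rx":0,"ry":0,"rz":0},{"fingers":-0.4,"dx":0,"dy":0,"dz":0,"rx":0,"ry":0,"rz":0}]'

```text
time_s: 56.88
tool_pos: [0.545, -0.2243, 0.0987]
tool_rot: [180.0, 0.0, 178.3]
force: [-0.6, -0.0, -0.6]
grip_width: 0.0607
```

```bash
python3 -c "
from h import *
o,r=snap('wrist','w21.png')
t,rt=snap('top','t21.png');zoom(rt,'t21z.png',130,170,410,285,2.8)
m,cs=seg(rt,136,184,249,281,(5,70,60),(22,255,255),40)
for c in cs:
    rr=cv2.minAreaRect(c.astype(np.float32)); print([round(x,1) for x in rr[0]],rr[1],rr[2],toz(rt,*rr[0],.03))
go(.4354,.2618,.1,178.3)"
```

```text
[194.9, 254.9] (12.147468566894531, 19.43595314025879) 6.340191841125488 [0.43545878 0.26144011 0.03      ]
[156.6, 253.9] (12.369316101074219, 19.402849197387695) 14.03624439239502 [0.43624757 0.38071216 0.03      ]
t 56.98 pos [ 0.5444 -0.2265  0.0988] rot [-1.7995e+02  2.0000e-02  1.7817e+02] F [-1.2  0.6 -0.2] w 0.0609
rz total -0.013  dx 4.115 dy 16.16 dz -0.04
```

View pics/w21.png

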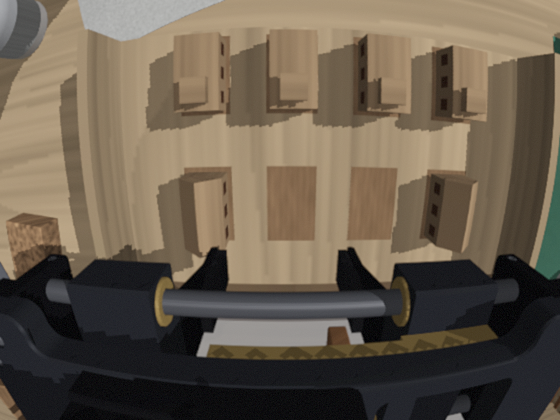

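View pics/t21z.png

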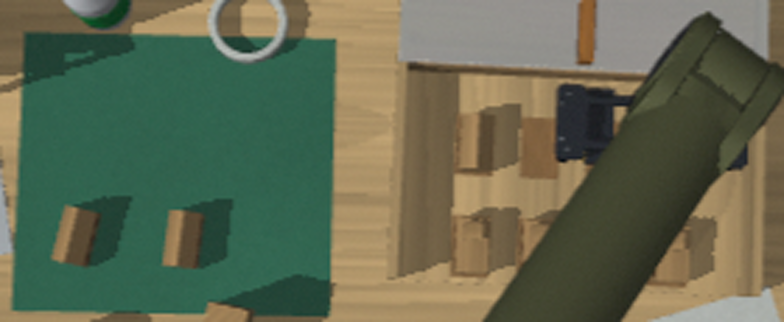

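Request:
carry_out --plan '[{"fingers":-0.4,"dx":0.1,"dy":0.8,"dz":0,"rx":0,"ry":0,"rz":0},{"fingers":-0.4,"dx":0.3,"dy":1,"dz":0,"rx":0,"ry":0,"rz":0},{"fingers":-0.4,"dx":0.3,"dy":1,"dz":0,"rx":0,"ry":0,"rz":0},{"fingers":-0.4,"dx":0.3,"dy":1,"dz":0,"rx":0,"ry":0,"rz":0},{"fingers":-0.4,"dx":0.3,"dy":1,"dz":0,"rx":0,"ry":0,"rz":0},{"fingers":-0.4,"dx":0.3,"dy":1,"dz":0,"rx":0,"ry":0,"rz":0},{"fingers":-0.4,"dx":0.3,"dy":1,"dz":0,"rx":0,"ry":0,"rz":0},{"fingers":-0.4,"dx":0.3,"dy":1,"dz":0,"rx":0,"ry":0,"rz":0},{"fingers":-0.4,"dx":0.3,"dy":1,"dz":0,"rx":0,"ry":0,"rz":0},{"fingers":-0.4,"dx":0.3,"dy":1,"dz":0,"rx":0,"ry":0,"rz":0},{"fingers":-0.4,"dx":0.3,"dy":1,"dz":0,"rx":0,"ry":0,"rz":0},{"fingers":-0.4,"dx":0.3,"dy":1,"dz":0,"rx":0,"ry":0,"rz":0}]'

```text
time_s: 58.48
tool_pos: [0.4542, 0.131, 0.0987]
tool_rot: [-180.0, 0.0, 178.0]
force: [1.0, -0.3, -0.6]
grip_width: 0.061
```

Request:
carry_out --plan '[{"fingers":-0.4,"dx":0.2,"dy":1,"dz":0,"rx":0,"ry":0,"rz":0.4},{"fingers":-0.4,"dx":0.2,"dy":1,"dz":0,"rx":0,"ry":0,"rz":0},{"fingers":-0.4,"dx":0.2,"dy":1,"dz":0,"rx":0,"ry":0,"rz":0},{"fingers":-0.4,"dx":0,"dy":0.5,"dz":0,"rx":0,"ry":0,"rz":0},{"fingers":-0.4,"dx":0,"dy":0,"dz":0,"rx":0,"ry":0,"rz":0},{"fingers":-0.4,"dx":0,"dy":0,"dz":0,"rx":0,"ry":0,"rz":0},{"fingers":-0.4,"dx":0,"dy":0,"dz":0,"rx":0,"ry":0,"rz":0}]'

```text
time_s: 59.35
tool_pos: [0.4446, 0.2364, 0.0986]
tool_rot: [180.0, -0.0, 174.1]
force: [0.2, -0.5, -0.1]
grip_width: 0.0606
```

```bash
python3 -c "
from h import *
o,r=snap('wrist','w22.png');zoom(r,'w22z.png',180,100,400,300,3)
go(.4355,.2614,.1,174)"
```

```text
t 59.4 pos [0.4445 0.2367 0.0987] rot [ 1.7998e+02 -1.0000e-02  1.7411e+02] F [-0.1 -0.2 -0.3] w 0.0607
rz total 0.011  dx 0.385 dy 0.788 dz -0.045
```

View pics/w22z.png

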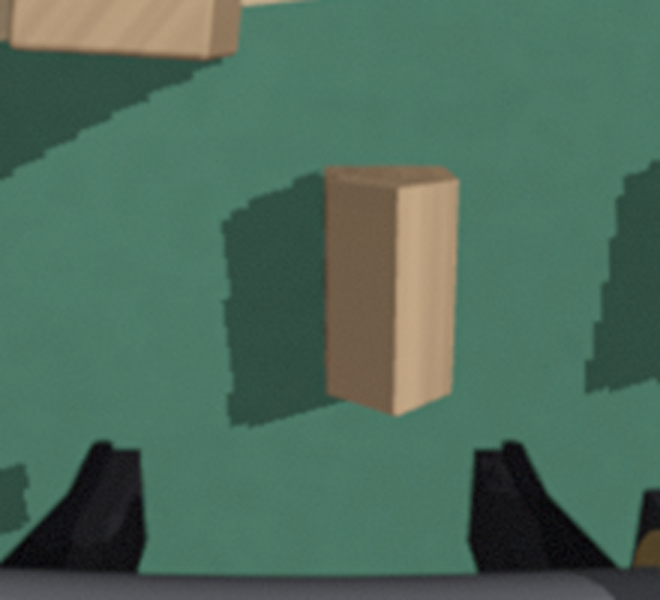

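```bash
python3 -c "
from h import *
o=sensors.get_obs();r=imaging.read_camera('wrist')
c=ridge(o,r,(398,188),(396,415),180,100,3)
go(*c,-.0250,175)"
```

```text
centre [0.4344 0.2613] len 0.062 yaw -5.0
t 59.45 pos [0.4445 0.2369 0.0987] rot [179.98  -0.   174.14] F [-0.5  0.8  0.9] w 0.0607
rz total -0.086  dx 0.407 dy 0.779 dz 4.123
```

Request:
carry_out --plan '[{"fingers":-0.4,"dx":0,"dy":0,"dz":0,"rx":0,"ry":0,"rz":-0.09},{"fingers":-0.4,"dx":0.2,"dy":0.4,"dz":0,"rx":0,"ry":0,"rz":0},{"fingers":-0.4,"dx":0.2,"dy":0.38,"dz":0.3,"rx":0,"ry":0,"rz":0},{"fingers":-0.4,"dx":0,"dy":0,"dz":1,"rx":0,"ry":0,"rz":0},{"fingers":-0.4,"dx":0,"dy":0,"dz":0.5,"rx":0,"ry":0,"rz":0},{"fingers":-0.4,"dx":0,"dy":0,"dz":0,"rx":0,"ry":0,"rz":0},{"fingers":-0.4,"dx":0,"dy":0,"dz":0,"rx":0,"ry":0,"rz":0}]'

```text
time_s: 60.32
tool_pos: [0.4349, 0.2623, 0.0452]
tool_rot: [180.0, 0.0, 175.1]
force: [-0.2, 0.4, -0.2]
grip_width: 0.0609
```

```bash
python3 -c "
from h import *
o,r=snap('wrist','w23.png');zoom(r,'w23z.png',180,100,400,300,3)
go(.4344,.2613,-.025,175)"
```

```text
t 60.38 pos [0.435  0.2624 0.0454] rot [1.7993e+02 6.0000e-02 1.7509e+02] F [0.7 0.4 0. ] w 0.061
rz total 0.009  dx 0.018 dy -0.038 dz 2.346
```

View pics/w23z.png

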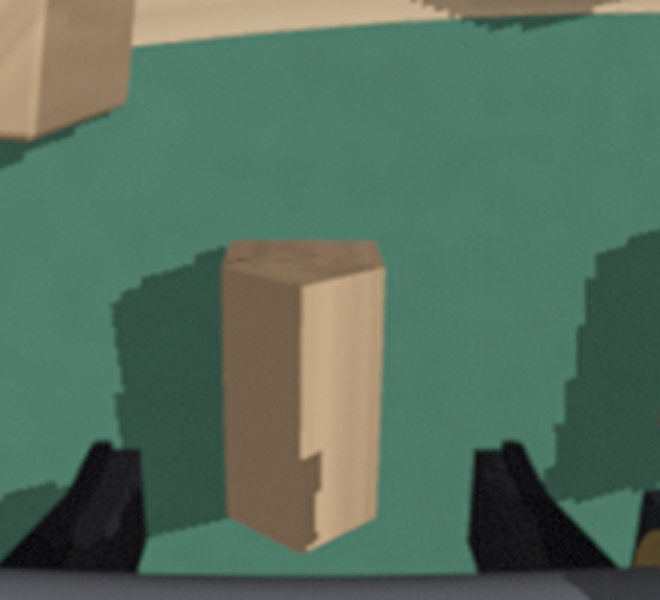

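Request:
carry_out --plan '[{"fingers":-0.4,"dx":0.02,"dy":-0.04,"dz":0.7,"rx":0,"ry":0,"rz":0},{"fingers":-0.4,"dx":0,"dy":0,"dz":0.9,"rx":0,"ry":0,"rz":0},{"fingers":-0.4,"dx":0,"dy":0,"dz":0.5,"rx":0,"ry":0,"rz":0},{"fingers":-0.4,"dx":0,"dy":0,"dz":0.22,"rx":0,"ry":0,"rz":0},{"fingers":-0.4,"dx":0,"dy":0,"dz":0,"rx":0,"ry":0,"rz":0},{"fingers":1,"dx":0,"dy":0,"dz":0,"rx":0,"ry":0,"rz":0},{"fingers":1,"dx":0,"dy":0,"dz":0,"rx":0,"ry":0,"rz":0},{"fingers":1,"dx":0,"dy":0,"dz":0,"rx":0,"ry":0,"rz":0},{"fingers":1,"dx":0,"dy":0,"dz":0,"rx":0,"ry":0,"rz":0},{"fingers":1,"dx":0,"dy":0,"dz":0,"rx":0,"ry":0,"rz":0}]'

```text
time_s: 61.62
tool_pos: [0.4338, 0.2611, -0.0247]
tool_rot: [180.0, 0.0, 175.1]
force: [-0.5, -0.5, 3.0]
grip_width: 0.0361
```

Request:
carry_out --plan '[{"fingers":1,"dx":0,"dy":0,"dz":-0.5,"rx":0,"ry":0,"rz":0},{"fingers":1,"dx":0,"dy":0,"dz":-1,"rx":0,"ry":0,"rz":0},{"fingers":1,"dx":0,"dy":0,"dz":-1,"rx":0,"ry":0,"rz":0},{"fingers":1,"dx":0,"dy":0,"dz":-1,"rx":0,"ry":0,"rz":0},{"fingers":1,"dx":0,"dy":0,"dz":-0.5,"rx":0,"ry":0,"rz":-0.33},{"fingers":1,"dx":0,"dy":0,"dz":0,"rx":0,"ry":0,"rz":0},{"fingers":1,"dx":0,"dy":0,"dz":0,"rx":0,"ry":0,"rz":0}]'

```text
time_s: 62.5
tool_pos: [0.4332, 0.2605, 0.0946]
tool_rot: [-180.0, -0.0, 178.4]
force: [1.5, 0.0, -1.1]
grip_width: 0.0359
```

```bash
python3 -c "
from h import *
go(*case(.058,-.0375),.093,178.3)"
```

```text
t 62.5 pos [0.4332 0.2605 0.0946] rot [-1.7998e+02 -4.0000e-02  1.7835e+02] F [ 1.5  0.  -1.1] w 0.0359
rz total 0.005  dx -4.209 dy -15.767 dz 0.052
```

Request:
carry_out --plan '[{"fingers":1,"dx":-0.2,"dy":-0.6,"dz":0,"rx":0,"ry":0,"rz":0},{"fingers":1,"dx":-0.3,"dy":-1,"dz":0,"rx":0,"ry":0,"rz":0},{"fingers":1,"dx":-0.3,"dy":-1,"dz":0,"rx":0,"ry":0,"rz":0},{"fingers":1,"dx":-0.3,"dy":-1,"dz":0,"rx":0,"ry":0,"rz":0},{"fingers":1,"dx":-0.3,"dy":-1,"dz":0,"rx":0,"ry":0,"rz":0},{"fingers":1,"dx":-0.3,"dy":-1,"dz":0,"rx":0,"ry":0,"rz":0},{"fingers":1,"dx":-0.3,"dy":-1,"dz":0,"rx":0,"ry":0,"rz":0},{"fingers":1,"dx":-0.3,"dy":-1,"dz":0,"rx":0,"ry":0,"rz":0},{"fingers":1,"dx":-0.3,"dy":-1,"dz":0,"rx":0,"ry":0,"rz":0},{"fingers":1,"dx":-0.3,"dy":-1,"dz":0,"rx":0,"ry":0,"rz":0},{"fingers":1,"dx":-0.3,"dy":-1,"dz":0,"rx":0,"ry":0,"rz":0},{"fingers":1,"dx":-0.3,"dy":-1,"dz":0,"rx":0,"ry":0,"rz":0}]'

```text
time_s: 64.0
tool_pos: [0.528, -0.0926, 0.0944]
tool_rot: [-180.0, -0.1, 178.3]
force: [-0.6, 0.9, -0.7]
grip_width: 0.0357
```

Request:
carry_out --plan '[{"fingers":1,"dx":-0.3,"dy":-1,"dz":0,"rx":0,"ry":0,"rz":0},{"fingers":1,"dx":-0.3,"dy":-1,"dz":0,"rx":0,"ry":0,"rz":0},{"fingers":1,"dx":-0.1,"dy":-1,"dz":0,"rx":0,"ry":0,"rz":0},{"fingers":1,"dx":0,"dy":-1,"dz":0,"rx":0,"ry":0,"rz":0},{"fingers":1,"dx":0,"dy":-0.2,"dz":0,"rx":0,"ry":0,"rz":0},{"fingers":1,"dx":0,"dy":0,"dz":0,"rx":0,"ry":0,"rz":0},{"fingers":1,"dx":0,"dy":0,"dz":0,"rx":0,"ry":0,"rz":0}]'

```text
time_s: 64.88
tool_pos: [0.5465, -0.215, 0.0947]
tool_rot: [179.9, -0.0, 178.5]
force: [-0.1, -0.4, -0.3]
grip_width: 0.036
```

```bash
python3 -c "
from h import *
go(*case(.058,-.0375),-.0125,178.3)"
```

```text
t 64.88 pos [ 0.5465 -0.215   0.0947] rot [ 1.7994e+02 -2.0000e-02  1.7850e+02] F [-0.1 -0.4 -0.3] w 0.036
rz total 0.02  dx 0.038 dy -0.036 dz 3.572
```

Request:
carry_out --plan '[{"fingers":1,"dx":0.03,"dy":-0.02,"dz":0.7,"rx":0,"ry":0,"rz":0},{"fingers":1,"dx":0,"dy":0,"dz":1,"rx":0,"ry":0,"rz":0},{"fingers":1,"dx":0,"dy":0,"dz":1,"rx":0,"ry":0,"rz":0},{"fingers":1,"dx":0,"dy":0,"dz":0.5,"rx":0,"ry":0,"rz":0},{"fingers":1,"dx":0,"dy":0,"dz":0.2,"rx":0,"ry":0,"rz":0},{"fingers":1,"dx":0,"dy":0,"dz":0,"rx":0,"ry":0,"rz":0},{"fingers":1,"dx":0,"dy":0,"dz":0,"rx":0,"ry":0,"rz":0},{"fingers":1,"dx":0,"dy":0,"dz":0,"rx":0,"ry":0,"rz":0}]'

```text
time_s: 65.88
tool_pos: [0.5462, -0.2172, -0.0062]
tool_rot: [-180.0, 0.1, 178.4]
force: [0.4, -0.6, -0.8]
grip_width: 0.0361
```

```bash
python3 -c "
from h import *
go(*case(.058,-.0375),-.0125,178.3)"
```

```text
t 65.88 pos [ 0.5462 -0.2172 -0.0062] rot [-1.8000e+02  9.0000e-02  1.7841e+02] F [ 0.4 -0.6 -0.8] w 0.0361
rz total 0.011  dx 0.028 dy 0.041 dz 0.209
```

Request:
carry_out --plan '[{"fingers":1,"dx":0.02,"dy":0.03,"dz":0.1,"rx":0,"ry":0,"rz":0.01},{"fingers":1,"dx":0,"dy":0,"dz":0.08,"rx":0,"ry":0,"rz":0},{"fingers":1,"dx":0,"dy":0,"dz":0.02,"rx":0,"ry":0,"rz":0},{"fingers":1,"dx":0,"dy":0,"dz":0,"rx":0,"ry":0,"rz":0}]'

```text
time_s: 66.38
tool_pos: [0.545, -0.216, -0.0127]
tool_rot: [180.0, 0.0, 178.3]
force: [-1.5, 1.5, 4.2]
grip_width: 0.0361
```

Request:
carry_out --plan '[{"fingers":-0.3,"dx":0,"dy":0,"dz":-0.01,"rx":0,"ry":0,"rz":0},{"fingers":-0.3,"dx":0,"dy":0,"dz":0,"rx":0,"ry":0,"rz":0},{"fingers":-0.3,"dx":0,"dy":0,"dz":0,"rx":0,"ry":0,"rz":0},{"fingers":-0.3,"dx":0,"dy":0,"dz":0,"rx":0,"ry":0,"rz":0},{"fingers":-0.3,"dx":0,"dy":0,"dz":-0.4,"rx":0,"ry":0,"rz":0},{"fingers":-0.3,"dx":0,"dy":0,"dz":-1,"rx":0,"ry":0,"rz":0},{"fingers":-0.3,"dx":0,"dy":0,"dz":-1,"rx":0,"ry":0,"rz":0},{"fingers":-0.4,"dx":0,"dy":0,"dz":-1,"rx":0,"ry":0,"rz":0},{"fingers":-0.4,"dx":0.2,"dy":0.7,"dz":-0.3,"rx":0,"ry":0,"rz":0},{"fingers":-0.4,"dx":0.2,"dy":1,"dz":0,"rx":0,"ry":0,"rz":0},{"fingers":-0.4,"dx":0.2,"dy":1,"dz":0,"rx":0,"ry":0,"rz":0},{"fingers":-0.4,"dx":0.2,"dy":1,"dz":0,"rx":0,"ry":0,"rz":0}]'

```text
time_s: 67.88
tool_pos: [0.5242, -0.1039, 0.099]
tool_rot: [180.0, 0.1, 178.3]
force: [0.0, 0.2, -0.3]
grip_width: 0.0609
```

```bash
python3 -c "
from h import *
t,rt=snap('top','t24.png')
m,cs=seg(rt,136,184,249,281,(5,70,60),(22,255,255),40)
for c in cs:
    rr=cv2.minAreaRect(c.astype(np.float32)); print([round(x,1) for x in rr[0]],rr[1],rr[2],toz(rt,*rr[0],.03))
go(.436,.3807,.1,178.3)"
```

```text
[166.5, 253.0] (12.332881927490234, 19.28989028930664) 18.434947967529297 [0.43966884 0.35017094 0.03      ]
t 67.92 pos [ 0.5238 -0.0987  0.0985] rot [ 1.7976e+02 -5.0000e-02  1.7853e+02] F [ 0.   2.6 -1.5] w 0.061
rz total 0.023  dx 3.4 dy 15.886 dz -0.051
```

The last gable was knocked about 30 mm aside and is now near (0.440, 0.350). Heading there.

Request:
carry_out --plan '[{"fingers":-0.4,"dx":0.2,"dy":1,"dz":0,"rx":0,"ry":0,"rz":0},{"fingers":-0.4,"dx":0.2,"dy":1,"dz":0,"rx":0,"ry":0,"rz":0},{"fingers":-0.4,"dx":0.2,"dy":1,"dz":0,"rx":0,"ry":0,"rz":0},{"fingers":-0.4,"dx":0.2,"dy":1,"dz":0,"rx":0,"ry":0,"rz":0},{"fingers":-0.4,"dx":0.2,"dy":1,"dz":0,"rx":0,"ry":0,"rz":0},{"fingers":-0.4,"dx":0.2,"dy":1,"dz":0,"rx":0,"ry":0,"rz":0},{"fingers":-0.4,"dx":0.2,"dy":1,"dz":0,"rx":0,"ry":0,"rz":0},{"fingers":-0.4,"dx":0.2,"dy":1,"dz":0,"rx":0,"ry":0,"rz":0},{"fingers":-0.4,"dx":0.2,"dy":1,"dz":0,"rx":0,"ry":0,"rz":0},{"fingers":-0.4,"dx":0.2,"dy":1,"dz":0,"rx":0,"ry":0,"rz":0},{"fingers":-0.4,"dx":0.2,"dy":1,"dz":0,"rx":0,"ry":0,"rz":0},{"fingers":-0.4,"dx":0.2,"dy":1,"dz":0,"rx":0,"ry":0,"rz":0}]'

```text
time_s: 69.42
tool_pos: [0.4632, 0.2582, 0.0991]
tool_rot: [179.9, 0.0, 178.3]
force: [1.1, -0.5, 0.5]
grip_width: 0.0609
```

Request:
carry_out --plan '[{"fingers":-0.4,"dx":0.2,"dy":1,"dz":0,"rx":0,"ry":0,"rz":0},{"fingers":-0.4,"dx":0.1,"dy":0.6,"dz":0,"rx":0,"ry":0,"rz":0},{"fingers":-0.4,"dx":0,"dy":0,"dz":0,"rx":0,"ry":0,"rz":0.7},{"fingers":-0.4,"dx":0,"dy":0,"dz":0,"rx":0,"ry":0,"rz":0.7},{"fingers":-0.4,"dx":0,"dy":0,"dz":0,"rx":0,"ry":0,"rz":0},{"fingers":-0.4,"dx":0,"dy":0,"dz":0,"rx":0,"ry":0,"rz":0},{"fingers":-0.4,"dx":0,"dy":0,"dz":0,"rx":0,"ry":0,"rz":0}]'

```text
time_s: 70.3
tool_pos: [0.4554, 0.3056, 0.0983]
tool_rot: [180.0, -0.0, 164.4]
force: [0.4, -0.3, 0.1]
grip_width: 0.0609
```

```bash
python3 -c "
from h import *
o,r=snap('wrist','w25.png');zoom(r,'w25z.png',180,100,400,300,3)
go(.4397,.350,.1,163)"
```

```text
t 70.35 pos [0.4553 0.3056 0.0983] rot [179.99  -0.   164.34] F [ 0.2 -0.4  0. ] w 0.0608
rz total 0.134  dx 0.931 dy 1.263 dz -0.056
```

View pics/w25z.png

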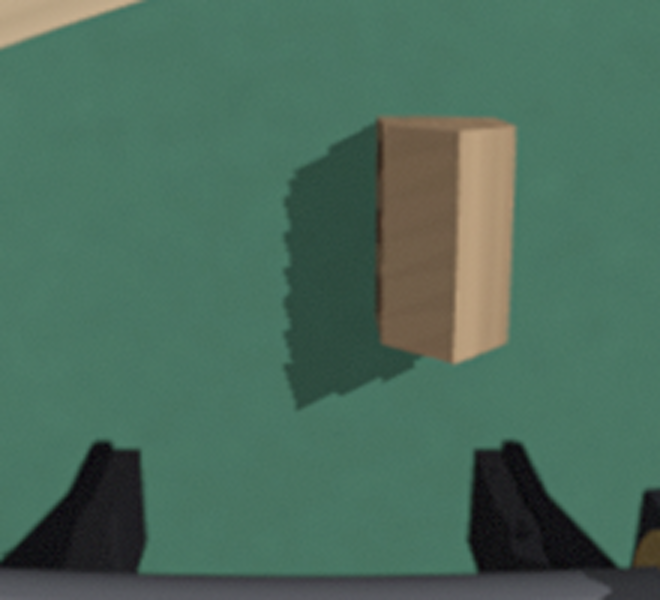

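```bash
python3 -c "
from h import *
o=sensors.get_obs();r=imaging.read_camera('wrist')
c=ridge(o,r,(459,131),(456,363),180,100,3)
go(*c,-.0250,164.5)"
```

```text
centre [0.4393 0.3507] len 0.0619 yaw -14.4
t 70.4 pos [0.4553 0.3056 0.0983] rot [179.99  -0.   164.33] F [-0.3  1.1 -0.7] w 0.0611
rz total -0.017  dx 0.915 dy 1.304 dz 4.11
```

Request:
carry_out --plan '[{"fingers":-0.4,"dx":0,"dy":0,"dz":0,"rx":0,"ry":0,"rz":-0.12},{"fingers":-0.4,"dx":0.45,"dy":0.66,"dz":0,"rx":0,"ry":0,"rz":0},{"fingers":-0.4,"dx":0.44,"dy":0.66,"dz":0.3,"rx":0,"ry":0,"rz":0},{"fingers":-0.4,"dx":0,"dy":0,"dz":1,"rx":0,"ry":0,"rz":0},{"fingers":-0.4,"dx":0,"dy":0,"dz":0.5,"rx":0,"ry":0,"rz":0},{"fingers":-0.4,"dx":0,"dy":0,"dz":0,"rx":0,"ry":0,"rz":0},{"fingers":-0.4,"dx":0,"dy":0,"dz":0,"rx":0,"ry":0,"rz":0}]'

```text
time_s: 71.28
tool_pos: [0.4399, 0.3511, 0.0449]
tool_rot: [180.0, 0.0, 165.5]
force: [0.6, -1.0, 0.2]
grip_width: 0.0612
```

```bash
python3 -c "
from h import *
o,r=snap('wrist','w26.png');zoom(r,'w26z.png',180,100,400,300,3)
go(.4393,.3507,-.025,165.6)"
```

```text
t 71.33 pos [0.4401 0.3512 0.0452] rot [1.7992e+02 5.0000e-02 1.6548e+02] F [0.3 0.1 0.3] w 0.0609
rz total -0.012  dx 0.022 dy -0.022 dz 2.34
```

View pics/w26z.png

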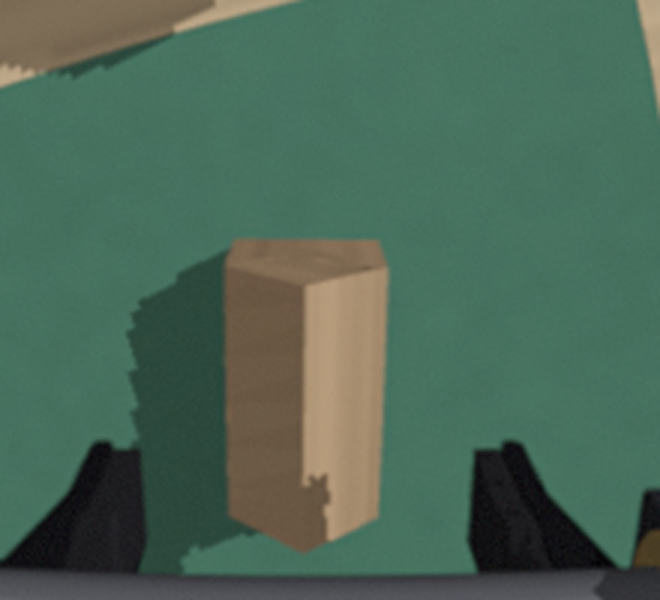

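Request:
carry_out --plan '[{"fingers":-0.4,"dx":0.02,"dy":-0.02,"dz":0.7,"rx":0,"ry":0,"rz":0},{"fingers":-0.4,"dx":0,"dy":0,"dz":0.9,"rx":0,"ry":0,"rz":0},{"fingers":-0.4,"dx":0,"dy":0,"dz":0.5,"rx":0,"ry":0,"rz":0},{"fingers":-0.4,"dx":0,"dy":0,"dz":0.22,"rx":0,"ry":0,"rz":0},{"fingers":-0.4,"dx":0,"dy":0,"dz":0,"rx":0,"ry":0,"rz":0},{"fingers":1,"dx":0,"dy":0,"dz":0,"rx":0,"ry":0,"rz":0},{"fingers":1,"dx":0,"dy":0,"dz":0,"rx":0,"ry":0,"rz":0},{"fingers":1,"dx":0,"dy":0,"dz":0,"rx":0,"ry":0,"rz":0},{"fingers":1,"dx":0,"dy":0,"dz":0,"rx":0,"ry":0,"rz":0},{"fingers":1,"dx":0,"dy":0,"dz":0,"rx":0,"ry":0,"rz":0}]'

```text
time_s: 72.58
tool_pos: [0.4388, 0.3505, -0.025]
tool_rot: [180.0, 0.0, 165.5]
force: [0.3, 0.0, 2.4]
grip_width: 0.0359
```

Request:
carry_out --plan '[{"fingers":1,"dx":0,"dy":0,"dz":-0.5,"rx":0,"ry":0,"rz":0},{"fingers":1,"dx":0,"dy":0,"dz":-1,"rx":0,"ry":0,"rz":0},{"fingers":1,"dx":0,"dy":0,"dz":-1,"rx":0,"ry":0,"rz":0},{"fingers":1,"dx":0,"dy":0,"dz":-1,"rx":0,"ry":0,"rz":0},{"fingers":1,"dx":0,"dy":0,"dz":-0.5,"rx":0,"ry":0,"rz":-0.6},{"fingers":1,"dx":0,"dy":0,"dz":0,"rx":0,"ry":0,"rz":-0.67},{"fingers":1,"dx":0,"dy":0,"dz":0,"rx":0,"ry":0,"rz":0},{"fingers":1,"dx":0,"dy":0,"dz":0,"rx":0,"ry":0,"rz":0}]'

```text
time_s: 73.58
tool_pos: [0.4385, 0.3501, 0.0947]
tool_rot: [-180.0, -0.0, 178.1]
force: [0.0, 0.2, -0.7]
grip_width: 0.0363
```

```bash
python3 -c "
from h import *
go(*case(.058,.0375),.093,178.3)"
```

```text
t 73.58 pos [0.4385 0.3501 0.0947] rot [-1.7999e+02 -1.0000e-02  1.7808e+02] F [ 0.   0.2 -0.7] w 0.0363
rz total -0.022  dx -4.119 dy -16.255 dz 0.058
```

Request:
carry_out --plan '[{"fingers":1,"dx":-0.2,"dy":-0.6,"dz":0,"rx":0,"ry":0,"rz":-0.02},{"fingers":1,"dx":-0.3,"dy":-1,"dz":0,"rx":0,"ry":0,"rz":0},{"fingers":1,"dx":-0.3,"dy":-1,"dz":0,"rx":0,"ry":0,"rz":0},{"fingers":1,"dx":-0.3,"dy":-1,"dz":0,"rx":0,"ry":0,"rz":0},{"fingers":1,"dx":-0.3,"dy":-1,"dz":0,"rx":0,"ry":0,"rz":0},{"fingers":1,"dx":-0.3,"dy":-1,"dz":0,"rx":0,"ry":0,"rz":0},{"fingers":1,"dx":-0.3,"dy":-1,"dz":0,"rx":0,"ry":0,"rz":0},{"fingers":1,"dx":-0.3,"dy":-1,"dz":0,"rx":0,"ry":0,"rz":0},{"fingers":1,"dx":-0.3,"dy":-1,"dz":0,"rx":0,"ry":0,"rz":0},{"fingers":1,"dx":-0.3,"dy":-1,"dz":0,"rx":0,"ry":0,"rz":0},{"fingers":1,"dx":-0.3,"dy":-1,"dz":0,"rx":0,"ry":0,"rz":0},{"fingers":1,"dx":-0.3,"dy":-1,"dz":0,"rx":0,"ry":0,"rz":0}]'

```text
time_s: 75.08
tool_pos: [0.5334, -0.0031, 0.0946]
tool_rot: [-180.0, -0.0, 178.3]
force: [0.1, -0.4, -1.5]
grip_width: 0.0359
```

Request:
carry_out --plan '[{"fingers":1,"dx":-0.3,"dy":-1,"dz":0,"rx":0,"ry":0,"rz":0},{"fingers":1,"dx":-0.3,"dy":-1,"dz":0,"rx":0,"ry":0,"rz":0},{"fingers":1,"dx":0,"dy":-1,"dz":0,"rx":0,"ry":0,"rz":0},{"fingers":1,"dx":0,"dy":-1,"dz":0,"rx":0,"ry":0,"rz":0},{"fingers":1,"dx":0,"dy":-0.65,"dz":0,"rx":0,"ry":0,"rz":0},{"fingers":1,"dx":0,"dy":0,"dz":0,"rx":0,"ry":0,"rz":0},{"fingers":1,"dx":0,"dy":0,"dz":0,"rx":0,"ry":0,"rz":0}]'

```text
time_s: 75.95
tool_pos: [0.5476, -0.1399, 0.0945]
tool_rot: [180.0, -0.0, 178.4]
force: [0.1, 0.4, 0.0]
grip_width: 0.0359
```

```bash
python3 -c "
from h import *
go(*case(.058,.0375),-.0125,178.3)"
```

```text
t 75.95 pos [ 0.5476 -0.1399  0.0945] rot [ 1.7996e+02 -2.0000e-02  1.7840e+02] F [0.1 0.4 0. ] w 0.0359
rz total 0.01  dx 0.0 dy -0.037 dz 3.566
```

Request:
carry_out --plan '[{"fingers":1,"dx":0,"dy":0,"dz":0.7,"rx":0,"ry":0,"rz":0.01},{"fingers":1,"dx":0,"dy":0,"dz":1,"rx":0,"ry":0,"rz":0},{"fingers":1,"dx":0,"dy":0,"dz":1,"rx":0,"ry":0,"rz":0},{"fingers":1,"dx":0,"dy":0,"dz":0.5,"rx":0,"ry":0,"rz":0},{"fingers":1,"dx":0,"dy":0,"dz":0.2,"rx":0,"ry":0,"rz":0},{"fingers":1,"dx":0,"dy":0,"dz":0,"rx":0,"ry":0,"rz":0},{"fingers":1,"dx":0,"dy":0,"dz":0,"rx":0,"ry":0,"rz":0},{"fingers":1,"dx":0,"dy":0,"dz":0,"rx":0,"ry":0,"rz":0}]'

```text
time_s: 76.95
tool_pos: [0.5487, -0.1405, -0.0066]
tool_rot: [180.0, 0.1, 178.3]
force: [-0.1, 0.8, -0.8]
grip_width: 0.0358
```

```bash
python3 -c "
from h import *
go(*case(.058,.0375),-.013,178.3)"
```

```text
t 76.95 pos [ 0.5487 -0.1405 -0.0066] rot [1.7999e+02 9.0000e-02 1.7831e+02] F [-0.1  0.8 -0.8] w 0.0358
rz total 0.001  dx 0.035 dy -0.019 dz 0.215
```

Request:
carry_out --plan '[{"fingers":1,"dx":0.03,"dy":-0.02,"dz":0.1,"rx":0,"ry":0,"rz":0},{"fingers":1,"dx":0,"dy":0,"dz":0.08,"rx":0,"ry":0,"rz":0},{"fingers":1,"dx":0,"dy":0,"dz":0.02,"rx":0,"ry":0,"rz":0},{"fingers":1,"dx":0,"dy":0,"dz":0,"rx":0,"ry":0,"rz":0}]'

```text
time_s: 77.45
tool_pos: [0.547, -0.141, -0.013]
tool_rot: [180.0, -0.0, 178.3]
force: [-1.4, 1.4, 5.0]
grip_width: 0.0359
```

Request:
carry_out --plan '[{"fingers":-0.3,"dx":0,"dy":0,"dz":-0.01,"rx":0,"ry":0,"rz":0},{"fingers":-0.3,"dx":0,"dy":0,"dz":0,"rx":0,"ry":0,"rz":0},{"fingers":-0.3,"dx":0,"dy":0,"dz":0,"rx":0,"ry":0,"rz":0},{"fingers":-0.3,"dx":0,"dy":0,"dz":0,"rx":0,"ry":0,"rz":0},{"fingers":-0.3,"dx":0,"dy":0,"dz":-0.4,"rx":0,"ry":0,"rz":0},{"fingers":-0.3,"dx":0,"dy":0,"dz":-1,"rx":0,"ry":0,"rz":0},{"fingers":-0.3,"dx":0,"dy":0,"dz":-1,"rx":0,"ry":0,"rz":0},{"fingers":-0.4,"dx":0,"dy":0,"dz":-1,"rx":0,"ry":0,"rz":0},{"fingers":-0.4,"dx":0,"dy":-0.4,"dz":-1,"rx":0,"ry":0,"rz":0},{"fingers":-0.4,"dx":0,"dy":-0.8,"dz":-0.6,"rx":0,"ry":0,"rz":0},{"fingers":-0.4,"dx":0,"dy":0,"dz":0,"rx":0,"ry":0,"rz":0},{"fingers":-0.4,"dx":0,"dy":0,"dz":0,"rx":0,"ry":0,"rz":0}]'

```text
time_s: 78.95
tool_pos: [0.5457, -0.1758, 0.1363]
tool_rot: [179.9, -0.0, 178.3]
force: [-0.5, 0.6, 0.4]
grip_width: 0.0609
```

```bash
python3 -c "
from h import *
o,r=snap('wrist','w27.png');zoom(r,'w27z.png',130,10,430,260,2.6)
t,rt=snap('top','t27.png')
go(.667,-.182,.0545,178.3)"
```

```text
t 79.05 pos [ 0.5455 -0.1754  0.1359] rot [ 1.7995e+02 -1.0000e-01  1.7839e+02] F [ 1.  -0.4  0.2] w 0.0608
rz total 0.009  dx -4.054 dy -0.099 dz 2.712
```

View pics/w27z.png

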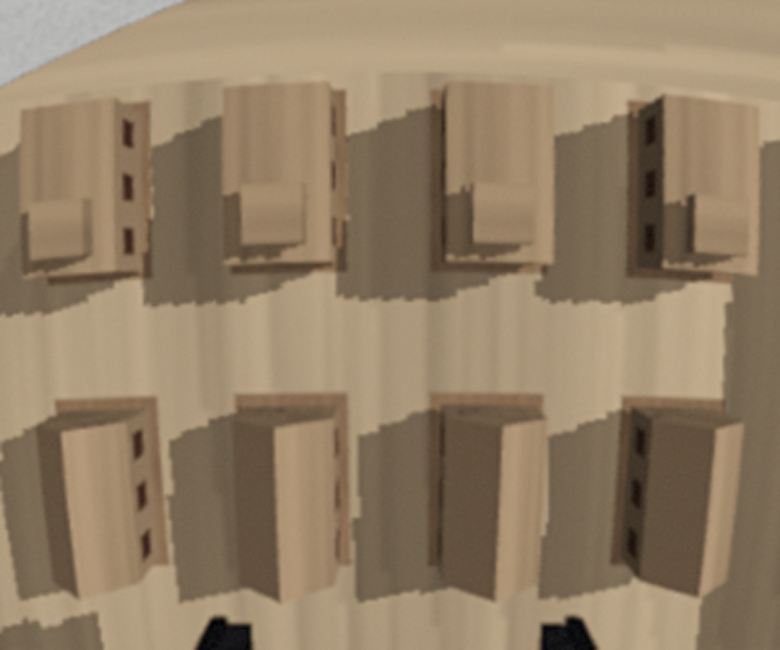

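View pics/t27.png

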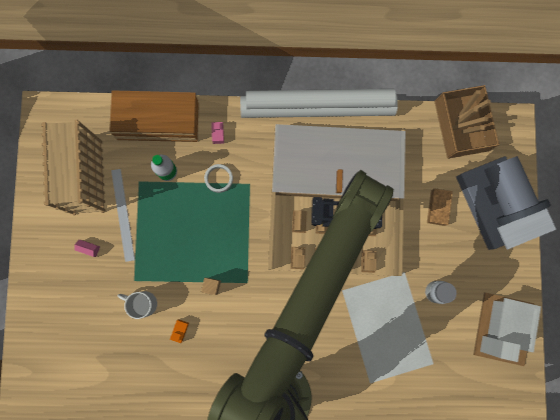

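```bash
python3 -c "
from h import *
o=sensors.get_obs();r=imaging.read_camera('wrist')
for a,b,y in [((62,429),(80,598),-.1125),((275,427),(282,602),-.0375),((501,423),(497,600),.0375),((716,426),(701,597),.1125)]:
  c=ridge(o,r,a,b,130,10,2.6,.06); print('err',(c-case(.058,y)).round(4))
for P,y in [([(21,108),(114,99),(118,272),(24,274)],-.1125),([(222,88),(330,84),(333,262),(230,264)],-.0375),([(446,83),(552,85),(552,265),(444,259)],.0375),([(665,97),(758,107),(757,273),(660,260)],.1125)]:
  c=house(o,r,P,130,10,2.6,.046);print('err',(c-case(-.058,y)).round(4))
"
```

```text
centre [ 0.5421 -0.2905] len 0.0622 yaw -1.8
err [-0.001   0.0004]
centre [ 0.545  -0.2155] len 0.0617 yaw -1.7
err [-0.0004  0.0005]
centre [ 0.5461 -0.1411] len 0.0622 yaw -1.0
err [-0.0015 -0.    ]
centre [ 0.5481 -0.0659] len 0.0627 yaw -0.7
err [-0.0017  0.0002]
centre [ 0.4271 -0.2866] sides [0.0357 0.0617 0.0363 0.0609] long yaw -1.0 (from w -4.2 )
err [-0.0001  0.0009]
centre [ 0.4297 -0.2117] sides [0.0365 0.0614 0.0349 0.0615] long yaw -0.1 (from w -2.2 )
err [0.0002 0.0009]
centre [ 0.4315 -0.1381] sides [0.0357 0.0626 0.0365 0.0607] long yaw -1.9 (from w -1.9 )
err [-0.0002 -0.0005]
centre [ 0.4327 -0.063 ] sides [0.0353 0.0606 0.0371 0.0581] long yaw -2.2 (from w -2.7 )
err [-0.0012 -0.0004]
```

Request:
carry_out --plan '[{"fingers":-0.4,"dx":-0.6,"dy":-0.05,"dz":0,"rx":0,"ry":0,"rz":0},{"fingers":-0.4,"dx":-0.9,"dy":-0.1,"dz":0,"rx":0,"ry":0,"rz":0},{"fingers":-0.4,"dx":-0.9,"dy":0,"dz":0,"rx":0,"ry":0,"rz":0},{"fingers":-0.4,"dx":-0.9,"dy":0,"dz":0,"rx":0,"ry":0,"rz":0},{"fingers":-0.4,"dx":-0.7,"dy":0,"dz":0,"rx":0,"ry":0,"rz":0},{"fingers":-0.4,"dx":0,"dy":0,"dz":0,"rx":0,"ry":0,"rz":0},{"fingers":-0.4,"dx":0,"dy":0,"dz":0.3,"rx":0,"ry":0,"rz":0},{"fingers":-0.4,"dx":0,"dy":0,"dz":0,"rx":0,"ry":0,"rz":0}]'

```text
time_s: 80.1
tool_pos: [0.6643, -0.1846, 0.1268]
tool_rot: [179.9, -0.1, 178.3]
force: [-0.3, -0.7, -0.1]
grip_width: 0.061
```

```bash
python3 -c "
from h import *
o,r=snap('wrist','w28.png');zoom(r,'w28z.png',180,100,400,300,3)
go(.667,-.182,.0545,178.3)"
```

```text
t 80.15 pos [ 0.6647 -0.1848  0.1274] rot [ 1.7995e+02 -7.0000e-02  1.7828e+02] F [-0.4  0.5 -0.9] w 0.0608
rz total -0.002  dx -0.073 dy 0.094 dz 2.43
```

View pics/w28z.png

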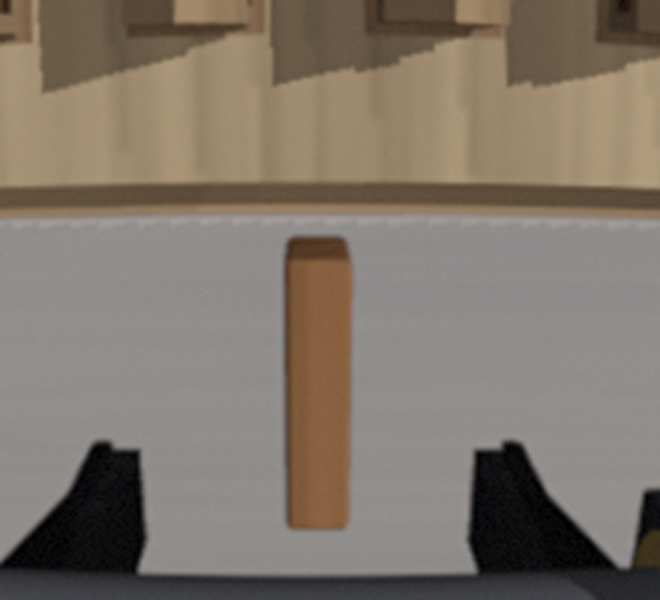

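Request:
carry_out --plan '[{"fingers":-0.4,"dx":-0.07,"dy":0.1,"dz":0.5,"rx":0,"ry":0,"rz":0},{"fingers":-0.4,"dx":0,"dy":0,"dz":0.8,"rx":0,"ry":0,"rz":0},{"fingers":-0.4,"dx":0,"dy":0,"dz":0.7,"rx":0,"ry":0,"rz":0},{"fingers":-0.4,"dx":0,"dy":0,"dz":0.35,"rx":0,"ry":0,"rz":0},{"fingers":-0.4,"dx":0,"dy":0,"dz":0,"rx":0,"ry":0,"rz":0},{"fingers":1,"dx":0,"dy":0,"dz":0,"rx":0,"ry":0,"rz":0},{"fingers":1,"dx":0,"dy":0,"dz":0,"rx":0,"ry":0,"rz":0},{"fingers":1,"dx":0,"dy":0,"dz":0,"rx":0,"ry":0,"rz":0},{"fingers":1,"dx":0,"dy":0,"dz":0,"rx":0,"ry":0,"rz":0},{"fingers":1,"dx":0,"dy":0,"dz":0,"rx":0,"ry":0,"rz":0},{"fingers":1,"dx":0,"dy":0,"dz":0,"rx":0,"ry":0,"rz":0}]' --force 20

```text
time_s: 81.53
tool_pos: [0.668, -0.1822, 0.0575]
tool_rot: [-180.0, 0.0, 178.3]
force: [-0.1, -0.7, 0.3]
grip_width: 0.0153
```

Request:
carry_out --plan '[{"fingers":1,"dx":0.3,"dy":0,"dz":0,"rx":0,"ry":0,"rz":0},{"fingers":1,"dx":0.7,"dy":0,"dz":0,"rx":0,"ry":0,"rz":0},{"fingers":1,"dx":0.7,"dy":0,"dz":0,"rx":0,"ry":0,"rz":0},{"fingers":1,"dx":0.7,"dy":0,"dz":0,"rx":0,"ry":0,"rz":0},{"fingers":1,"dx":0.7,"dy":0,"dz":0,"rx":0,"ry":0,"rz":0},{"fingers":1,"dx":0.7,"dy":0,"dz":0,"rx":0,"ry":0,"rz":0},{"fingers":1,"dx":0.7,"dy":0,"dz":0,"rx":0,"ry":0,"rz":0},{"fingers":1,"dx":0.7,"dy":0,"dz":0,"rx":0,"ry":0,"rz":0},{"fingers":1,"dx":0.7,"dy":0,"dz":0,"rx":0,"ry":0,"rz":0},{"fingers":1,"dx":0.7,"dy":0,"dz":0,"rx":0,"ry":0,"rz":0},{"fingers":1,"dx":0.5,"dy":0,"dz":0,"rx":0,"ry":0,"rz":0},{"fingers":1,"dx":0.2,"dy":0,"dz":0,"rx":0,"ry":0,"rz":0}]'

```text
time_s: 83.02
tool_pos: [0.4487, -0.1757, 0.0574]
tool_rot: [179.9, 0.1, 178.3]
force: [2.3, -2.2, -1.9]
grip_width: 0.0162
```

Request:
carry_out --plan '[{"fingers":1,"dx":0.1,"dy":0,"dz":0,"rx":0,"ry":0,"rz":0},{"fingers":1,"dx":0.1,"dy":0,"dz":0,"rx":0,"ry":0,"rz":0},{"fingers":1,"dx":0.1,"dy":0,"dz":0,"rx":0,"ry":0,"rz":0},{"fingers":1,"dx":0.1,"dy":0,"dz":0,"rx":0,"ry":0,"rz":0},{"fingers":1,"dx":0.1,"dy":0,"dz":0,"rx":0,"ry":0,"rz":0},{"fingers":1,"dx":0,"dy":0,"dz":0,"rx":0,"ry":0,"rz":0},{"fingers":1,"dx":0,"dy":0,"dz":0,"rx":0,"ry":0,"rz":0}]'

```text
time_s: 83.9
tool_pos: [0.4335, -0.1753, 0.0574]
tool_rot: [180.0, -0.1, 178.3]
force: [-0.4, -2.1, 0.8]
grip_width: 0.0157
```

Request:
carry_out --plan '[{"fingers":1,"dx":0.1,"dy":0,"dz":0,"rx":0,"ry":0,"rz":0},{"fingers":1,"dx":0.1,"dy":0,"dz":0,"rx":0,"ry":0,"rz":0},{"fingers":1,"dx":0.1,"dy":0,"dz":0,"rx":0,"ry":0,"rz":0},{"fingers":1,"dx":0.1,"dy":0,"dz":0,"rx":0,"ry":0,"rz":0},{"fingers":1,"dx":0,"dy":0,"dz":0,"rx":0,"ry":0,"rz":0}]'

```text
time_s: 84.52
tool_pos: [0.4277, -0.1752, 0.0579]
tool_rot: [-179.9, 0.7, 178.4]
force: [17.8, -5.4, -21.4]
grip_width: 0.0158
```

Request:
carry_out --plan '[{"fingers":1,"dx":-0.15,"dy":0,"dz":0,"rx":0,"ry":0,"rz":0},{"fingers":-0.4,"dx":0,"dy":0,"dz":0,"rx":0,"ry":0,"rz":0},{"fingers":-0.4,"dx":0,"dy":0,"dz":0,"rx":0,"ry":0,"rz":0},{"fingers":-0.4,"dx":0,"dy":0,"dz":0,"rx":0,"ry":0,"rz":0},{"fingers":-0.4,"dx":0,"dy":0,"dz":0,"rx":0,"ry":0,"rz":0},{"fingers":-0.4,"dx":0,"dy":0,"dz":-0.5,"rx":0,"ry":0,"rz":0},{"fingers":-0.4,"dx":0,"dy":0,"dz":-1,"rx":0,"ry":0,"rz":0},{"fingers":-0.4,"dx":0,"dy":0,"dz":-1,"rx":0,"ry":0,"rz":0},{"fingers":-0.4,"dx":0,"dy":0,"dz":-1,"rx":0,"ry":0,"rz":0},{"fingers":-0.4,"dx":-0.5,"dy":0,"dz":-1,"rx":0,"ry":0,"rz":0},{"fingers":-0.4,"dx":-0.5,"dy":0,"dz":0,"rx":0,"ry":0,"rz":0},{"fingers":-0.4,"dx":0,"dy":0,"dz":0,"rx":0,"ry":0,"rz":0}]'

```text
time_s: 86.02
tool_pos: [0.4569, -0.1758, 0.1926]
tool_rot: [-179.9, -0.0, 178.3]
force: [-0.1, -0.5, -0.4]
grip_width: 0.0611
```

Request:
carry_out --plan '[{"fingers":-0.4,"dx":-0.5,"dy":1,"dz":0,"rx":0,"ry":0,"rz":0},{"fingers":-0.4,"dx":-0.5,"dy":1,"dz":0,"rx":0,"ry":0,"rz":0},{"fingers":-0.4,"dx":0,"dy":1,"dz":0,"rx":0,"ry":0,"rz":0},{"fingers":-0.4,"dx":0,"dy":1,"dz":0,"rx":0,"ry":0,"rz":0},{"fingers":-0.4,"dx":0,"dy":1,"dz":0,"rx":0,"ry":0,"rz":0},{"fingers":-0.4,"dx":0,"dy":1,"dz":0,"rx":0,"ry":0,"rz":0},{"fingers":-0.4,"dx":0,"dy":1,"dz":0,"rx":0,"ry":0,"rz":0},{"fingers":-0.4,"dx":0,"dy":1,"dz":0,"rx":0,"ry":0,"rz":0},{"fingers":-0.4,"dx":0,"dy":1,"dz":0,"rx":0,"ry":0,"rz":0},{"fingers":-0.4,"dx":0,"dy":1,"dz":0,"rx":0,"ry":0,"rz":0},{"fingers":-0.4,"dx":0,"dy":0,"dz":0,"rx":0,"ry":0,"rz":0},{"fingers":-0.4,"dx":0,"dy":0,"dz":0,"rx":0,"ry":0,"rz":0}]'

```text
time_s: 87.52
tool_pos: [0.4948, 0.1227, 0.192]
tool_rot: [-180.0, -0.1, 178.3]
force: [0.0, -0.4, 0.8]
grip_width: 0.0611
```

```bash
python3 -c "
from h import *
t,rt=snap('top','t29.png');zoom(rt,'t29z.png',130,110,410,290,2.8)
o,r=snap('scene','s29.png');zoom(r,'s29z.png',110,100,400,330,2.6)"
```

```text
(no output)
```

View pics/t29z.png

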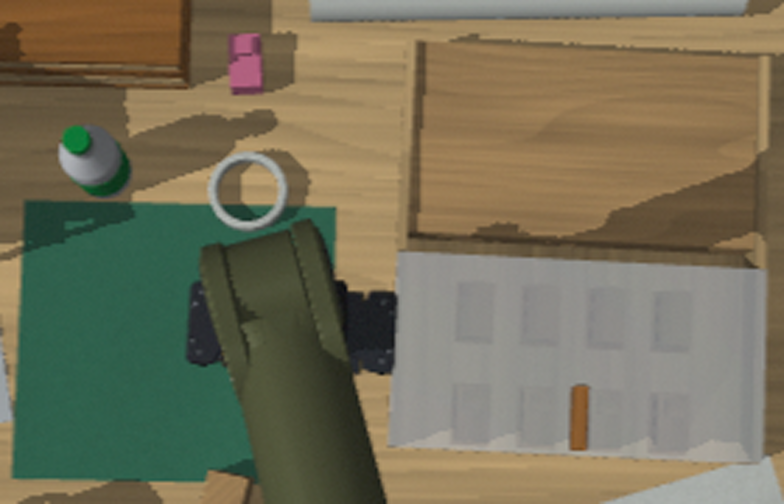

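View pics/s29z.png

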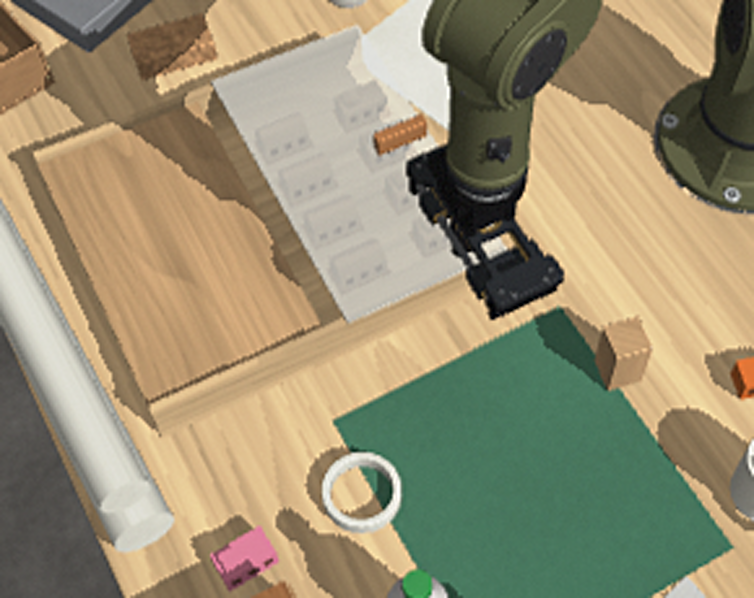

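```bash
python3 -c "
from h import *
r=imaging.read_camera('top')
P=np.array([toz(r,130+x/2.8-.3,110+y/2.8-.3,.075)[:2] for x,y in [(397,252),(763,268),(756,461),(389,444)]])
c=P.mean(0);s=np.radians(CY);d=c-CO;print(c,'open',d[0]*np.cos(s)+d[1]*np.sin(s))
h=toz(r,130+579/2.8-.3,110+416/2.8-.3,.105);print(h)
for dx in (0,):pass"
```

```text
[ 0.4972645  -0.17347501] open 0.008662007440603043
[ 0.42977808 -0.17206858  0.105     ]
```

```bash
python3 -c "
from cell import ticket
print(ticket.sign_off())"
```

```text
the job is handed in; nothing more can be done
None
```

I finished the job and handed it in at about 88 s. I slid the cover back to its stop, placed all six houses, and slid the cover shut again. The flat-roofed houses are in the front row and the gabled ones in the back row, to match the glued samples.

**Houses:** The wrist-camera check before closing put every house within about 1.5 mm of its plot centre. The long sides read within about 1.5° of the case. One gabled house was knocked about 30 mm aside partway through; I saw this in the top view and measured it again before picking it up.

**Cover:** It travelled 240 mm from the back stop to the front stop, and I pushed with about 18 N to confirm the front stop. The top view of the shut cover's outline suggests it is still about 9 mm open. That same measurement read about 7 mm too far open at the start, and the handle position puts it within 1–2 mm of shut, so I take it as closed.

**Fingertips:** The real fingertips end about 27–32 mm short of the stated tool point. My first grip on the handle closed on nothing because of this, so I worked from the fingertips seen in the camera and from contact with the table.

**Other things on the table:** I didn't touch the tower, the look-alikes or the other bystanders. Those visible in the final pictures looked unmoved, though I didn't measure them.

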